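# Load the line winder with empty spools and start it

### The job

Take the wound spool out of the line winder and lay it in the cork tray, then feed all the empty spools lying about the counter into the winder's sloping gravity chute, each with its drive boss towards the drive head, so that they rest in line on the rails behind the stop. Turn the black magnetic brake dial to 6 (the marks run clockwise from 0 to 10, the long ones being 0, 5 and 10), and only when the chute is loaded and the brake set, push the start lever fully over, away from the robot. Leave the gold reel, the brass spanner, the canister and the oil bottle where they are.

Things in the scene. Friction and masses are not known exactly. Their poses are not given: they have to be found in the camera images.
- winder: Bench line winder, fixed. Origin on the counter under the winding station. x points away from the robot, y along the chute, downhill, z up. Base plate 110 mm wide under the chute. Drive head, 130 mm high, at x = 69 to 151 mm, y = -55 to 75 mm; control box, 90 mm high, at x = -215 to 15 mm, y = 77 to 212 mm, with dial and lever on top.
- chute: The winder's gravity chute: two steel rails, 5 mm wide, sloping down 20 degrees, with an open gap 44 mm wide between them (fingers may reach down into it). Origin midway between the rails, on top of them, at the winding station, 90 mm above the counter. x level, across, towards the drive head; y downhill; z square to the rails. Rails run from y = -350 mm (high, loading end, open above) to 43 mm.
- chute_station (a point): In the chute frame (0, 0, 18) mm: middle of the first spool when it lies across the rails, its core on both rails, a flange outside each rail (5 mm play either way), against the stops (at the flanges, y = 34 mm, 30 mm above the rails). The next spools lie behind it, 58 to 67 mm apart.
- chute_load (a point): In the chute frame (0, -285, 18) mm: middle of a spool lying across the rails at the loading end; let go there, or a few mm above, it rolls down on its core by itself within 2 s. Side plates: at x = -47 mm, 36 mm higher than the rails (flared lip at the loading end; a boss cannot pass it), at x = 47 mm, 2 mm higher (the boss sticks out above it).
- tray: Cork tray, fixed, 160 x 140 mm (x by y) with a 10 mm high wooden rim 5 mm thick and a cork floor 4 mm thick. Origin at the centre of its underside.
- full: The wound spool: like the empty ones, but with off-white line wound 34 mm wide and 52 mm across on the middle of its core. Starts in the winding station at the low end of the chute, boss towards the drive head. Origin in the middle of its core; x along its axis towards its drive boss, whose tip is 56 mm from the origin.
- chuck (a point): Middle of the steel drive chuck's face on the drive head, at (63, 0, 18) mm in the chute frame: every spool's boss must point to this side of the chute.
- dial (a joint): Magnetic brake dial: 0 at mark 0, growing clockwise seen from above by 0.471 rad (27 degrees) a mark to 4.712 at mark 10; mark 6 is 2.827. It stays where it is left.
- dial_grip (a point): On the dial's vertical axis, at the height to grip it: a bar 60 mm long and 14 mm thick stands across a round black skirt 68 mm in diameter. The bar's top is 12 mm above this point, the skirt's top 25 mm below it, the top of the control box 34 mm below it.
- dial_pointer (a point): Tip of the pointer, a white line at one end of the bar, 34 mm from the axis at the rim of the skirt; the bar runs along the line from the axis to this point. At mark 5 it points along the winder's x, away from the robot.
- start (a joint): Start lever: 0 as it stands at first, leaning 29 degrees towards the robot (to the winder's -x), 1.0 rad fully over (29 degrees away from the robot). Stiff, it stays where it is left; about 1 N moves it.
- start_tip (a point): Centre of the black ball, 26 mm in diameter, at the end of the start lever's 70 mm stick; the lever swings in the winder's x-z plane about an axis 61 mm below the ball's starting height.
- empty1: Empty grey spool lying on its side (one of up to four; None if absent). Six-sided flanges, 58 mm across flats, 67 mm across corners, 6 mm thick, 76 mm over both; bare round core 36 mm in diameter, 64 mm long between them; a drive boss 20 mm in diameter, 18 mm long at one end only. Origin in the middle of the core, 29 mm above what it lies on; x along the axis to the boss, tip at 56 mm.
- empty2: Empty grey spool lying on its side (one of up to four; None if absent). Six-sided flanges, 58 mm across flats, 67 mm across corners, 6 mm thick, 76 mm over both; bare round core 36 mm in diameter, 64 mm long between them; a drive boss 20 mm in diameter, 18 mm long at one end only. Origin in the middle of the core, 29 mm above what it lies on; x along the axis to the boss, tip at 56 mm.
- empty3: Empty grey spool lying on its side (one of up to four; None if absent). Six-sided flanges, 58 mm across flats, 67 mm across corners, 6 mm thick, 76 mm over both; bare round core 36 mm in diameter, 64 mm long between them; a drive boss 20 mm in diameter, 18 mm long at one end only. Origin in the middle of the core, 29 mm above what it lies on; x along the axis to the boss, tip at 56 mm.
- empty4: Empty grey spool lying on its side (one of up to four; None if absent). Six-sided flanges, 58 mm across flats, 67 mm across corners, 6 mm thick, 76 mm over both; bare round core 36 mm in diameter, 64 mm long between them; a drive boss 20 mm in diameter, 18 mm long at one end only. Origin in the middle of the core, 29 mm above what it lies on; x along the axis to the boss, tip at 56 mm.
- reel: Gold baitcasting reel, about 90 x 120 x 60 mm, a bystander beyond the chute.
- canister: Clear screw-top canister of spare gears, 92 mm in diameter, 118 mm high, a bystander. Origin at its underside.
- spanner: Cork-handled brass spanner, 180 mm long, a bystander near the robot.
- oil: Amber oil bottle, 38 mm in diameter, 100 mm high, a bystander.

How it is judged:
By the outcome, as a careful person would: the job done as asked, in the order asked, and still so for the second after the job is handed in, with the robot touching nothing.
Of empty1, empty2, empty3, empty4 only 2 to 4 are there at a start; the rules pass over those that are not, and their reading is None.
At some moment in a run one of empty1, empty2, empty3, empty4 may be knocked a few centimetres aside while the robot is not near it.
It also fails if it takes over 210 s, if anything falls off the work surface, if the arm or the gripper's body presses on something with over 40 N, if the wrist force passes 120 N, or if a joint passes its speed limit or range.

### The arm

A 6-joint arm with a two-finger parallel gripper is mounted at the origin on the work surface. World frame = base frame: x ahead of the robot, y to its left, z up, the work surface at z = 0. Lengths are in m, angles in degrees, forces in N, time in s.
With the tool pointing down it reaches from about 0.4 to 0.825 m from the base axis. Payload 7 kg.
Tool frame: the origin (TCP) lies midway between the tips of the shut fingers; the grasp point (between the pads) lies 19 mm behind it (r.grasp_offset is the distance from the TCP to the grasp point, in m); z points along the fingers, x is the direction in which the jaws open and shut, and the axes are right-handed (so a half turn about z gives the same grasp; the last joint's range is limited). The gripper opens to 88 mm and grips with 3 to 60 N. Pads are 19 mm wide; open, the fingers measure 130 mm over their backs; the gripper's body (78 mm by 193 mm) begins 47 mm behind the grasp point.
Start: joints at [-48.123, 20.546, 0.682, 0, -70.136, -16.507], TCP at [0.289, -0.61, 0.227] pointing down, gripper open.
Joint ranges: [-176.03, 176.03], [-82.01, 121.73], [-58.28, 71.71], [-173.87, 95.51], [-174.79, -0.11], [-173.66, 173.66]. Speed limits (degrees/s): [136.94, 136.94, 172.46, 180, 180, 180].

### API

Orientations are given as [roll, pitch, yaw] about the fixed x, y, z axes, in that order (R = Rz(yaw) Ry(pitch) Rx(roll)).
In Python, from plant import r gives the robot as it stands.
- The arm moves only by the tool step_arm, never from a script. Its argument "deltas" is a list of rows, each a list of 7 numbers: the turn, a rotation vector about the tool's x, y, z in rad, then the shift along the tool's x, y, z in mm, then the opening, from -1 (shut) to 1 (fully open), so that 0 is half open. In form: [[ax, ay, az, x, y, z, grip], ...]. A call has 1 to 10 rows; each row shifts and turns the pose as measured when the row begins, along the tool's axes as they then stand; what a row does not reach is not made up. A row lasts 1/10 s, in which the tool goes at most 50 mm and 8.59 degrees, less where a joint would pass 70% of its speed; a pose out of reach is approached as far as the arm can. A call with a gripper value outside its range is refused whole. The fingers move at their own pace and stop on an object; "squeeze" is the grip in N (left out, the last holds). Time passes only in rows, so rows that do not move let the fingers close. It gives the time, the measured TCP pose, the force and the opening at its end, in the units of the state.
- r.get_state(): the state, without advancing time (a new reading comes with each control period).
- r.capture(name): name is "side" or "top"; returns the picture (480x640x3 uint8, red, green, blue); there is no depth.
- r.camera_info(name): a dict with "vertical_fov" (degrees; the focal length in pixels is half the picture's height over the tangent of half this angle, whatever the lens; pixels are square), "cx", "cy" (the principal point, pixels), "k1" (the pictures are not rectified: a ray, as slopes to the right and down, at radius r is drawn at 1 + k1 r^2 times it, then the intrinsics apply), "view" (4x4, takes a point from world to camera coordinates). Camera axes: x right, y down, z forward; pixel columns grow to the right and rows downward; lengths in m; the calibration is good to about 2 mm. A picture is of the moment at which its call begins. camera_info takes no time and is no camera call.
- r.close_job(): hands the job in, once; it reports no verdict.
The state is a dict: "time_s": time; "joints": joint angles; "qd": joint speeds; "joint_torque": joint torques, N m; "tcp_pos": TCP position; "eef_rot": TCP orientation; "contact_force": force on the tool from outside, world axes, zero at the start; "moment": the same for the moment, N m; "gripper_width": finger opening in m.
Only numpy, scipy, OpenCV 4.12 (cv2) and the standard library are available. Lean on these libraries where they do the work, as an engineer would, in place of code of your own. Each camera call takes 0.05 s, during which the arm holds its last target.

## Working session

There is one attempt and no reset: what is moved stays moved. The work goes in short steps, Python scripts to look and compute and a tool call to move; the robot and the scene stay as the last step left them, time stands still between calls to the robot, and variables do not carry over. Pictures are saved under pics/ and viewed, and the job is handed in when it is done.

Besides the shell and the picture viewer there is one more tool, called after "Emit:" as name(argument=value, ...), one argument or row to a line, values as JSON. step_arm: Moves the arm, as the interface text tells. Its arguments: {"type":"object","properties":{"deltas":{"type":"array","items":{"type":"array","items":{"type":"number"}}},"squeeze":{"type":"number"}},"required":["deltas"]}

```bash
ls; mkdir -p pics; python3 - <<'E'
from plant import r
import cv2
print(r.get_state()); 
for n in("side","top"):
    print(n,r.camera_info(n)); cv2.imwrite(f"pics/{n}0.png",r.capture(n)[:,:,::-1])
E
```

```text
pics
{'time_s': 0.0, 'joints': array([-4.81223207e+01,  2.05923617e+01,  6.34413055e-01, -2.02567143e-02,
       -7.01378562e+01, -1.65065354e+01]), 'qd': array([-0.03432365,  0.06600682, -0.00973264, -0.02060095, -0.03741336,
        0.08637949]), 'joint_torque': array([ 8.72300570e-04, -5.82718885e+01,  2.93068010e+01,  6.99769601e+00,
        6.82326776e-03, -1.58555595e-04]), 'tcp_pos': array([ 0.28898142, -0.60946177,  0.22561668]), 'eef_rot': array([-1.79991035e+02, -9.72673629e-02,  1.15364238e+02]), 'contact_force': array([ 0.04947121, -0.26252667, -0.79715873]), 'moment': array([-0.01089323,  0.02527426,  0.04656732]), 'gripper_width': 0.08752770857946188}
side {'vertical_fov': 54.28025663367278, 'cx': 318.9812050571175, 'cy': 239.30380399319122, 'k1': 0.03804197466730818, 'view': array([[ 0.783153  , -0.6216435 , -0.01518998, -0.35689925],
       [-0.35049439, -0.42111525, -0.83654984,  0.35786333],
       [ 0.51363904,  0.66047052, -0.54768023,  1.20945954],
       [ 0.        ,  0.        ,  0.        ,  1.        ]])}
top {'vertical_fov': 52.70217146937936, 'cx': 326.94806943843594, 'cy': 230.805974049304, 'k1': -0.12227931445534537, 'view': array([[ 0.02614119, -0.99959683, -0.01108245,  0.07863404],
       [-0.99794818, -0.02544668, -0.05875288,  0.54135029],
       [ 0.05844718,  0.01259558, -0.99821104,  1.23531833],
       [ 0.        ,  0.        ,  0.        ,  1.        ]])}
```

View pics/side0.png

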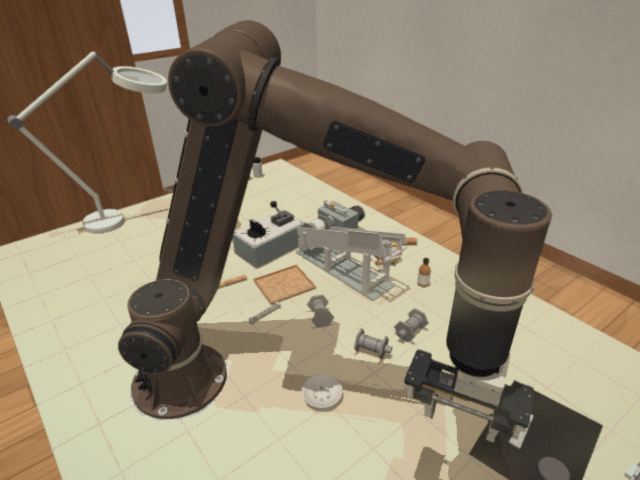

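View pics/top0.png

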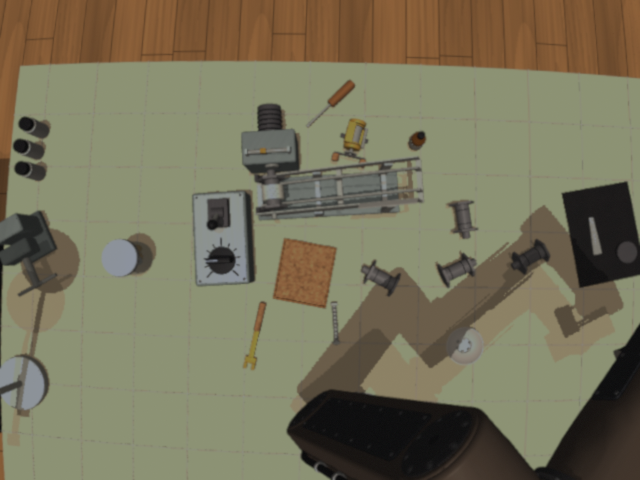

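```bash
cat > h.py <<'E'
import numpy as np, cv2
from plant import r
from scipy.spatial.transform import Rotation as R
def K(n):
    c=r.camera_info(n); f=240/np.tan(np.radians(c["vertical_fov"]/2)); return c,f
def ray(n,u,v):
    c,f=K(n); d=np.array([(u-c["cx"])/f,(v-c["cy"])/f]); rd=np.linalg.norm(d)
    x=rd
    for _ in range(30): x=rd/(1+c["k1"]*x*x)
    s=d*(x/rd if rd>0 else 1)
    V=c["view"]; o=-V[:3,:3].T@V[:3,3]; return o,V[:3,:3].T@np.array([s[0],s[1],1])
def onz(n,u,v,z):
    o,d=ray(n,u,v); return o+d*(z-o[2])/d[2]
def proj(n,p):
    c,f=K(n); q=c["view"]@np.append(p,1); s=q[:2]/q[2]; k=1+c["k1"]*(s@s); return np.array([c["cx"],c["cy"]])+f*k*s
def two(a,b):
    o1,d1=ray("top",*a);o2,d2=ray("side",*b)
    d1/=np.linalg.norm(d1);d2/=np.linalg.norm(d2)
    t=np.linalg.lstsq(np.c_[d1,-d2],o2-o1,rcond=None)[0]
    p,q=o1+t[0]*d1,o2+t[1]*d2; return (p+q)/2,np.linalg.norm(p-q)
def crop(src,box,s,out):
    im=cv2.imread(src) if isinstance(src,str) else src[:,:,::-1]
    x0,y0,x1,y1=box
    c=cv2.resize(im[y0:y1,x0:x1],None,fx=s,fy=s,interpolation=cv2.INTER_CUBIC)
    for x in range(-(-x0//20)*20,x1,20):
        cv2.line(c,((x-x0)*s,0),((x-x0)*s,6),(0,0,255),1); cv2.putText(c,str(x),((x-x0)*s,16),0,.35,(0,0,255),1)
    for y in range(-(-y0//20)*20,y1,20):
        cv2.line(c,(0,(y-y0)*s),(6,(y-y0)*s),(0,0,255),1); cv2.putText(c,str(y),(8,(y-y0)*s+4),0,.35,(0,0,255),1)
    cv2.imwrite(out,c)
E
python3 - <<'E'
from h import *
crop("pics/top0.png",(180,90,440,310),3,"pics/t1.png")
crop("pics/top0.png",(340,180,560,310),3,"pics/t2.png")
crop("pics/side0.png",(220,180,440,370),3,"pics/s1.png")
E
```

```text
(no output)
```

View pics/t1.png

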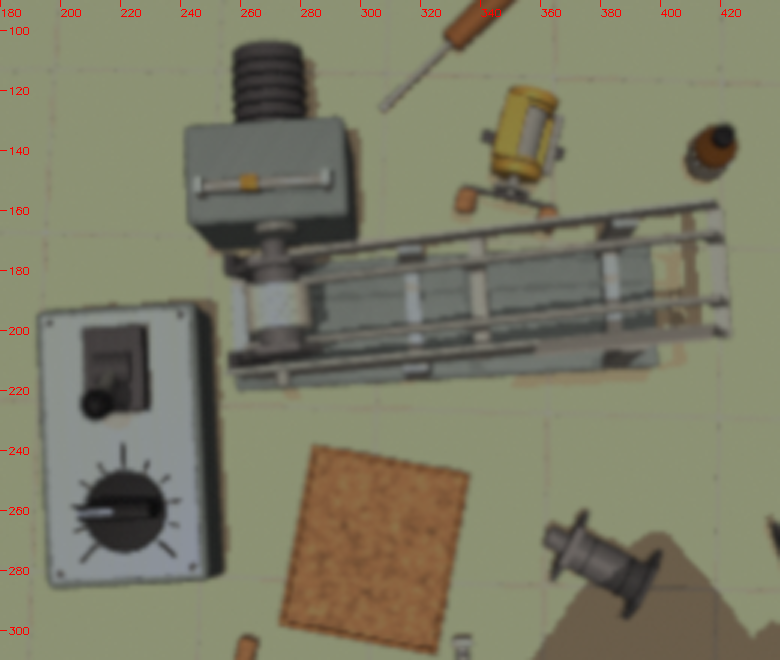

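View pics/t2.png

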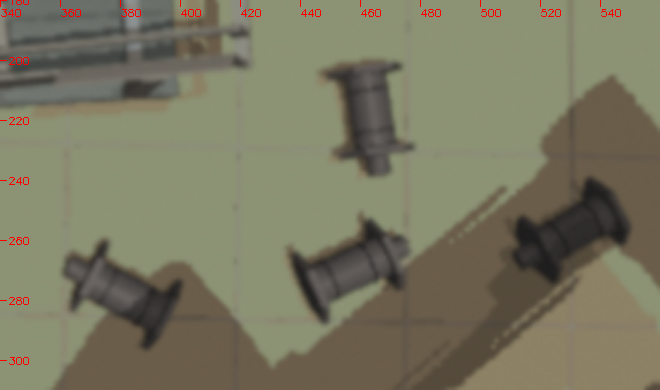

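View pics/s1.png

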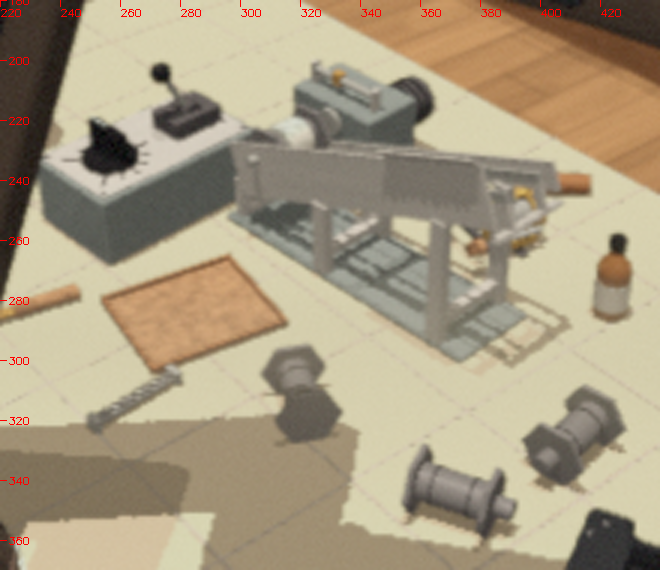

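```bash
cat >> h.py <<'E'
def rigid(A,B):
    A=np.array(A,float);B=np.array(B,float);a=A-A.mean(0);b=B-B.mean(0)
    th=np.arctan2((a[:,0]*b[:,1]-a[:,1]*b[:,0]).sum(),(a*b).sum())
    M=np.array([[np.cos(th),-np.sin(th)],[np.sin(th),np.cos(th)]]); t=B.mean(0)-M@A.mean(0)
    return th,t,(A@M.T+t-B)
E
python3 - <<'E'
from h import *
px=[(192.7,194.3),(245,190.3),(196,285.7),(249,282.3)]
A=[(.015,.212),(.015,.077),(-.215,.212),(-.215,.077)]
B=[onz("top",*p,.09)[:2] for p in px]
th,t,e=rigid(A,B); print(np.degrees(th),t,np.round(e*1000,1))
M=R.from_euler('z',th).as_matrix(); T=np.append(t,0)
W=lambda p:M@np.array(p)+T
# check rails ends: upper rail end etc
c,s=np.cos(np.radians(20)),np.sin(np.radians(20))
C=lambda p: W(np.array([0,0,.09])+np.array([p[0],c*p[1]+s*p[2],-s*p[1]+c*p[2]]))
for p in [(-.0245,-.35,0),(.0245,-.35,0),(-.047,-.35,.036),(.047,-.35,.002),(0,0,.018),(0,-.285,.018),(.063,0,.018)]:
    print(p,C(p),proj("top",C(p)),proj("side",C(p)))
im=cv2.imread("pics/top0.png"); hsv=cv2.cvtColor(im,cv2.COLOR_BGR2HSV)
m=((hsv[...,0]<18)&(hsv[...,1]>90)&(hsv[...,2]>70)).astype(np.uint8); m[:230]=0;m[310:]=0;m[:,:260]=0;m[:,345:]=0
cn=max(cv2.findContours(m,0,2)[0],key=cv2.contourArea); rc=cv2.minAreaRect(cn); print("tray",rc,[onz("top",*p,.01) for p in cv2.boxPoints(rc)],onz("top",*rc[0],.01))
E
```

```text
4.754292667498439 [0.62236899 0.21638748] [[ 2.9  2.7]
 [ 1.5 -1.3]
 [-1.5  1.2]
 [-2.9 -2.5]]
(-0.0245, -0.35, 0) [ 0.62521284 -0.11340394  0.20970705] [420.49632896 189.02282458] [388.89341567 243.16740947]
(0.0245, -0.35, 0) [ 0.67404424 -0.10934268  0.20970705] [418.88106911 167.09106694] [399.7270393  236.64275083]
(-0.047, -0.35, 0.036) [ 0.60176974 -0.10299845  0.24353598] [418.39003565 197.5072665 ] [381.12455419 234.5341034 ]
(0.047, -0.35, 0.002) [ 0.69641013 -0.10679613  0.21158644] [417.97007629 156.92690178] [404.42807015 233.10637768]
(0, 0, 0.018) [0.62185873 0.22252266 0.10691447] [273.65614844 193.05984506] [316.13178828 226.78530803]
(0, -0.285, 0.018) [ 0.64405579 -0.04436827  0.20439021] [389.11959736 180.06583202] [376.56597065 232.54884523]
(0.063, 0, 0.018) [0.68464197 0.22774428 0.10691447] [272.42824144 167.36151445] [329.20148105 220.19885593]
tray ((304.395263671875, 272.6963806152344), (53.5633544921875, 61.60980987548828), 10.713123321533203) [array([0.3617533 , 0.22940448, 0.01      ]), array([0.51935764, 0.20432985, 0.01      ]), array([0.49706264, 0.0669576 , 0.01      ]), array([0.34005646, 0.09251881, 0.01      ])] [0.42947319 0.14817007 0.01      ]
```

```bash
python3 - <<'E'
from h import *
crop("pics/top0.png",(350,150,430,220),10,"pics/t3.png")
crop("pics/top0.png",(250,160,310,220),10,"pics/t4.png")
E
```

```text
(no output)
```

View pics/t3.png

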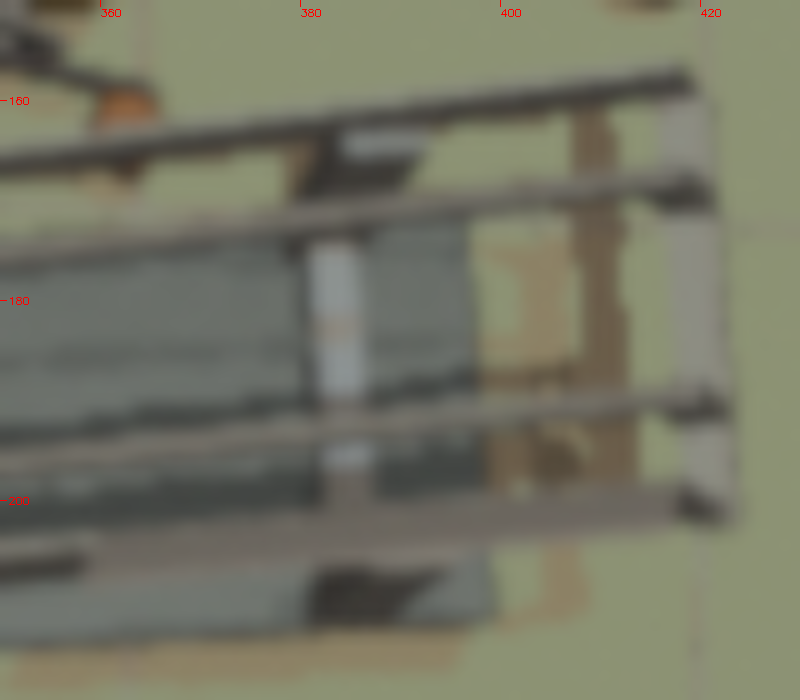

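View pics/t4.png

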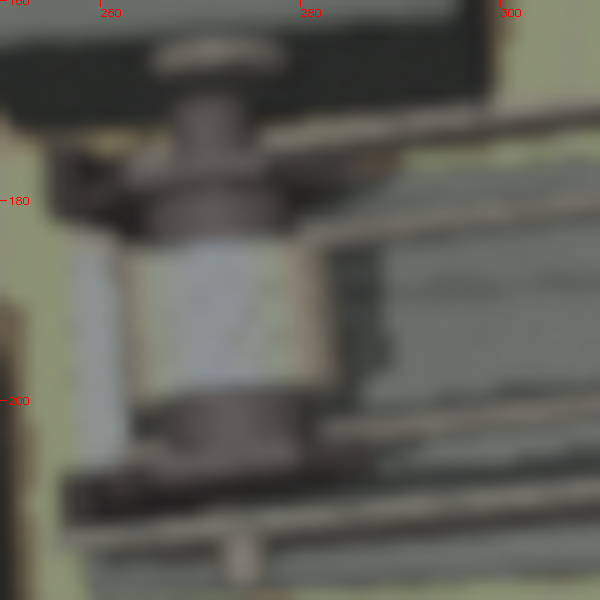

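```bash
python3 - <<'E'
from h import *
from scipy.optimize import least_squares
c,s=np.cos(np.radians(20)),np.sin(np.radians(20))
def Wp(q,p): return R.from_euler('z',q[0]).apply(p)+[q[1],q[2],0]
def Cp(q,p): return Wp(q,np.array([0,0,.09])+np.array([p[0],c*p[1]+s*p[2],-s*p[1]+c*p[2]]))
box=[((192.7,194.3),(.015,.212)),((245,190.3),(.015,.077)),((196,285.7),(-.215,.212)),((249,282.3),(-.215,.077))]
rails=[((390,169.7),.0245),((390,191.2),-.0245),((410,168.7),.0245),((410,190.4),-.0245),((290,182),.0245),((290,202.3),-.0245),((355,174.4),.0245),((355,195.5),-.0245)]
ends=[((420.6,168.5),(.0245,-.35,0)),((422.0,190.3),(-.0245,-.35,0))]
def inchute(q,px):
    o,d=ray("top",*px); Ri=R.from_euler('z',q[0]).inv()
    o=Ri.apply(o-[q[1],q[2],0])-[0,0,.09]; d=Ri.apply(d)
    Rc=np.array([[1,0,0],[0,c,-s],[0,s,c]]); o=Rc@o; d=Rc@d
    return o-d*o[2]/d[2]
def f(q):
    e=[]
    for p,w in box: e+=list(onz("top",*p,.09)[:2]-Wp(q,np.append(w,.09))[:2])
    for p,x in rails: e.append(inchute(q,p)[0]-x)
    for p,w in ends: e.append(inchute(q,p)[1]-w[1])
    return 1000*np.array(e)
for sub in (0,1):
    g=f if sub==0 else (lambda q:f(q)[8:])
    S=least_squares(g,[.083,.622,.216],x_scale=[.01,.01,.01],loss='soft_l1')
    print(np.degrees(S.x[0]),S.x[1:],np.round(f(S.x),1))
    for p in [(0,0,.018),(0,-.285,.018),(0,0,.044)]: print(Cp(S.x,p),proj("top",Cp(S.x,p)),proj("side",Cp(S.x,p)))
E
```

```text
4.640892091405218 [0.62324049 0.21451393] [-4.2 -0.8 -2.5  3.2  0.3  0.2  1.9  4.   1.6  1.9 -1.3 -0.7  0.2 -0.2
  0.1  0.2 -1.6 -1.2]
[0.62274238 0.22065011 0.10691447] [274.4403075  192.71427804] [316.6680108  226.91795177]
[ 0.64441116 -0.04628423  0.20439021] [389.98552863 179.9307124 ] [377.10356884 232.77218605]
[0.62202288 0.22951348 0.13134648] [269.47461025 191.5186936 ] [314.78074384 219.89445415]
4.613597385932649 [0.62363249 0.21311643] [-4.7  0.6 -3.   4.6 -0.2  1.5  1.5  5.3  1.5  1.9 -1.3 -0.8  0.1 -0.4
 -0.   0.1 -0.2  0.2]
[0.6231373  0.21925285 0.10691447] [275.02169882 192.56502687] [317.00829576 227.04283643]
[ 0.64467892 -0.04769179  0.20439021] [390.62162638 179.82849882] [377.50066875 232.93571615]
[0.62242202 0.22811656 0.13134648] [270.06781136 191.3644048 ] [315.12277916 220.01638355]
```

```bash
cat >> h.py <<'E'
WY=4.63; WT=np.array([.6234,.2142,0])
c20,s20=np.cos(np.radians(20)),np.sin(np.radians(20))
def W(p): return R.from_euler('z',WY,degrees=True).apply(p)+WT
def C(p): return W(np.array([0,0,.09])+np.array([p[0],c20*p[1]+s20*p[2],-s20*p[1]+c20*p[2]]))
def go(pos,yaw):
    """turn (tool rotvec) to a downward pose of that yaw, then shift in the turned tool frame; mm"""
    s=r.get_state(); Rn=R.from_euler('xyz',s["eef_rot"],degrees=True); Rt=R.from_euler('xyz',[180,0,yaw],degrees=True)
    print("turn",np.round((Rn.inv()*Rt).as_rotvec(),3),"shift",np.round(1000*Rt.inv().apply(np.array(pos)-s["tcp_pos"]),1),"q6",s["joints"][5].round(1),"yaw",s["eef_rot"].round(2),"tcp",s["tcp_pos"].round(4),"t",round(s["time_s"],2))
E
python3 - <<'E'
from h import *
go([.6225,.2215,.33],94.63)
E
```

```text
turn [-0.    -0.001  0.362] shift [ 801.4  399.5 -104.3] q6 -16.5 yaw [-1.7999e+02 -9.0000e-02  1.1536e+02] tcp [ 0.289  -0.6095  0.2257] t 0.1
```

Emit:
step_arm(
  deltas=[
    [0, 0, 0.12, 0, 0, -35, 1],
    [0, 0, 0.12, 0, 0, -35, 1],
    [0, 0, 0.12, 0, 0, -35, 1],
    [0, 0, 0, 0, 0, 0, 1],
  ],
)

```text
time_s: 0.5
tcp_pos: [0.2882, -0.6085, 0.3305]
eef_rot: [-179.7, -0.5, 93.9]
contact_force: [0.4, -0.1, 1.2]
gripper_width: 0.0875
```

```bash
python3 - <<'E'
from h import *
go([.6225,.2215,.33],94.63)
E
```

```text
turn [-0.005 -0.008 -0.013] shift [8.003e+02 4.002e+02 5.000e-01] q6 -38.0 yaw [-179.72   -0.45   93.89] tcp [ 0.2882 -0.6085  0.3305] t 0.5
```

Emit:
step_arm(
  deltas=[
    [0, 0, 0, 42, 21, 0, 1],
    [0, 0, 0, 42, 21, 0, 1],
    [0, 0, 0, 42, 21, 0, 1],
    [0, 0, 0, 42, 21, 0, 1],
    [0, 0, 0, 42, 21, 0, 1],
    [0, 0, 0, 42, 21, 0, 1],
    [0, 0, 0, 42, 21, 0, 1],
    [0, 0, 0, 42, 21, 0, 1],
    [0, 0, 0, 42, 21, 0, 1],
    [0, 0, 0, 0, 0, 0, 1],
  ],
)

```text
time_s: 1.5
tcp_pos: [0.4538, -0.2041, 0.3257]
eef_rot: [-179.5, -0.8, 94.0]
contact_force: [0.4, -0.8, -0.4]
gripper_width: 0.0876
```

```bash
python3 - <<'E'
from h import *
go([.6225,.2215,.33],94.63)
E
```

```text
turn [-0.009 -0.015 -0.011] shift [410.6 202.5  -4.3] q6 -83.7 yaw [-179.47   -0.83   93.98] tcp [ 0.4538 -0.2041  0.3257] t 1.5
```

Emit:
step_arm(
  deltas=[
    [-0.009, -0.015, -0.011, 44, 22, 0, 1],
    [0, 0, 0, 44, 22, 0, 1],
    [0, 0, 0, 44, 22, 0, 1],
    [0, 0, 0, 44, 22, 0, 1],
    [0, 0, 0, 44, 22, 0, 1],
    [0, 0, 0, 44, 22, 0, 1],
    [0, 0, 0, 44, 22, 0, 1],
    [0, 0, 0, 44, 22, 0, 1],
    [0, 0, 0, 44, 22, 0, 1],
    [0, 0, 0, 0, 0, 0, 1],
  ],
)

```text
time_s: 2.5
tcp_pos: [0.619, 0.2135, 0.3194]
eef_rot: [-179.7, 0.2, 94.8]
contact_force: [-0.2, -1.5, -0.2]
gripper_width: 0.0876
```

```bash
python3 - <<'E'
from h import *
go([.6225,.2215,.33],94.63)
im=r.capture("top"); crop(im,(160,60,580,380),2,"pics/a1.png")
im=r.capture("side"); cv2.imwrite("pics/a1s.png",im[:,:,::-1])
E
```

```text
turn [-0.006  0.003  0.003] shift [  7.7   4.2 -10.6] q6 -121.2 yaw [-1.7968e+02  1.6000e-01  9.4810e+01] tcp [0.619  0.2135 0.3194] t 2.5
```

View pics/a1.png

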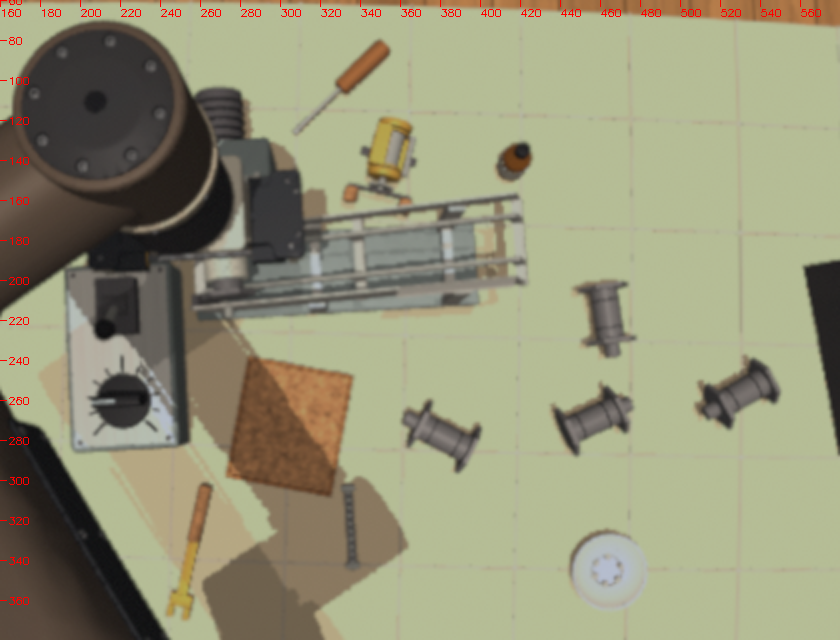

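View pics/a1s.png

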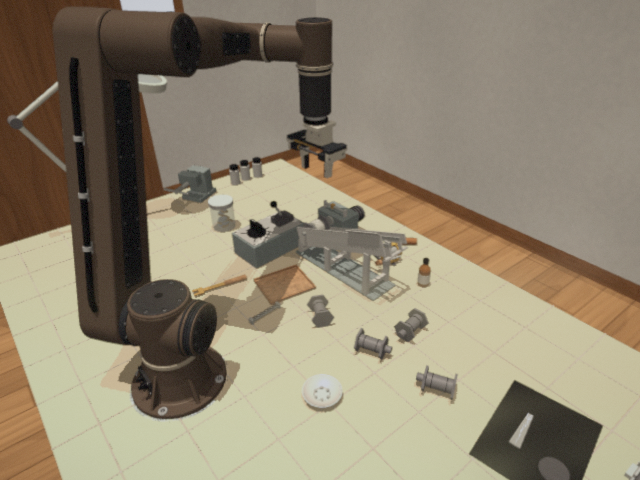

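Emit:
step_arm(
  deltas=[
    [-0.006, 0.003, 0.003, 8, 4, 30, 0.6],
    [0, 0, 0, 0, 0, 45, 0.6],
    [0, 0, 0, 0, 0, 45, 0.6],
    [0, 0, 0, 0, 0, 0, 0.6],
  ],
)

```text
time_s: 3.0
tcp_pos: [0.6216, 0.2136, 0.2]
eef_rot: [179.7, -0.1, 94.4]
contact_force: [0.6, -0.6, -0.8]
gripper_width: 0.0704
```

```bash
python3 - <<'E'
from h import *
go([.6225,.2215,.091],94.63)
im=r.capture("top"); crop(im,(200,130,330,240),6,"pics/a2.png")
im=r.capture("side"); crop(im,(240,130,400,270),5,"pics/a2s.png")
E
```

```text
turn [ 0.005 -0.002 -0.004] shift [  7.8   1.5 109. ] q6 -121.6 yaw [ 1.7969e+02 -1.0000e-01  9.4410e+01] tcp [0.6216 0.2136 0.2   ] t 3.0
```

View pics/a2.png

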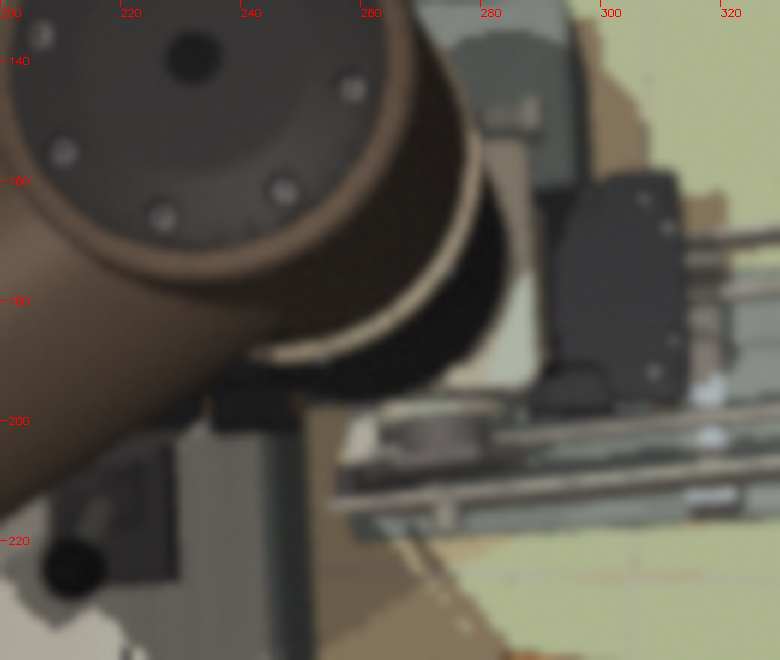

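View pics/a2s.png

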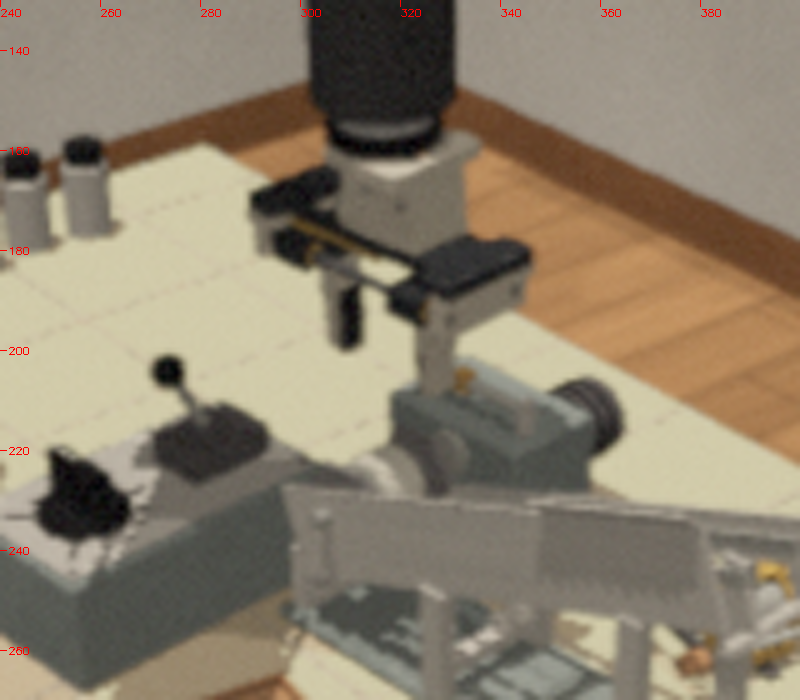

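Emit:
step_arm(
  deltas=[
    [0.005, -0.002, -0.004, 8, 1.5, 20, 0.6],
    [0, 0, 0, 0, 0, 30, 0.6],
    [0, 0, 0, 0, 0, 25, 0.6],
    [0, 0, 0, 0, 0, 0, 0.6],
  ],
)

```text
time_s: 3.5
tcp_pos: [0.6344, 0.2254, 0.1442]
eef_rot: [178.4, -0.5, 94.7]
contact_force: [0.0, -1.0, -0.1]
gripper_width: 0.0698
```

```bash
python3 - <<'E'
from h import *
go([.6225,.2215,.091],94.63)
E
```

```text
turn [ 0.028 -0.009  0.001] shift [ -2.9 -12.2  53.2] q6 -121.9 yaw [178.38  -0.54  94.72] tcp [0.6344 0.2254 0.1442] t 3.5
```

Emit:
step_arm(
  deltas=[
    [0.028, -0.009, 0.0, -3, -12, 0, 0.6],
    [0, 0, 0, 0, 0, 0, 0.6],
  ],
)

```text
time_s: 3.7
tcp_pos: [0.625, 0.2221, 0.1493]
eef_rot: [179.7, -0.1, 94.7]
contact_force: [-0.1, -0.3, 0.5]
gripper_width: 0.0702
```

```bash
python3 - <<'E'
from h import *
go([.6225,.2215,.091],94.63)
print(r.get_state()["joints"])
E
```

```text
turn [ 0.006 -0.002  0.002] shift [-0.4 -2.6 58.3] q6 -121.7 yaw [ 1.7968e+02 -1.2000e-01  9.4740e+01] tcp [0.625  0.2221 0.1493] t 3.7
[ 3.64076157e+01  2.23628019e+01 -7.10432494e+00  7.87365243e-02
 -6.02019727e+01 -1.21702724e+02]
```

Emit:
step_arm(
  deltas=[
    [0.006, 0, 0, 0, -2.5, 20, 0.6],
    [0, 0, 0, 0, 0, 20, 0.6],
    [0, 0, 0, 0, 0, 0, 0.6],
  ],
)

```text
time_s: 4.0
tcp_pos: [0.6282, 0.2244, 0.1176]
eef_rot: [179.2, -0.4, 94.8]
contact_force: [1.0, -0.2, -0.1]
gripper_width: 0.0702
```

```bash
python3 - <<'E'
from h import *
go([.6225,.2215,.091],94.63)
E
```

```text
turn [ 0.013 -0.008  0.003] shift [-2.5 -5.9 26.6] q6 -121.6 yaw [179.23  -0.45  94.81] tcp [0.6282 0.2244 0.1176] t 4.0
```

Emit:
step_arm(
  deltas=[
    [0.013, -0.008, 0.003, -2.5, -7, 12, 0.6],
    [0.004, 0, 0, 0, -2, 14, 0.6],
    [0, 0, 0, 0, 0, 0, 0.6],
  ],
)

```text
time_s: 4.3
tcp_pos: [0.6216, 0.2223, 0.0947]
eef_rot: [179.9, -0.1, 94.7]
contact_force: [-0.2, 0.2, -0.5]
gripper_width: 0.0703
```

```bash
python3 - <<'E'
from h import *
go([.6225,.2215,.091],94.63)
E
```

```text
turn [ 0.002 -0.002  0.   ] shift [-0.8  0.8  3.7] q6 -121.9 yaw [ 1.799e+02 -1.100e-01  9.465e+01] tcp [0.6216 0.2223 0.0947] t 4.3
```

Good. Close on the wound line.

Emit:
step_arm(
  deltas=[
    [0, 0, 0, 0, 0, 3.5, 0.4],
    [0, 0, 0, 0, 0, 0, 0],
    [0, 0, 0, 0, 0, 0, -0.2],
    [0, 0, 0, 0, 0, 0, -0.2],
    [0, 0, 0, 0, 0, 0, -0.2],
  ],
  squeeze=25,
)

```text
time_s: 4.8
tcp_pos: [0.6227, 0.2234, 0.0922]
eef_rot: [179.8, -0.2, 94.7]
contact_force: [0.0, -0.7, -2.1]
gripper_width: 0.0515
```

Emit:
step_arm(
  deltas=[
    [0, 0, 0, 0, 0, -10, -0.2],
    [0, 0, 0, 0, 0, -20, -0.2],
    [0, 0, 0, 0, 0, -20, -0.2],
    [0, 0, 0, 0, 0, 0, -0.2],
  ],
)

```text
time_s: 5.2
tcp_pos: [0.6214, 0.222, 0.1441]
eef_rot: [180.0, -0.0, 94.7]
contact_force: [0.9, -0.9, -1.9]
gripper_width: 0.0515
```

```bash
python3 - <<'E'
from h import *
go([.43,.148,.25],94.63)
im=r.capture("top"); crop(im,(200,130,330,240),6,"pics/a3.png")
im=r.capture("side"); crop(im,(240,130,400,270),5,"pics/a3s.png")
E
```

```text
turn [ 0.001 -0.001  0.001] shift [ -58.3 -196.8 -105.9] q6 -121.9 yaw [ 1.7996e+02 -5.0000e-02  9.4670e+01] tcp [0.6214 0.222  0.1441] t 5.2
```

View pics/a3s.png

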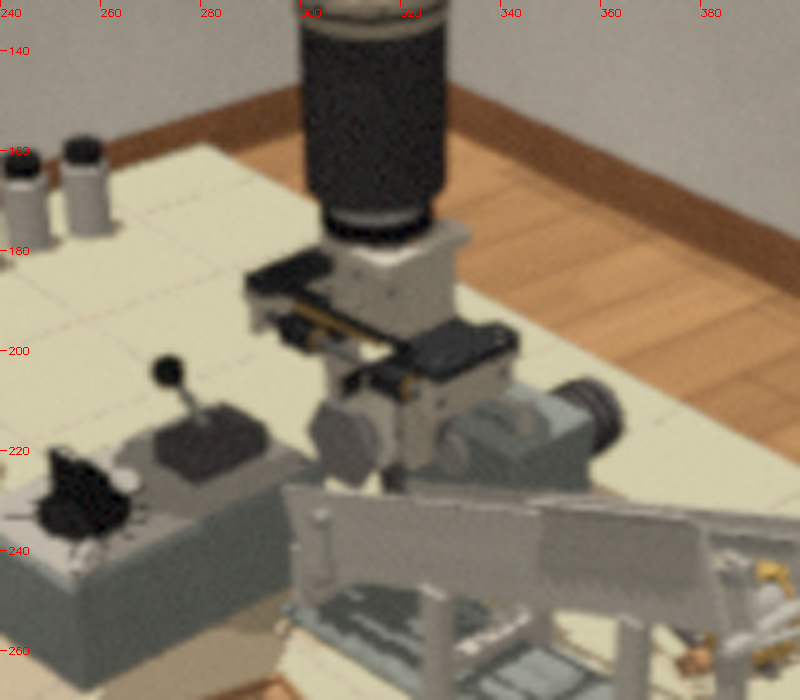

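Emit:
step_arm(
  deltas=[
    [0, 0, 0, 0, 0, -35, -0.2],
    [0, 0, 0.06, 0, 0, -40, -0.2],
    [0, 0, 0.12, 0, 0, -20, -0.2],
    [0, 0, 0.06, 0, 0, 0, -0.2],
    [0, 0, 0, 0, 0, 0, -0.2],
  ],
)

```text
time_s: 5.8
tcp_pos: [0.617, 0.2197, 0.2326]
eef_rot: [-179.3, 0.4, 80.3]
contact_force: [-0.4, 0.2, -2.1]
gripper_width: 0.0516
```

```bash
python3 - <<'E'
from h import *
go([.4195,.141,.24],81)
E
```

```text
turn [-0.013  0.008 -0.012] shift [-108.6 -182.7   -7.4] q6 -136.1 yaw [-179.29    0.44   80.31] tcp [0.617  0.2197 0.2326] t 5.8
```

Emit:
step_arm(
  deltas=[
    [-0.013, 0.008, -0.012, -21, -36, 0, -0.2],
    [0, 0, 0, -21, -36, 0, -0.2],
    [0, 0, 0, -21, -36, 0, -0.2],
    [0, 0, 0, -21, -36, 0, -0.2],
    [0, 0, 0, -20, -35, 0, -0.2],
    [0, 0, 0, 0, 0, 0, -0.2],
    [0, 0, 0, 0, 0, 0, -0.2],
  ],
)

```text
time_s: 6.5
tcp_pos: [0.4129, 0.1384, 0.2217]
eef_rot: [-179.3, 0.6, 81.8]
contact_force: [0.5, 0.2, -1.9]
gripper_width: 0.0517
```

```bash
python3 - <<'E'
from h import *
go([.4195,.141,.024],81)
im=r.capture("top"); crop(im,(180,170,440,350),3,"pics/a4.png")
im=r.capture("side"); crop(im,(220,180,440,340),3,"pics/a4s.png")
E
```

```text
turn [-0.013  0.011  0.013] shift [  3.6   6.1 197.7] q6 -142.6 yaw [-179.27    0.65   81.76] tcp [0.4129 0.1384 0.2217] t 6.5
```

View pics/a4s.png

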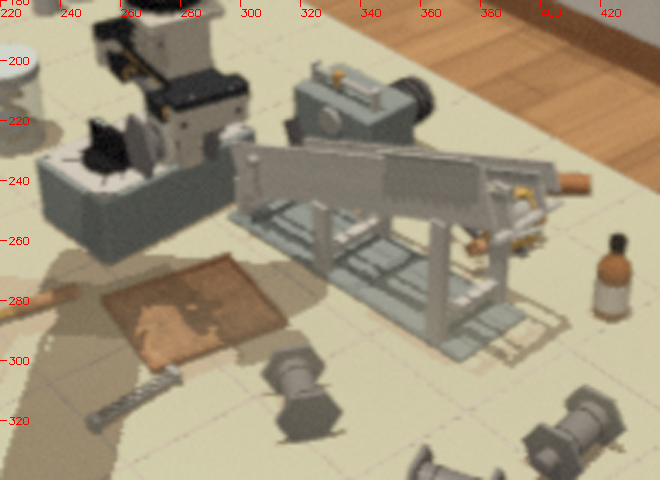

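Emit:
step_arm(
  deltas=[
    [-0.013, 0.011, 0.013, 4, 3, 35, -0.2],
    [0, 0, 0, 0, 0, 40, -0.2],
    [0, 0, 0, 0, 0, 40, -0.2],
    [0, 0, 0, 0, 0, 30, -0.2],
    [0, 0, 0, 0, 0, 0, -0.2],
    [0, 0, 0, 0, 0, 0, -0.2],
  ],
)

```text
time_s: 7.2
tcp_pos: [0.4226, 0.1445, 0.0717]
eef_rot: [179.9, 0.1, 81.1]
contact_force: [0.4, 0.8, -2.2]
gripper_width: 0.0517
```

```bash
python3 - <<'E'
from h import *
go([.4195,.141,.020],81)
E
```

```text
turn [0.002 0.002 0.001] shift [-4.  -2.6 51.7] q6 -143.5 yaw [1.7989e+02 9.0000e-02 8.1050e+01] tcp [0.4226 0.1445 0.0717] t 7.2
```

Emit:
step_arm(
  deltas=[
    [0, 0, 0, -4, -3, 20, -0.2],
    [0, 0, 0, 0, 0, 15, -0.2],
    [0, 0, 0, 0, 0, 10, -0.2],
    [0, 0, 0, 0, 0, 0, -0.2],
  ],
)

```text
time_s: 7.6
tcp_pos: [0.4245, 0.1448, 0.0306]
eef_rot: [179.5, -0.3, 81.2]
contact_force: [-0.5, -0.3, -2.1]
gripper_width: 0.0515
```

```bash
python3 - <<'E'
from h import *
go([.4195,.141,.020],81)
E
```

```text
turn [ 0.008 -0.004  0.003] shift [-4.5 -4.3 10.6] q6 -143.5 yaw [179.53  -0.25  81.16] tcp [0.4245 0.1448 0.0306] t 7.6
```

Emit:
step_arm(
  deltas=[
    [0.008, -0.004, 0, -3, -2, 6, -0.2],
    [0, 0, 0, 0, 0, 4, -0.2],
    [0, 0, 0, 0, 0, 2, -0.2],
    [0, 0, 0, 0, 0, 0, -0.2],
  ],
)

```text
time_s: 8.0
tcp_pos: [0.424, 0.1436, 0.0204]
eef_rot: [179.8, -0.2, 81.2]
contact_force: [0.2, -0.6, -2.3]
gripper_width: 0.0516
```

```bash
python3 - <<'E'
from h import *
go([.4195,.141,.019],81)
crop(r.capture("side"),(220,180,380,320),5,"pics/a5s.png")
E
```

```text
turn [ 0.003 -0.004  0.003] shift [-3.3 -4.1  1.4] q6 -142.9 yaw [179.85  -0.21  81.2 ] tcp [0.424  0.1436 0.0204] t 8.0
```

View pics/a5s.png

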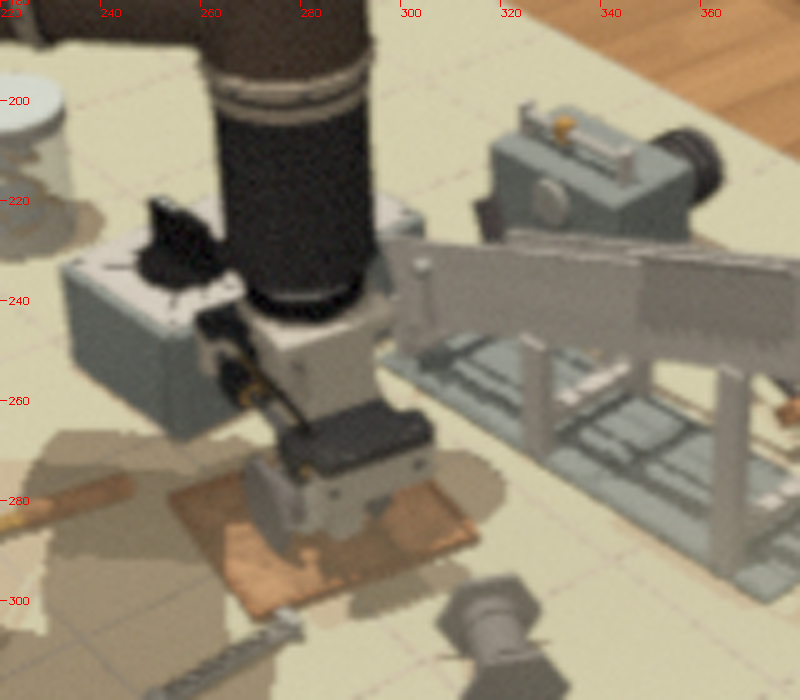

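Emit:
step_arm(
  deltas=[
    [0, 0, 0, 0, -1, 3, -0.2],
    [0, 0, 0, 0, 0, 2, -0.2],
    [0, 0, 0, 0, 0, 1, -0.2],
  ],
)

```text
time_s: 8.35
tcp_pos: [0.4235, 0.1432, 0.017]
eef_rot: [179.8, -0.2, 81.3]
contact_force: [-5.6, -1.0, 16.2]
gripper_width: 0.0514
```

Emit:
step_arm(
  deltas=[
    [0, 0, 0, 0, 0, -1, 0.3],
    [0, 0, 0, 0, 0, 0, 0.6],
    [0, 0, 0, 0, 0, 0, 0.8],
    [0, 0, 0, 0, 0, -20, 0.8],
    [0, 0, 0, 0, 0, -40, 0.8],
    [0, 0, 0, 0, 0, -40, 0.8],
    [0, 0, 0, 0, 0, -40, 0.8],
    [0, 0, 0, 0, 0, -40, 0.8],
    [0, 0, 0, 0, 0, -40, 0.8],
  ],
)

```text
time_s: 9.25
tcp_pos: [0.4197, 0.1408, 0.2409]
eef_rot: [-179.8, 0.3, 81.3]
contact_force: [1.8, 0.7, -0.2]
gripper_width: 0.0789
```

```bash
python3 - <<'E'
from h import *
go([.4195,.141,.24],81)
t=r.capture("top"); cv2.imwrite("pics/b0.png",t[:,:,::-1]); crop(t,(180,170,440,350),3,"pics/b1.png"); crop(t,(340,180,560,310),3,"pics/b2.png")
t=r.capture("side"); cv2.imwrite("pics/b0s.png",t[:,:,::-1]);crop(t,(220,180,480,400),3,"pics/b1s.png")
E
```

```text
turn [-0.003  0.006  0.006] shift [ 0.1 -0.2  0.9] q6 -143.0 yaw [-179.83    0.32   81.32] tcp [0.4197 0.1408 0.2409] t 9.25
```

View pics/b2.png

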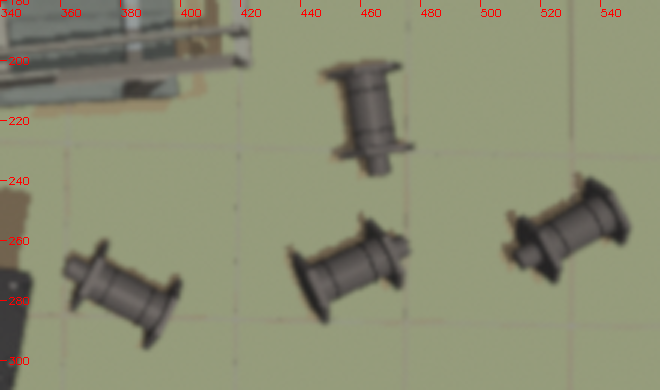

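View pics/b1s.png

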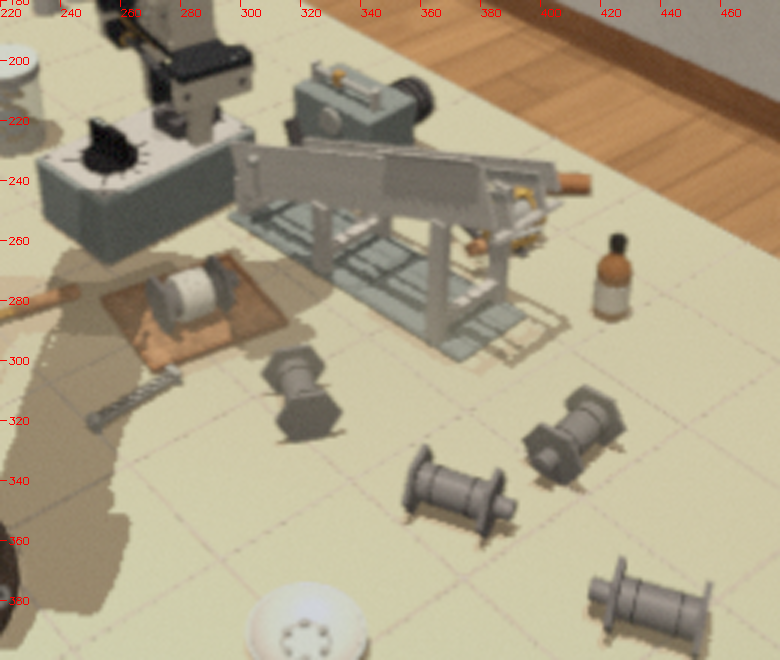

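```bash
cat >> h.py <<'E'
def spools(im,box=(340,185,580,320),dbg=None):
    """im RGB. grey-dark mask -> list of (centre xy, boss yaw deg, px)"""
    lab=cv2.cvtColor(im,cv2.COLOR_RGB2LAB).astype(float)
    m=((lab[...,2]-128<11)).astype(np.uint8)
    k=np.zeros_like(m); x0,y0,x1,y1=box; k[y0:y1,x0:x1]=1; m*=k
    m=cv2.morphologyEx(m,cv2.MORPH_OPEN,np.ones((3,3)))
    out=[]
    if dbg: crop(np.dstack([m*255]*3),box,3,dbg)
    for cn in cv2.findContours(m,0,2)[0]:
        a=cv2.contourArea(cn)
        if a<350 or a>1300: continue
        q=np.zeros_like(m); cv2.drawContours(q,[cn],-1,1,-1); q*=m
        v,u=np.nonzero(q); P=np.array([onz("top",a_,b_,.029)[:2] for a_,b_ in zip(u,v)])*1000
        mu=P.mean(0); ev,E=np.linalg.eigh(np.cov((P-mu).T)); ax=E[:,1]
        l=(P-mu)@ax; w=(P-mu)@np.array([-ax[1],ax[0]])
        lo,hi=l.min(),l.max()
        wl=np.ptp(w[l<lo+9]); wh=np.ptp(w[l>hi-9])
        if wl<wh: ax=-ax; l=-l; lo,hi=l.min(),l.max(); wl,wh=wh,wl
        wv=np.array([-ax[1],ax[0]]); w=(P-mu)@wv
        # sideways: mid of core section
        mid=(lo+38); cs=np.abs(l-mid)<20; 
        c0=mu+ax*((lo+hi-18)/2)+wv*((w[cs].min()+w[cs].max())/2)
        out.append((c0.round(1),round(np.degrees(np.arctan2(ax[1],ax[0])),1),np.array([u.mean(),v.mean()]).round(1),dict(len=round(hi-lo,1),wb=round(wh,1),wf=round(wl,1),core=round(np.ptp(w[cs]),1),area=a)))
    return out
E
python3 - <<'E'
from h import *
im=cv2.imread("pics/b0.png")[:,:,::-1].copy()
for s in spools(im,dbg="pics/m1.png"): print(*s)
E
```

```text
Traceback (most recent call last):
  File "h.py", line 55, in spools
    v,u=np.nonzero(q); P=np.array([onz("top",a_,b_,.029)[:2] for a_,b_ in zip(u,v)])*1000
                                   ~~~^^^^^^^^^^^^^^^^^^
  File "h.py", line 13, in onz
    o,d=ray(n,u,v); return o+d*(z-o[2])/d[2]
        ~~~^^^^^^^
  File "h.py", line 7, in ray
    c,f=K(n); d=np.array([(u-c["cx"])/f,(v-c["cy"])/f]); rd=np.linalg.norm(d)
        ~^^^
  File "h.py", line 5, in K
    c=r.camera_info(n); f=240/np.tan(np.radians(c["vertical_fov"]/2)); return c,f
ValueError: time passes only in moves, steps and waits
```

View pics/m1.png

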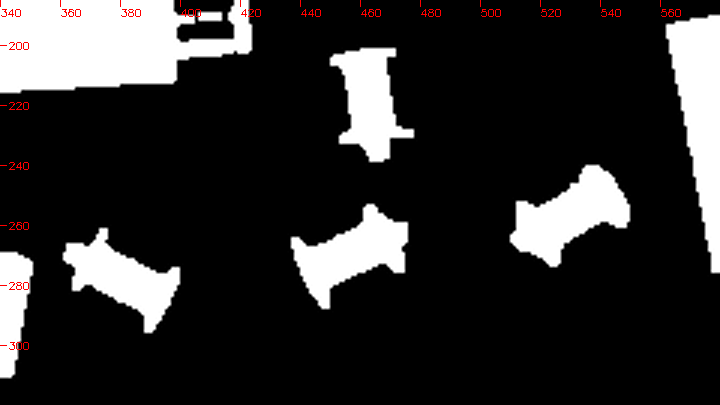

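```bash
sed -i 's/^def K(n):/import functools\n@functools.lru_cache(None)\ndef K(n):/' h.py
python3 - <<'E'
from h import *
im=cv2.imread("pics/b0.png")[:,:,::-1].copy()
for s in spools(im): print(*s)
E
```

```text
[421.2 -50.5] 63.2 [380.4 277.4] {'len': np.float64(100.4), 'wb': np.float64(18.3), 'wf': np.float64(60.4), 'core': np.float64(37.4), 'area': 535.0}
[ 446.8 -237.7] -64.8 [456.7 269.1] {'len': np.float64(101.2), 'wb': np.float64(17.2), 'wf': np.float64(65.2), 'core': np.float64(37.5), 'area': 582.5}
[ 489.9 -439.7] 117.9 [529.5 256.2] {'len': np.float64(108.7), 'wb': np.float64(18.6), 'wf': np.float64(53.8), 'core': np.float64(58.4), 'area': 631.0}
[ 585.3 -256.2] -170.1 [462.8 218.4] {'len': np.float64(97.1), 'wb': np.float64(18.6), 'wf': np.float64(56.3), 'core': np.float64(38.9), 'area': 514.5}
[ 559.3 -557.3] -174.7 [573.3 222.2] {'len': np.float64(224.1), 'wb': np.float64(6.3), 'wf': np.float64(49.1), 'core': np.float64(46.5), 'area': 788.0}
```

Emit:
step_arm(
  deltas=[
    [0, 0, -0.14, 0, 0, 0, 0.8],
    [0, 0, -0.14, 0, 0, 0, 0.8],
    [0, 0, -0.14, 0, 0, 0, 0.8],
    [0, 0, -0.14, 0, 0, 0, 0.8],
    [0, 0, -0.14, 0, 0, 0, 0.8],
    [0, 0, -0.14, 0, 0, 0, 0.8],
    [0, 0, -0.14, 0, 0, 0, 0.8],
    [0, 0, -0.14, 0, 0, 0, 0.8],
    [0, 0, -0.12, 0, 0, 0, 0.8],
    [0, 0, 0, 0, 0, 0, 0.8],
  ],
)

```text
time_s: 10.35
tcp_pos: [0.4216, 0.1431, 0.2426]
eef_rot: [179.8, 0.1, 155.3]
contact_force: [-0.2, 0.3, 0.4]
gripper_width: 0.0787
```

```bash
python3 - <<'E'
from h import *
go([.421,-.0505,.14],153.2)
E
```

```text
turn [0.003 0.002 0.036] shift [ -86.7 -173.1  102.6] q6 -69.1 yaw [1.7982e+02 1.3000e-01 1.5526e+02] tcp [0.4216 0.1431 0.2426] t 10.35
```

Emit:
step_arm(
  deltas=[
    [0.003, 0.002, 0.036, -17, -34, 15, 0.8],
    [0, 0, 0, -17, -34, 20, 0.8],
    [0, 0, 0, -17, -34, 20, 0.8],
    [0, 0, 0, -17, -34, 20, 0.8],
    [0, 0, 0, -17, -34, 15, 0.8],
    [0, 0, 0, 0, 0, 0, 0.8],
    [0, 0, 0, 0, 0, 0, 0.8],
  ],
)

```text
time_s: 11.05
tcp_pos: [0.4205, -0.052, 0.148]
eef_rot: [179.9, -0.0, 151.7]
contact_force: [0.4, -0.3, -0.6]
gripper_width: 0.0789
```

```bash
python3 - <<'E'
from h import *
go([.421,-.0505,.015],153.2)
t=r.capture("top"); crop(t,(340,220,420,320),7,"pics/c1.png")
t=r.capture("side"); crop(t,(280,240,360,340),7,"pics/c1s.png")
for q in [(.421,-.0505,.029)]: print(proj("top",np.array(q)),proj("side",np.array(q)))
E
```

```text
turn [ 0.002 -0.    -0.026] shift [  0.2   1.6 133. ] q6 -48.0 yaw [ 1.7988e+02 -3.0000e-02  1.5168e+02] tcp [ 0.4205 -0.052   0.148 ] t 11.05
[381.84940283 278.24468982] [320.26146137 309.87984201]
```

View pics/c1.png

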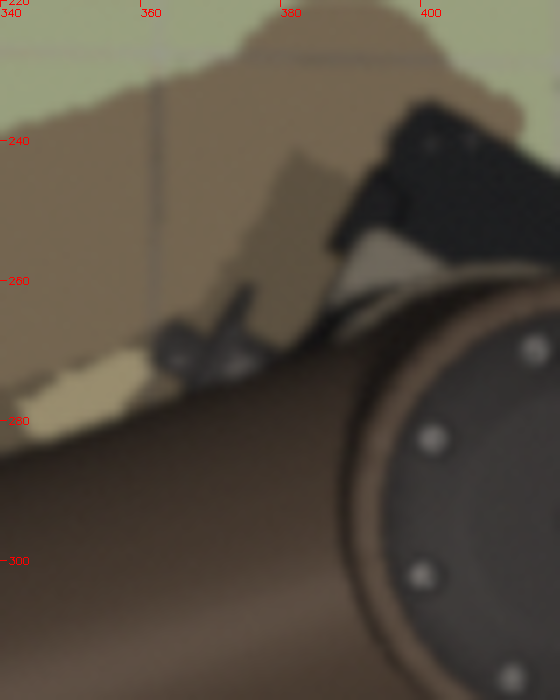

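View pics/c1s.png

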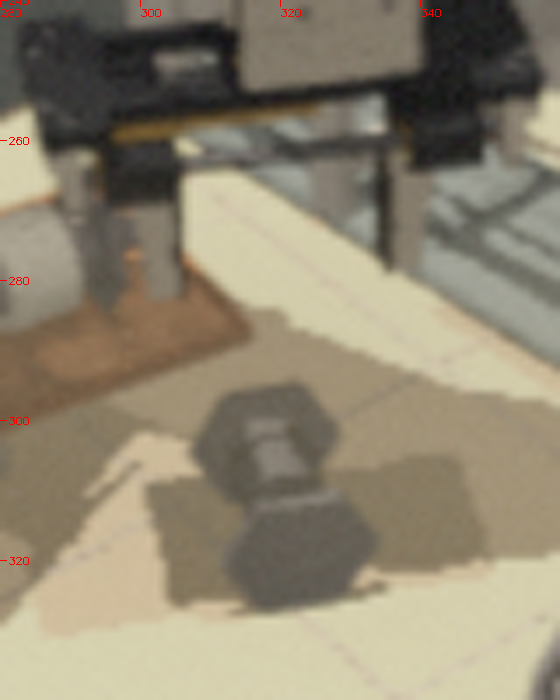

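Emit:
step_arm(
  deltas=[
    [0.002, 0, -0.026, 0, 1, 30, 0.8],
    [0, 0, 0, 0, 0, 35, 0.8],
    [0, 0, 0, 0, 0, 25, 0.8],
    [0, 0, 0, 0, 0, 10, 0.8],
    [0, 0, 0, 0, 0, 0, 0.8],
  ],
)

```text
time_s: 11.65
tcp_pos: [0.427, -0.0434, 0.049]
eef_rot: [179.5, 0.5, 153.6]
contact_force: [0.0, -0.4, -0.0]
gripper_width: 0.0789
```

```bash
python3 - <<'E'
from h import *
go([.421,-.0505,.012],153.2)
E
```

```text
turn [0.008 0.008 0.007] shift [ 2.2 -9.  37. ] q6 -47.2 yaw [179.54   0.47 153.62] tcp [ 0.427  -0.0434  0.049 ] t 11.65
```

Emit:
step_arm(
  deltas=[
    [0.008, 0.008, 0.007, 2, -9, 15, 0.8],
    [0, 0, 0, 0, -2, 10, 0.8],
    [0, 0, 0, 0, 0, 8, 0.8],
    [0, 0, 0, 0, 0, 0, 0.8],
  ],
)

```text
time_s: 12.05
tcp_pos: [0.4242, -0.0489, 0.0175]
eef_rot: [179.8, 0.3, 153.4]
contact_force: [-0.3, -0.0, -0.0]
gripper_width: 0.0788
```

```bash
python3 - <<'E'
from h import *
go([.421,-.0505,.012],153.2)
E
```

```text
turn [0.004 0.005 0.004] shift [ 2.1 -2.9  5.5] q6 -46.8 yaw [179.76   0.28 153.44] tcp [ 0.4242 -0.0489  0.0175] t 12.05
```

Emit:
step_arm(
  deltas=[
    [0, 0, 0, 2, -3, 5, 0.4],
    [0, 0, 0, 0, 0, 0, 0],
    [0, 0, 0, 0, 0, 0, -0.5],
    [0, 0, 0, 0, 0, 0, -0.5],
    [0, 0, 0, 0, 0, 0, -0.5],
    [0, 0, 0, 0, 0, 0, -0.5],
  ],
)

```text
time_s: 12.65
tcp_pos: [0.4224, -0.05, 0.0139]
eef_rot: [179.6, 0.4, 153.5]
contact_force: [-0.8, 0.3, 0.7]
gripper_width: 0.0365
```

Emit:
step_arm(
  deltas=[
    [0, 0, 0, 0, 0, -15, -0.5],
    [0, 0, 0, 0, 0, -30, -0.5],
    [0, 0, 0.14, 0, 0, -35, -0.5],
    [0, 0, 0.14, 0, 0, -40, -0.5],
    [0, 0, 0.14, 0, 0, -40, -0.5],
    [0, 0, 0.14, 0, 0, -40, -0.5],
    [0, 0, 0.14, 0, 0, -40, -0.5],
    [0, 0, 0.14, 0, 0, -40, -0.5],
    [0, 0, 0.14, 0, 0, 0, -0.5],
    [0, 0, 0.04, 0, 0, 0, -0.5],
  ],
)

```text
time_s: 13.65
tcp_pos: [0.4162, -0.052, 0.3051]
eef_rot: [179.7, -0.1, 92.5]
contact_force: [-0.1, 0.6, -2.4]
gripper_width: 0.0352
```

```bash
python3 - <<'E'
from h import *
p=C((0,-.285,.018)); print(p); p[2]+=.03-.019
go(p,94.63)
t=r.capture("side"); cv2.imwrite("pics/c2s.png",t[:,:,::-1])
E
```

```text
[ 0.64452109 -0.04660219  0.20439021]
turn [ 0.005 -0.002 -0.037] shift [-13.1 228.   89.7] q6 -107.5 yaw [ 1.797e+02 -1.300e-01  9.252e+01] tcp [ 0.4162 -0.052   0.3051] t 13.65
```

View pics/c2s.png

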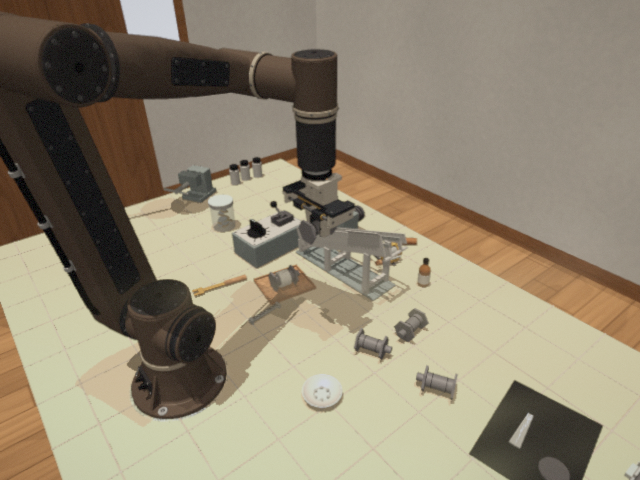

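Emit:
step_arm(
  deltas=[
    [0.005, -0.002, -0.037, -3, 38, 0, -0.5],
    [0, 0, 0, -3, 40, 0, -0.5],
    [0, 0, 0, -3, 40, 0, -0.5],
    [0, 0, 0, -2, 40, 0, -0.5],
    [0, 0, 0, -2, 40, 0, -0.5],
    [0, 0, 0, 0, 20, 0, -0.5],
    [0, 0, 0, 0, 0, 0, -0.5],
    [0, 0, 0, 0, 0, 0, -0.5],
  ],
)

```text
time_s: 14.5
tcp_pos: [0.6401, -0.0484, 0.3008]
eef_rot: [-179.7, -0.1, 95.3]
contact_force: [0.1, -0.2, -1.3]
gripper_width: 0.0351
```

```bash
python3 - <<'E'
from h import *
p=C((0,-.285,.018)); p[2]+=.03-.019
go(p,94.63)
t=r.capture("top"); crop(t,(340,120,450,230),7,"pics/c3.png")
t=r.capture("side"); crop(t,(320,150,440,280),6,"pics/c3s.png")
E
```

```text
turn [-0.005 -0.002  0.012] shift [ 1.5  4.6 85.4] q6 -97.6 yaw [-1.7972e+02 -1.1000e-01  9.5310e+01] tcp [ 0.6401 -0.0484  0.3008] t 14.5
```

View pics/c3.png

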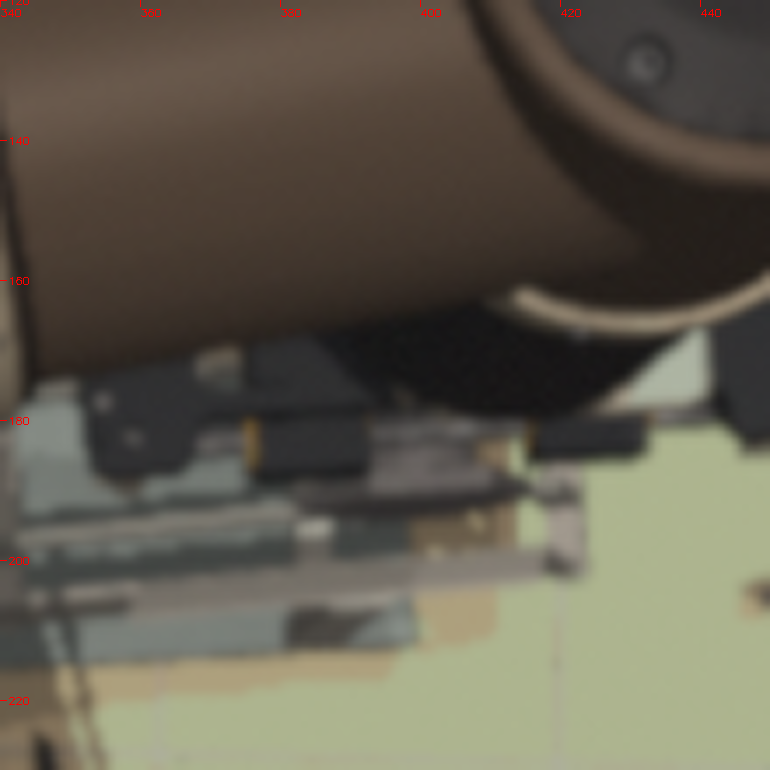

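View pics/c3s.png

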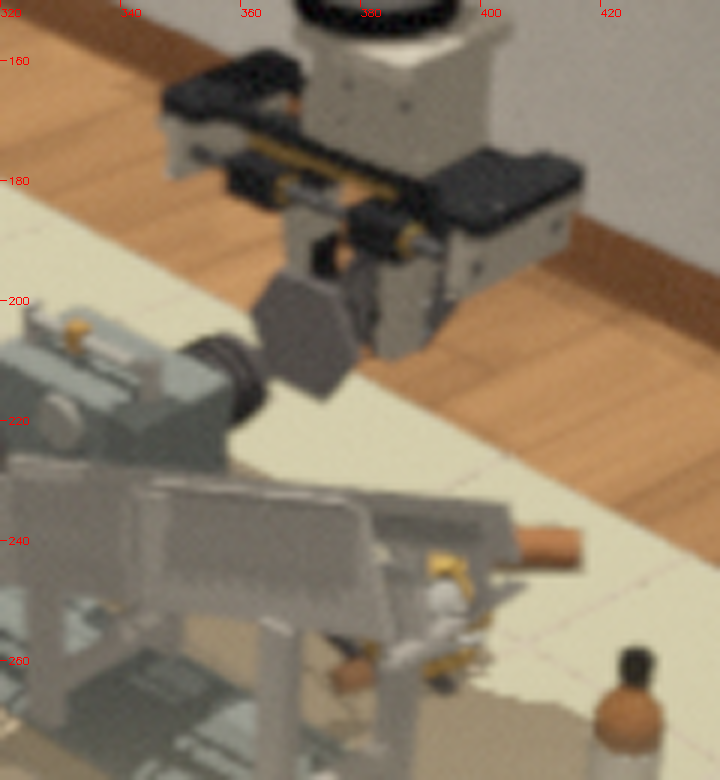

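```bash
python3 - <<'E'
from h import *
s=r.get_state();p=s["tcp_pos"];Rn=R.from_euler('xyz',s["eef_rot"],degrees=True)
for d in(-.043,-.038,-.033):
    q=p+Rn.apply([0,d,-.019]); print(d,q,proj("side",q),proj("top",q+[0,0,.031]))
E
```

```text
-0.043 [ 0.59674424 -0.05240869  0.3205783 ] [368.54788546 204.35781195] [401.94813303 192.18680279]
-0.038 [ 0.60172283 -0.05194696  0.32055722] [369.73363948 203.74557012] [401.74122018 189.58858689]
-0.033 [ 0.60670142 -0.05148522  0.32053614] [370.914295   203.13595509] [401.53395311 186.99296882]
```

```bash
python3 - <<'E'
from h import *
s=r.get_state();p=s["tcp_pos"];Rn=R.from_euler('xyz',s["eef_rot"],degrees=True)
for d in(-.043,-.038,-.033,-.032):
    q=p+Rn.apply([0,d,-.019]); print(d,[proj("top",q+[0,0,h]).round(1).tolist() for h in (.031,-.031)])
t=r.capture("top"); c=cv2.resize(t[175:205,370:425,::-1],None,fx=14,fy=14,interpolation=cv2.INTER_CUBIC); cv2.imwrite("pics/c4.png",cv2.convertScaleAbs(c,alpha=1.8))
E
```

```text
-0.043 [[401.9, 192.2], [397.6, 196.4]]
-0.038 [[401.7, 189.6], [397.4, 194.0]]
-0.033 [[401.5, 187.0], [397.2, 191.5]]
-0.032 [[401.5, 186.5], [397.2, 191.0]]
```

View pics/c4.png

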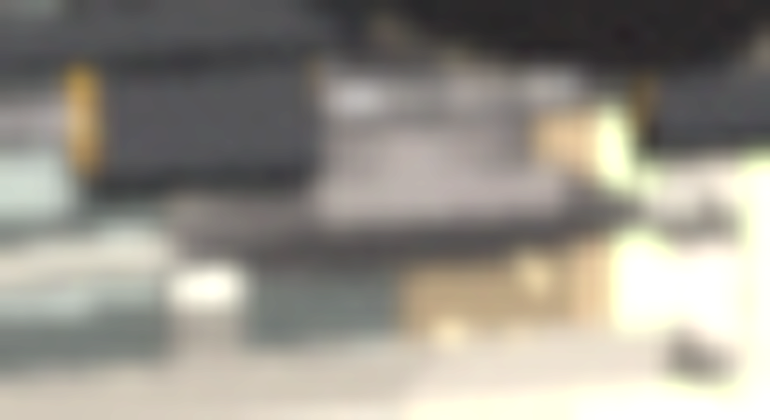

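Emit:
step_arm(
  deltas=[
    [-0.005, -0.002, 0.012, 1, 4, 20, -0.5],
    [0, 0, 0, 0, 0, 20, -0.5],
    [0, 0, 0, 0, 0, 10, -0.5],
    [0, 0, 0, 0, 0, 0, -0.5],
    [0, 0, 0, 0, 0, 0, -0.5],
  ],
)

```text
time_s: 15.15
tcp_pos: [0.6414, -0.0472, 0.2562]
eef_rot: [179.4, -0.0, 94.7]
contact_force: [1.1, 0.5, -2.0]
gripper_width: 0.0354
```

```bash
python3 - <<'E'
from h import *
p=C((0,-.285,.018)); p[2]+=.004-.019
go(p,94.63)
E
```

```text
turn [ 0.01  -0.     0.001] shift [ 0.4  3.2 66.8] q6 -98.5 yaw [ 1.7945e+02 -1.0000e-02  9.4690e+01] tcp [ 0.6414 -0.0472  0.2562] t 15.15
```

Emit:
step_arm(
  deltas=[
    [0.01, 0, 0, 0, 1, 15, -0.5],
    [0, 0, 0, 0, 0, 15, -0.5],
    [0, 0, 0, 0, 0, 10, -0.5],
    [0, 0, 0, 0, 0, 0, -0.5],
    [0, 0, 0, 0, 0, 0, -0.5],
  ],
)

```text
time_s: 15.65
tcp_pos: [0.6438, -0.047, 0.2163]
eef_rot: [179.9, -0.0, 94.7]
contact_force: [-0.2, 0.1, -0.2]
gripper_width: 0.0354
```

```bash
python3 - <<'E'
from h import *
p=C((0,-.285,.018)); p[2]+=.004-.019
go(p,94.63)
t=r.capture("side"); crop(t,(330,180,430,270),8,"pics/c5s.png")
E
```

```text
turn [ 0.003 -0.     0.001] shift [ 0.4  0.7 26.9] q6 -98.4 yaw [ 1.7986e+02 -2.0000e-02  9.4720e+01] tcp [ 0.6438 -0.047   0.2163] t 15.65
```

View pics/c5s.png

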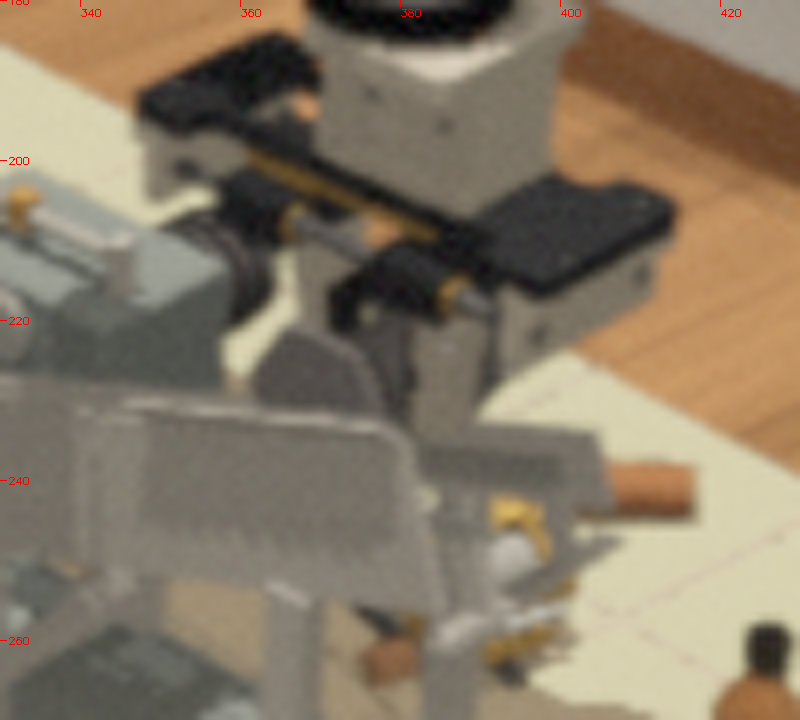

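Emit:
step_arm(
  deltas=[
    [0, 0, 0, 0, 0.5, 10, -0.5],
    [0, 0, 0, 0, 0, 8, -0.5],
    [0, 0, 0, 0, 0, 4, -0.5],
    [0, 0, 0, 0, 0, 0, -0.5],
  ],
)

```text
time_s: 16.1
tcp_pos: [0.6448, -0.0468, 0.1932]
eef_rot: [179.8, -0.0, 94.7]
contact_force: [-0.7, -0.2, -1.3]
gripper_width: 0.0354
```

```bash
python3 - <<'E'
from h import *
p=C((0,-.285,.018)); p[2]+=.002-.019
go(p,94.63)
E
```

```text
turn [ 0.004 -0.001  0.001] shift [ 0.3 -0.3  5.9] q6 -98.4 yaw [ 1.7978e+02 -4.0000e-02  9.4710e+01] tcp [ 0.6448 -0.0468  0.1932] t 16.1
```

Emit:
step_arm(
  deltas=[
    [0, 0, 0, 0, -0.5, 4, -0.5],
    [0, 0, 0, 0, 0, 2, -0.5],
    [0, 0, 0, 0, 0, 0, -0.5],
  ],
)

```text
time_s: 16.4
tcp_pos: [0.6454, -0.0466, 0.191]
eef_rot: [179.5, 0.0, 94.8]
contact_force: [-0.3, 0.6, -1.5]
gripper_width: 0.0358
```

Emit:
step_arm(
  deltas=[
    [0, 0, 0, 0, -1, 5, -0.5],
    [0, 0, 0, 0, 0, 3, -0.5],
    [0, 0, 0, 0, 0, 0, -0.5],
  ],
)

```text
time_s: 16.7
tcp_pos: [0.6464, -0.0459, 0.1903]
eef_rot: [179.0, 0.0, 94.9]
contact_force: [-0.5, 0.6, -0.8]
gripper_width: 0.0353
```

```bash
python3 - <<'E'
from h import *
p=C((0,-.285,.018)); p[2]+=-.019
go(p,94.63); s=r.get_state(); print(s["joints"].round(1),s["contact_force"],s["moment"],s["joint_torque"].round(1))
t=r.capture("side"); crop(t,(330,180,430,270),8,"pics/c6s.png")
E
```

```text
turn [0.017 0.001 0.006] shift [-0.6 -1.9  4.9] q6 -98.4 yaw [1.7903e+02 4.0000e-02 9.4950e+01] tcp [ 0.6464 -0.0459  0.1903] t 16.7
[ 13.3  18.8  -6.8   0.2 -63.4 -98.4] [-0.53129014  0.61911301 -0.80668456] [-0.00600988  0.01607925  0.04433566] [  0.1 -56.3  29.1   7.   -0.2  -0. ]
```

View pics/c6s.png

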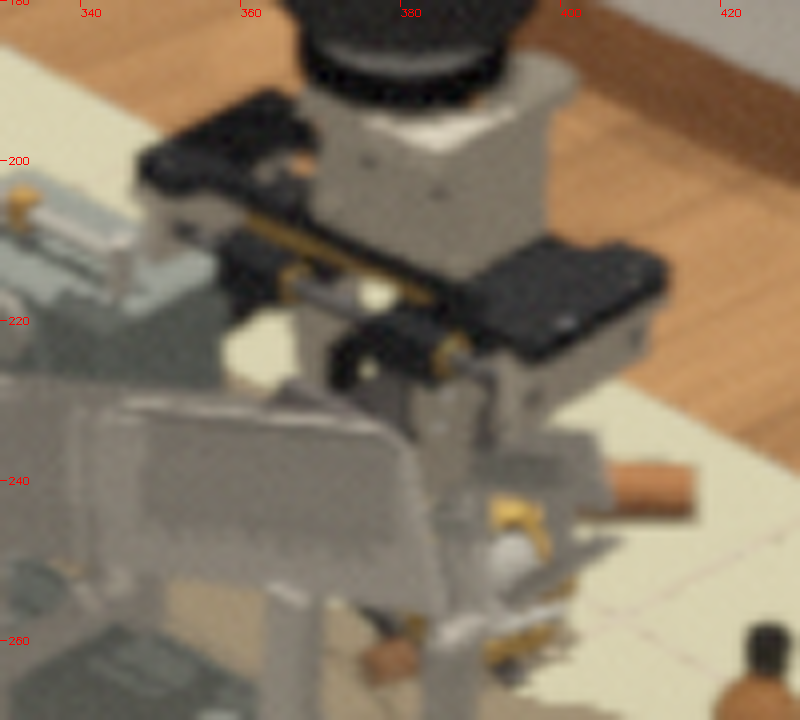

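Emit:
step_arm(
  deltas=[
    [0.017, 0, 0.006, -0.5, -2, 5, -0.5],
    [0.006, 0, 0, 0, -1, 5, -0.5],
    [0, 0, 0, 0, 0, 0, -0.5],
  ],
)

```text
time_s: 17.05
tcp_pos: [0.647, -0.0447, 0.1886]
eef_rot: [179.7, 0.0, 94.8]
contact_force: [1.2, -1.7, -2.4]
gripper_width: 0.0355
```

```bash
python3 - <<'E'
from h import *
p=C((0,-.285,.018)); p[2]+=-.019
go(p,94.63); s=r.get_state(); print(s["contact_force"],s["moment"])
E
```

```text
turn [0.005 0.    0.002] shift [-1.7 -2.6  3.2] q6 -98.5 yaw [1.7974e+02 1.0000e-02 9.4770e+01] tcp [ 0.647  -0.0447  0.1886] t 17.05
[ 1.24041824 -1.71034849 -2.36451505] [ 0.01693745  0.01571818 -0.0068561 ]
```

Emit:
step_arm(
  deltas=[
    [0.005, 0, 0.002, -1.5, -3, 4, -0.5],
    [0, 0, 0, 0, -1, 2, -0.5],
    [0, 0, 0, 0, 0, 0, 0],
  ],
)

```text
time_s: 17.35
tcp_pos: [0.6472, -0.045, 0.1881]
eef_rot: [179.4, -0.0, 94.8]
contact_force: [1.5, -0.2, 0.1]
gripper_width: 0.0394
```

```bash
python3 - <<'E'
from h import *
p=C((0,-.285,.018)); p[2]+=-.019
go(p,94.63); s=r.get_state(); print(s["contact_force"],s["moment"],s["gripper_width"])
E
```

```text
turn [ 0.01  -0.     0.003] shift [-1.4 -2.8  2.7] q6 -98.5 yaw [ 1.7941e+02 -1.0000e-02  9.4780e+01] tcp [ 0.6472 -0.045   0.1881] t 17.35
[ 1.53998267 -0.2340064   0.14579517] [ 0.09894049  0.05994905 -0.0185797 ] 0.039402826318836834
```

Emit:
step_arm(
  deltas=[
    [0, 0, 0, 0, 0, 0, 0.8],
    [0, 0, 0, 0, 0, 0, 0.8],
    [0, 0, 0, 0, 0, -15, 0.8],
    [0, 0, 0, 0, 0, -30, 0.8],
    [0, 0, 0, 0, 0, -40, 0.8],
    [0, 0, 0, 0, 0, -40, 0.8],
    [0, 0, 0, 0, -20, -20, 0.8],
    [0, 0, 0, 0, -40, 0, 0.8],
    [0, 0, 0, 0, -40, 0, 0.8],
    [0, 0, 0, 0, -40, 0, 0.8],
  ],
)

```text
time_s: 18.35
tcp_pos: [0.5048, -0.0586, 0.3266]
eef_rot: [-179.5, 0.2, 94.5]
contact_force: [-0.9, 0.5, -0.1]
gripper_width: 0.0787
```

```bash
python3 - <<'E'
from h import *
t=r.capture("top"); crop(t,(200,130,460,330),3,"pics/c7.png")
for s in spools(t): print(*s)
t=r.capture("side"); crop(t,(220,160,480,380),3,"pics/c7s.png")
print(r.get_state()["tcp_pos"])
E
```

```text
[ 489.8 -439.7] 118.0 [529.5 256.3] {'len': np.float64(108.6), 'wb': np.float64(18.6), 'wf': np.float64(52.6), 'core': np.float64(58.4), 'area': 615.5}
[ 560.7 -557.3] -174.8 [573.4 222. ] {'len': np.float64(221.5), 'wb': np.float64(6.3), 'wf': np.float64(49.1), 'core': np.float64(46.2), 'area': 779.0}
[ 0.50217988 -0.05905009  0.32811661]
```

View pics/c7.png

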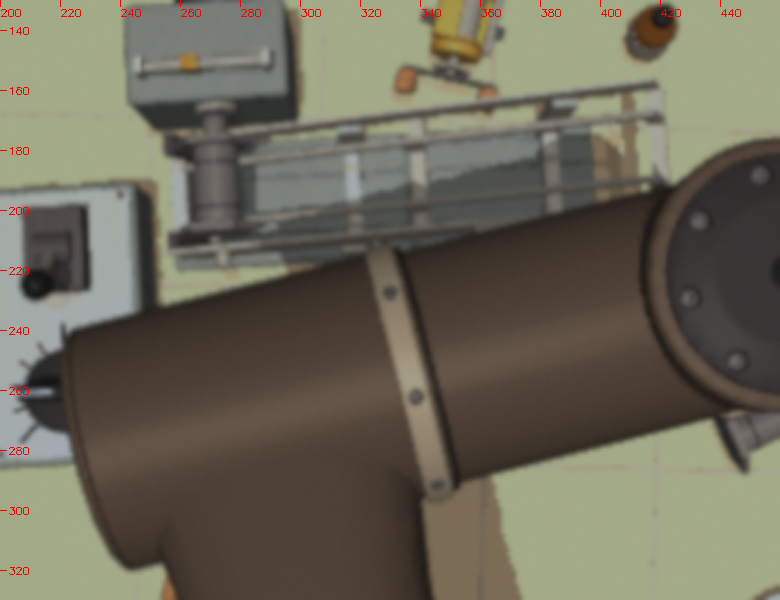

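View pics/c7s.png

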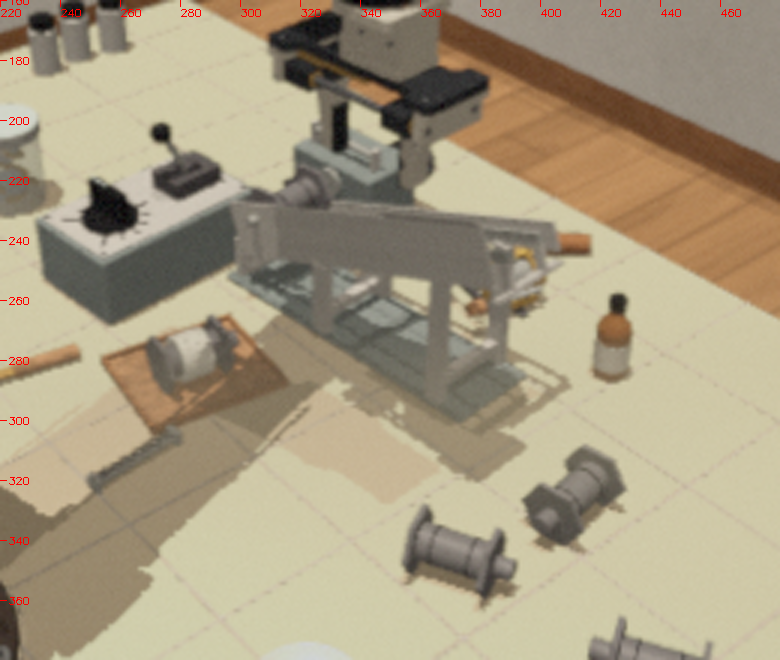

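Emit:
step_arm(
  deltas=[
    [0, 0, 0.135, 0, 0, 0, 0.8],
    [0, 0, 0.135, 0, 0, 0, 0.8],
    [0, 0, 0.135, 0, 0, 0, 0.8],
    [0, 0, 0.135, 0, 0, 0, 0.8],
    [0, 0, 0.135, 0, 0, 0, 0.8],
    [0, 0, 0.135, 0, 0, 0, 0.8],
    [0, 0, 0.135, 0, 0, 0, 0.8],
    [0, 0, 0.135, 0, 0, 0, 0.8],
    [0, 0, 0.13, 0, 0, 0, 0.8],
    [0, 0, 0, 0, 0, 0, 0.8],
  ],
)

```text
time_s: 19.45
tcp_pos: [0.5026, -0.0606, 0.3228]
eef_rot: [-179.9, 0.9, 22.3]
contact_force: [-0.3, 0.2, -0.7]
gripper_width: 0.0791
```

```bash
python3 - <<'E'
from h import *
go([.447,-.238,.15],25.2)
t=r.capture("top")
for s in spools(t): print(*s)
E
```

```text
turn [-0.002  0.015 -0.05 ] shift [-125.8  136.8  172.8] q6 -173.1 yaw [-179.92    0.87   22.32] tcp [ 0.5026 -0.0606  0.3228] t 19.45
[ 490.  -440.2] 118.2 [529.7 256.3] {'len': np.float64(107.4), 'wb': np.float64(19.7), 'wf': np.float64(49.1), 'core': np.float64(58.4), 'area': 606.5}
[ 561.9 -557.2] -174.7 [573.4 221.9] {'len': np.float64(218.7), 'wb': np.float64(6.3), 'wf': np.float64(49.1), 'core': np.float64(46.2), 'area': 771.0}
```

Emit:
step_arm(
  deltas=[
    [0, 0.01, -0.05, -10, 10, 10, 0.8],
    [0, 0, 0, -20, 21, 20, 0.8],
    [0, 0, 0, -24, 26, 30, 0.8],
    [0, 0, 0, -24, 26, 30, 0.8],
    [0, 0, 0, -24, 26, 30, 0.8],
    [0, 0, 0, -20, 24, 30, 0.8],
    [0, 0, 0, 0, 0, 0, 0.8],
    [0, 0, 0, 0, 0, 0, 0.8],
  ],
)

```text
time_s: 20.3
tcp_pos: [0.4493, -0.2393, 0.1666]
eef_rot: [-179.8, 0.2, 27.0]
contact_force: [0.6, 0.7, 1.0]
gripper_width: 0.0789
```

```bash
python3 - <<'E'
from h import *
go([.447,-.238,.012],25.2)
t=r.capture("side"); crop(t,(320,290,420,390),7,"pics/d1s.png")
print(proj("side",np.array([.447,-.238,.029])))
t=r.capture("top"); 
for s in spools(t): print(*s)
crop(t,(400,180,580,320),4,"pics/d1.png")
E
```

```text
turn [-0.003  0.004  0.031] shift [ -1.6  -2.2 154.6] q6 -147.1 yaw [-179.85    0.24   26.96] tcp [ 0.4493 -0.2393  0.1666] t 20.3
[371.12785165 342.03887604]
```

View pics/d1s.png

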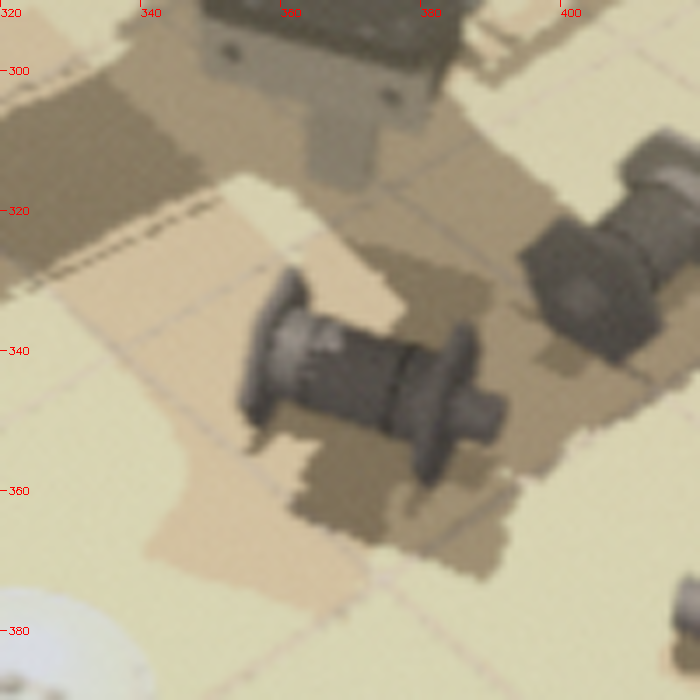

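View pics/d1.png

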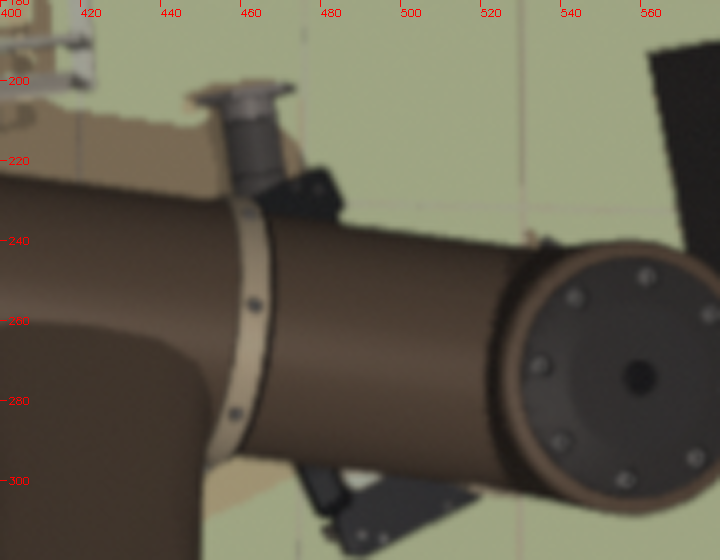

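Emit:
step_arm(
  deltas=[
    [-0.003, 0.004, 0.031, -1, -2, 30, 0.8],
    [0, 0, 0, 0, 0, 35, 0.8],
    [0, 0, 0, 0, 0, 30, 0.8],
    [0, 0, 0, 0, 0, 15, 0.8],
    [0, 0, 0, 0, 0, 0, 0.8],
  ],
)

```text
time_s: 20.9
tcp_pos: [0.4569, -0.234, 0.061]
eef_rot: [179.4, -0.8, 25.8]
contact_force: [0.6, -0.1, 0.5]
gripper_width: 0.0791
```

```bash
python3 - <<'E'
from h import *
go([.447,-.238,.012],25.2)
E
```

```text
turn [ 0.01  -0.014  0.011] shift [-10.7  -0.6  49. ] q6 -149.2 yaw [179.43  -0.78  25.84] tcp [ 0.4569 -0.234   0.061 ] t 20.9
```

Emit:
step_arm(
  deltas=[
    [0.01, -0.014, 0.011, -11, -1, 18, 0.8],
    [0, -0.005, 0, -4, 0, 15, 0.8],
    [0, 0, 0, -2, 0, 10, 0.8],
    [0, 0, 0, 0, 0, 0, 0.8],
  ],
)

```text
time_s: 21.3
tcp_pos: [0.4458, -0.2394, 0.0205]
eef_rot: [179.8, -0.0, 25.5]
contact_force: [-0.1, 0.6, 0.2]
gripper_width: 0.079
```

```bash
python3 - <<'E'
from h import *
go([.447,-.238,.012],25.2)
E
```

```text
turn [ 0.004 -0.     0.005] shift [ 1.7 -0.7  8.5] q6 -148.9 yaw [ 1.7978e+02 -1.0000e-02  2.5510e+01] tcp [ 0.4458 -0.2394  0.0205] t 21.3
```

Emit:
step_arm(
  deltas=[
    [0, 0, 0, 1, 0, 6, 0.6],
    [0, 0, 0, 0, 0, 4, 0.3],
    [0, 0, 0, 0, 0, 0, -0.5],
    [0, 0, 0, 0, 0, 0, -0.5],
    [0, 0, 0, 0, 0, 0, -0.5],
    [0, 0, 0, 0, 0, 0, -0.5],
    [0, 0, 0, 0, 0, 0, -0.5],
  ],
)

```text
time_s: 22.0
tcp_pos: [0.449, -0.2391, 0.0123]
eef_rot: [179.6, -0.2, 25.6]
contact_force: [0.5, -0.0, -2.1]
gripper_width: 0.0354
```

Emit:
step_arm(
  deltas=[
    [0, 0, 0, 0, 0, -15, -0.5],
    [0, 0, 0, 0, 0, -30, -0.5],
    [0, 0, 0, 0, 0, -40, -0.5],
    [0, 0, -0.14, 0, 0, -40, -0.5],
    [0, 0, -0.14, 0, 0, -40, -0.5],
    [0, 0, -0.14, 0, 0, -40, -0.5],
    [0, 0, -0.14, 0, 0, -40, -0.5],
    [0, 0, -0.14, 0, 0, -35, -0.5],
    [0, 0, -0.14, 0, 0, 0, -0.5],
    [0, 0, -0.14, 0, 0, 0, -0.5],
  ],
)

```text
time_s: 23.0
tcp_pos: [0.4446, -0.2376, 0.304]
eef_rot: [179.8, 0.1, 83.7]
contact_force: [-0.7, -0.3, -0.6]
gripper_width: 0.0354
```

Emit:
step_arm(
  deltas=[
    [0, 0, -0.14, 0, 0, 0, -0.5],
    [0, 0, -0.08, 0, 0, 0, -0.5],
    [0, 0, 0, 0, 0, 0, -0.5],
  ],
)

```text
time_s: 23.3
tcp_pos: [0.4442, -0.2374, 0.305]
eef_rot: [179.7, 0.2, 97.0]
contact_force: [-0.6, -0.0, -0.3]
gripper_width: 0.0353
```

```bash
python3 - <<'E'
from h import *
go([.646,-.046,.22],94.63)
E
```

```text
turn [0.006 0.003 0.042] shift [174.5 216.6  85. ] q6 -77.3 yaw [179.68   0.18  97.04] tcp [ 0.4442 -0.2374  0.305 ] t 23.3
```

Emit:
step_arm(
  deltas=[
    [0.006, 0.003, 0.042, 23, 28, 0, -0.5],
    [0, 0, 0, 25, 31, 0, -0.5],
    [0, 0, 0, 25, 31, 0, -0.5],
    [0, 0, 0, 25, 31, 0, -0.5],
    [0, 0, 0, 25, 31, 0, -0.5],
    [0, 0, 0, 25, 31, 0, -0.5],
    [0, 0, 0, 20, 25, 0, -0.5],
    [0, 0, 0, 0, 0, 0, -0.5],
    [0, 0, 0, 0, 0, 0, -0.5],
  ],
)

```text
time_s: 24.2
tcp_pos: [0.6439, -0.0464, 0.3023]
eef_rot: [-179.8, -0.0, 92.9]
contact_force: [-0.4, -0.9, -1.1]
gripper_width: 0.0355
```

```bash
cat >> h.py <<'E'
def hover(tag):
    s=r.get_state();p=s["tcp_pos"];Rn=R.from_euler('xyz',s["eef_rot"],degrees=True)
    g=np.sign(Rn.apply([0,1,0])[0])
    for d in(-.043,-.038,-.033):
        q=p+Rn.apply([0,g*d,-.019]); print(d,"side",proj("side",q).round(1),"top",[proj("top",q+[0,0,h]).round(1).tolist() for h in (.031,-.031)])
    t=r.capture("top"); x0,x1,y0,y1=365,430,165,205
    c=cv2.resize(t[y0:y1,x0:x1,::-1],None,fx=12,fy=12,interpolation=cv2.INTER_CUBIC); c=cv2.convertScaleAbs(c,alpha=1.6)
    for y in range(y0,y1,5): cv2.putText(c,str(y),(0,(y-y0)*12+4),0,.4,(0,0,255),1)
    cv2.imwrite(f"pics/{tag}.png",c)
    t=r.capture("side"); crop(t,(320,150,440,280),6,f"pics/{tag}s.png")
E
python3 - <<'E'
from h import *
go([.646,-.046,.22],94.63)
hover("d2")
E
```

```text
turn [-0.004 -0.001 -0.03 ] shift [ 0.2  2.1 82.3] q6 -100.2 yaw [-1.7976e+02 -3.0000e-02  9.2910e+01] tcp [ 0.6439 -0.0464  0.3023] t 24.2
-0.043 side [368.7 203.1] top [[400.1, 189.8], [395.8, 194.2]]
-0.038 side [370.  202.5] top [[400.0, 187.2], [395.7, 191.8]]
-0.033 side [371.2 201.9] top [[399.9, 184.6], [395.6, 189.3]]
```

View pics/d2.png

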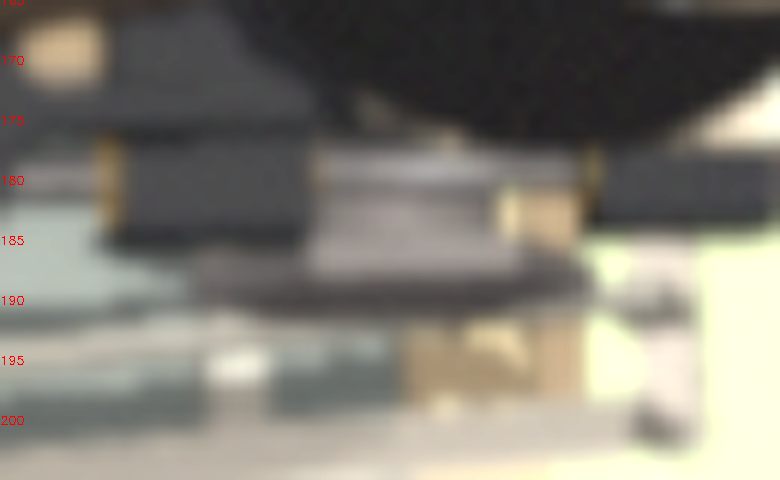

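View pics/d2s.png

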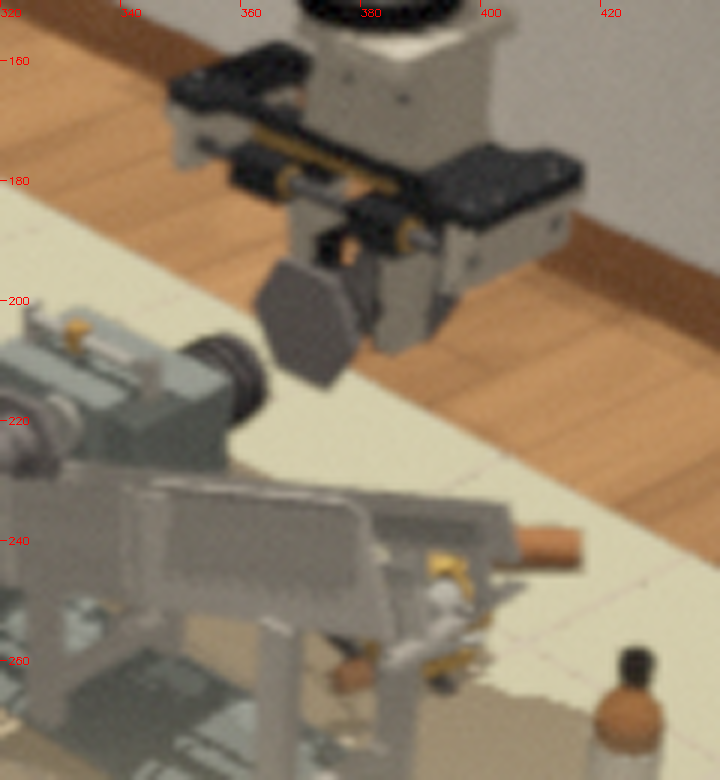

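Emit:
step_arm(
  deltas=[
    [-0.004, 0, -0.03, 0, 0, 20, -0.5],
    [0, 0, 0, 0, 0, 25, -0.5],
    [0, 0, 0, 0, 0, 20, -0.5],
    [0, 0, 0, 0, 0, 10, -0.5],
    [0, 0, 0, 0, 0, 0, -0.5],
  ],
)

```text
time_s: 24.8
tcp_pos: [0.641, -0.0513, 0.2289]
eef_rot: [179.7, -0.0, 94.2]
contact_force: [0.1, -0.0, -0.2]
gripper_width: 0.0355
```

```bash
python3 - <<'E'
from h import *
go([.645,-.046,.190],94.63)
E
```

```text
turn [ 0.005 -0.001 -0.007] shift [ 5.   4.4 38.9] q6 -98.5 yaw [ 1.7969e+02 -4.0000e-02  9.4230e+01] tcp [ 0.641  -0.0513  0.2289] t 24.8
```

Emit:
step_arm(
  deltas=[
    [0.005, 0, -0.007, 5, 4, 5, -0.5],
    [0, 0, 0, 0, 0, 12, -0.5],
    [0, 0, 0, 0, 0, 10, -0.5],
    [0, 0, 0, 0, 0, 0, -0.5],
  ],
)

```text
time_s: 25.2
tcp_pos: [0.6461, -0.0461, 0.203]
eef_rot: [179.7, -0.0, 94.6]
contact_force: [-1.1, -0.1, -0.9]
gripper_width: 0.0354
```

```bash
python3 - <<'E'
from h import *
go([.645,-.046,.190],94.63)
E
```

```text
turn [ 0.004 -0.001 -0.   ] shift [ 0.2 -1.  13. ] q6 -98.5 yaw [ 1.7974e+02 -5.0000e-02  9.4610e+01] tcp [ 0.6461 -0.0461  0.203 ] t 25.2
```

Emit:
step_arm(
  deltas=[
    [0.004, 0, 0, 0, -2, 8, -0.5],
    [0.002, 0, 0, 0, -1, 6, -0.5],
    [0, 0, 0, 0, 0, 2, -0.5],
    [0, 0, 0, 0, 0, 0, -0.5],
  ],
)

```text
time_s: 25.6
tcp_pos: [0.6437, -0.0462, 0.1889]
eef_rot: [179.9, 0.0, 94.7]
contact_force: [0.5, -0.5, -2.1]
gripper_width: 0.0349
```

Emit:
step_arm(
  deltas=[
    [0, 0, 0, 0, 0, 0, 0],
    [0, 0, 0, 0, 0, 0, 0.8],
    [0, 0, 0, 0, 0, 0, 0.8],
    [0, 0, 0, 0, 0, -15, 0.8],
    [0, 0, 0, 0, 0, -30, 0.8],
    [0, 0, 0, 0, 0, -40, 0.8],
    [0, 0, 0, 0, 0, -40, 0.8],
    [0, 0, 0, -30, 0, -10, 0.8],
    [0, 0, 0, -40, 0, 0, 0.8],
    [0, 0, 0, -30, 0, 0, 0.8],
  ],
)

```text
time_s: 26.6
tcp_pos: [0.6522, -0.1455, 0.3282]
eef_rot: [180.0, 0.1, 95.0]
contact_force: [0.2, -0.0, -0.2]
gripper_width: 0.079
```

```bash
python3 - <<'E'
from h import *
t=r.capture("top"); crop(t,(200,130,560,330),2,"pics/d3.png")
for s in spools(t): print(*s)
t=r.capture("side"); crop(t,(220,160,480,400),3,"pics/d3s.png")
go([.585,-.256,.15],100)
E
```

```text
[ 490.2 -439.5] 118.4 [529.6 256.3] {'len': np.float64(106.2), 'wb': np.float64(17.4), 'wf': np.float64(52.6), 'core': np.float64(52.5), 'area': 597.0}
[ 585.9 -256.3] -170.3 [462.9 218.3] {'len': np.float64(94.6), 'wb': np.float64(19.0), 'wf': np.float64(51.5), 'core': np.float64(37.5), 'area': 480.5}
[ 560.9 -557.2] -174.6 [573.4 221.9] {'len': np.float64(216.9), 'wb': np.float64(6.3), 'wf': np.float64(49.1), 'core': np.float64(45.9), 'area': 760.5}
turn [-0.002  0.002 -0.091] shift [-95.3 -84.8 177.2] q6 -89.2 yaw [-1.7991e+02  1.0000e-01  9.4800e+01] tcp [ 0.6519 -0.1474  0.3272] t 26.7
```

View pics/d3.png

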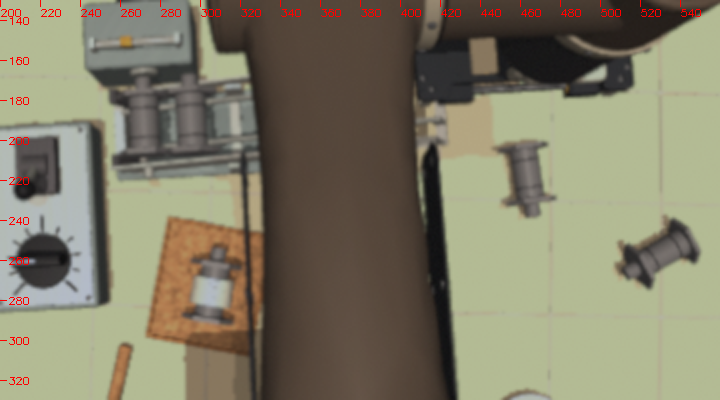

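View pics/d3s.png

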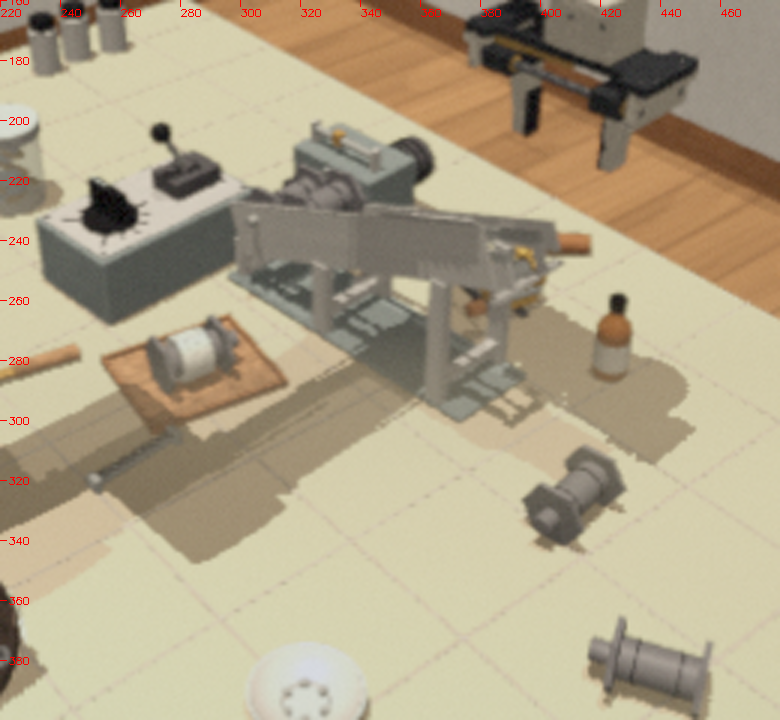

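Emit:
step_arm(
  deltas=[
    [0, 0, -0.09, -5, -5, 10, 0.8],
    [0, 0, 0, -18, -16, 30, 0.8],
    [0, 0, 0, -18, -16, 30, 0.8],
    [0, 0, 0, -18, -16, 30, 0.8],
    [0, 0, 0, -18, -16, 30, 0.8],
    [0, 0, 0, -15, -13, 30, 0.8],
    [0, 0, 0, 0, 0, 0, 0.8],
    [0, 0, 0, 0, 0, 0, 0.8],
  ],
)

```text
time_s: 27.5
tcp_pos: [0.5849, -0.2551, 0.161]
eef_rot: [-180.0, 0.1, 100.1]
contact_force: [1.0, 0.1, 0.3]
gripper_width: 0.0791
```

```bash
python3 - <<'E'
from h import *
t=r.capture("top"); 
for s in spools(t): print(*s)
t=r.capture("side"); crop(t,(370,250,470,350),7,"pics/e1s.png")
print(proj("side",np.array([.5858,-.2562,.029])))
go([.5858,-.2562,.012],99.8)
E
```

```text
[ 490.  -440.2] 118.2 [529.7 256.3] {'len': np.float64(107.4), 'wb': np.float64(19.7), 'wf': np.float64(49.1), 'core': np.float64(58.4), 'area': 603.0}
[411.32813825 322.96396692]
turn [0.    0.001 0.006] shift [ -1.7   0.2 149.4] q6 -73.9 yaw [1.7997e+02 5.0000e-02 1.0014e+02] tcp [ 0.5853 -0.2545  0.1614] t 27.6
```

View pics/e1s.png

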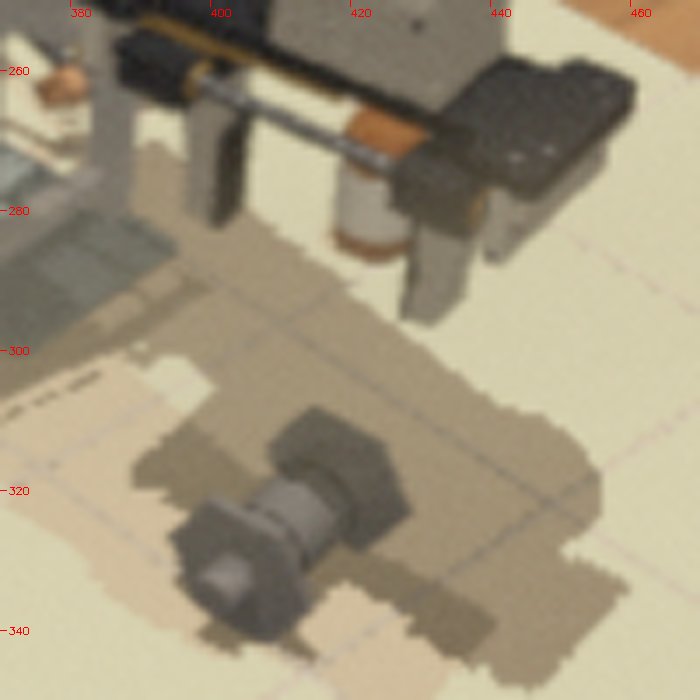

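Emit:
step_arm(
  deltas=[
    [0, 0, 0.006, -2, 0, 30, 0.8],
    [0, 0, 0, 0, -2, 35, 0.8],
    [0, 0, 0, 0, -3, 30, 0.8],
    [0, 0, 0, 0, -3, 15, 0.8],
    [0, 0, 0, 0, 0, 0, 0.8],
  ],
)

```text
time_s: 28.1
tcp_pos: [0.5873, -0.2556, 0.0566]
eef_rot: [179.1, 0.4, 100.1]
contact_force: [0.2, 0.4, 0.2]
gripper_width: 0.0788
```

```bash
python3 - <<'E'
from h import *
go([.5858,-.2562,.012],99.8)
E
```

```text
turn [0.016 0.007 0.006] shift [-0.4 -1.6 44.6] q6 -74.0 yaw [179.1    0.39 100.12] tcp [ 0.5873 -0.2556  0.0566] t 28.1
```

Emit:
step_arm(
  deltas=[
    [0.016, 0.007, 0.006, 0, -2, 18, 0.8],
    [0.005, 0, 0, 0, -3, 15, 0.8],
    [0, 0, 0, 0, -1, 8, 0.8],
    [0, 0, 0, 0, 0, 0, 0.8],
  ],
)

```text
time_s: 28.5
tcp_pos: [0.5862, -0.2559, 0.0176]
eef_rot: [180.0, 0.1, 99.9]
contact_force: [-0.6, -0.9, -0.7]
gripper_width: 0.0786
```

```bash
python3 - <<'E'
from h import *
go([.5858,-.2562,.012],99.8)
E
```

```text
turn [0.    0.002 0.002] shift [-0.2 -0.4  5.6] q6 -74.1 yaw [1.7998e+02 1.4000e-01 9.9930e+01] tcp [ 0.5862 -0.2559  0.0176] t 28.5
```

Emit:
step_arm(
  deltas=[
    [0, 0, 0, 0, 0, 5, 0.4],
    [0, 0, 0, 0, 0, 0, 0],
    [0, 0, 0, 0, 0, 0, -0.5],
    [0, 0, 0, 0, 0, 0, -0.5],
    [0, 0, 0, 0, 0, 0, -0.5],
    [0, 0, 0, 0, 0, 0, -0.5],
  ],
)

```text
time_s: 29.1
tcp_pos: [0.5877, -0.2564, 0.0145]
eef_rot: [179.8, 0.2, 99.9]
contact_force: [0.1, -0.7, -0.1]
gripper_width: 0.0366
```

Emit:
step_arm(
  deltas=[
    [0, 0, 0, 0, 0, -15, -0.5],
    [0, 0, 0, 0, 0, -30, -0.5],
    [0, 0, 0, 0, 0, -40, -0.5],
    [0, 0, -0.145, 0, 0, -40, -0.5],
    [0, 0, -0.145, 0, 0, -40, -0.5],
    [0, 0, -0.145, 0, 0, -40, -0.5],
    [0, 0, -0.145, 0, 0, -40, -0.5],
    [0, 0, -0.145, 0, 0, -40, -0.5],
    [0, 0, -0.145, 0, 0, 0, -0.5],
    [0, 0, -0.145, 0, 0, 0, -0.5],
  ],
)

```text
time_s: 30.1
tcp_pos: [0.5826, -0.2556, 0.3218]
eef_rot: [-179.9, 0.4, 159.8]
contact_force: [0.2, -0.3, -2.6]
gripper_width: 0.0352
```

Emit:
step_arm(
  deltas=[
    [0, 0, -0.145, 0, 0, 0, -0.5],
    [0, 0, -0.145, 0, 0, 0, -0.5],
    [0, 0, -0.145, 0, 0, 0, -0.5],
    [0, 0, -0.145, 0, 0, 0, -0.5],
    [0, 0, -0.145, 0, 0, 0, -0.5],
    [0, 0, -0.145, 0, 0, 0, -0.5],
    [0, 0, -0.145, 0, 0, 0, -0.5],
    [0, 0, -0.145, 0, 0, 0, -0.5],
    [0, 0, -0.145, 0, 0, 0, -0.5],
    [0, 0, -0.145, 0, 0, 0, -0.5],
  ],
)

```text
time_s: 31.1
tcp_pos: [0.577, -0.2547, 0.3358]
eef_rot: [-179.1, 0.1, -114.2]
contact_force: [-0.1, -0.3, -1.3]
gripper_width: 0.0353
```

Emit:
step_arm(
  deltas=[
    [0, 0, -0.145, 0, 0, 0, -0.5],
    [0, 0, -0.145, 0, 0, 0, -0.5],
    [0, 0, 0, 0, 0, 0, -0.5],
  ],
)

```text
time_s: 31.4
tcp_pos: [0.5752, -0.2545, 0.3393]
eef_rot: [-179.0, -0.1, -96.9]
contact_force: [-0.0, 0.3, -1.4]
gripper_width: 0.0352
```

```bash
python3 - <<'E'
from h import *
go([.645,-.046,.22],-85.37)
E
```

```text
turn [-0.017 -0.004 -0.201] shift [-202.1  -86.4  119.3] q6 89.1 yaw [-1.7901e+02 -1.1000e-01 -9.6890e+01] tcp [ 0.5752 -0.2545  0.3393] t 31.4
```

Emit:
step_arm(
  deltas=[
    [-0.01, 0, -0.1, 0, 0, 10, -0.5],
    [-0.005, 0, -0.1, 0, 0, 10, -0.5],
    [0, 0, 0, -32, -14, 5, -0.5],
    [0, 0, 0, -36, -15, 5, -0.5],
    [0, 0, 0, -36, -15, 0, -0.5],
    [0, 0, 0, -36, -15, 0, -0.5],
    [0, 0, 0, -36, -15, 0, -0.5],
    [0, 0, 0, -22, -9, 0, -0.5],
    [0, 0, 0, 0, 0, 0, -0.5],
    [0, 0, 0, 0, 0, 0, -0.5],
  ],
)

```text
time_s: 32.4
tcp_pos: [0.644, -0.045, 0.3147]
eef_rot: [-179.7, -0.2, -87.8]
contact_force: [0.7, -1.0, -0.1]
gripper_width: 0.0351
```

```bash
python3 - <<'E'
from h import *
go([.645,-.046,.22],-85.37)
hover("e2")
E
```

```text
turn [-0.005 -0.004 -0.042] shift [ 1.1 -0.9 94.7] q6 78.7 yaw [-179.73   -0.24  -87.8 ] tcp [ 0.644  -0.045   0.3147] t 32.4
-0.043 side [368.4 199. ] top [[399.9, 188.9], [395.6, 193.4]]
-0.038 side [369.6 198.4] top [[399.8, 186.3], [395.5, 190.9]]
-0.033 side [370.9 197.9] top [[399.7, 183.7], [395.5, 188.5]]
```

View pics/e2.png

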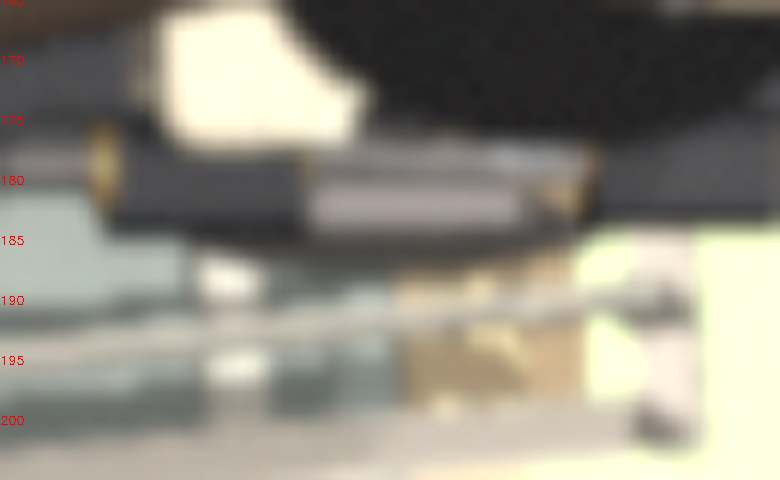

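View pics/e2s.png

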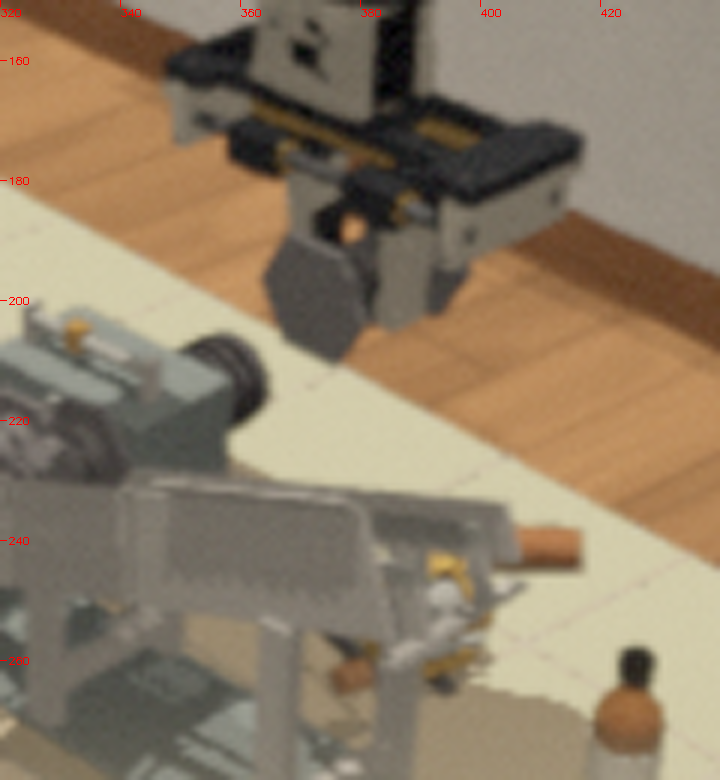

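Emit:
step_arm(
  deltas=[
    [-0.005, -0.004, -0.042, 1, 5, 10, -0.5],
    [0, 0, 0, 0, 0, 20, -0.5],
    [0, 0, 0, 0, 0, 20, -0.5],
    [0, 0, 0, 0, 0, 10, -0.5],
    [0, 0, 0, 0, 0, 0, -0.5],
  ],
)

```text
time_s: 33.0
tcp_pos: [0.6376, -0.0526, 0.2556]
eef_rot: [-179.8, -0.0, -86.0]
contact_force: [0.2, 0.2, -1.7]
gripper_width: 0.0352
```

```bash
python3 - <<'E'
from h import *
go([.638,-.0465,.190],-85.37)
hover("e3")
E
```

```text
turn [-0.003 -0.    -0.01 ] shift [-6.1 -0.9 65.6] q6 81.3 yaw [-1.7984e+02 -1.0000e-02 -8.5960e+01] tcp [ 0.6376 -0.0526  0.2556] t 33.0
-0.043 side [368.1 219.3] top [[400.3, 196.4], [396.2, 200.2]]
-0.038 side [369.3 218.7] top [[400.1, 194.0], [396.1, 197.9]]
-0.033 side [370.5 218. ] top [[400.0, 191.5], [395.9, 195.5]]
```

View pics/e3.png

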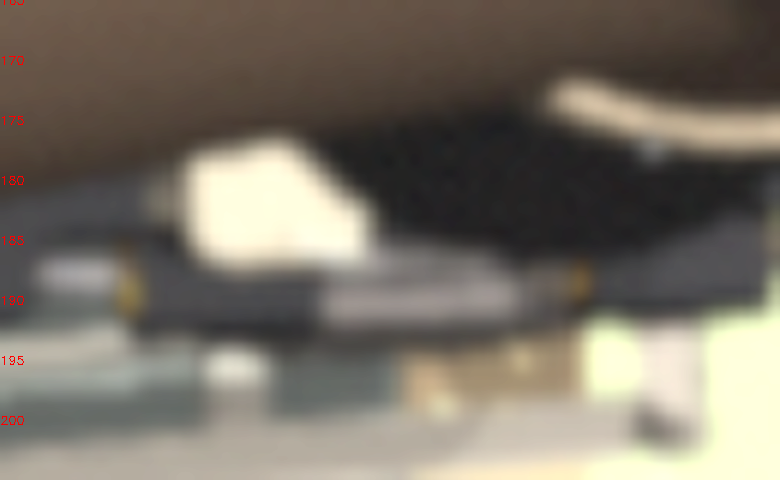

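View pics/e3s.png

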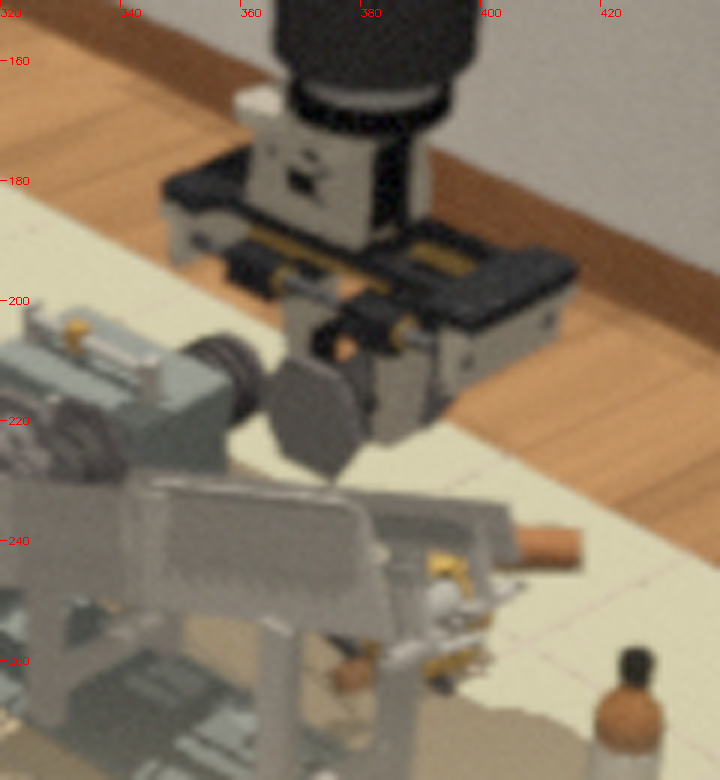

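Emit:
step_arm(
  deltas=[
    [-0.003, 0, -0.01, -6, 0, 8, -0.5],
    [0, 0, 0, 0, 0, 15, -0.5],
    [0, 0, 0, 0, 0, 15, -0.5],
    [0, 0, 0, 0, 0, 8, -0.5],
    [0, 0, 0, 0, 0, 0, -0.5],
  ],
)

```text
time_s: 33.6
tcp_pos: [0.6405, -0.0451, 0.2132]
eef_rot: [-179.5, -0.0, -85.3]
contact_force: [-0.0, 0.1, -1.1]
gripper_width: 0.0355
```

```bash
python3 - <<'E'
from h import *
go([.638,-.0465,.190],-85.37)
t=r.capture("side"); crop(t,(330,180,430,270),8,"pics/e4s.png")
E
```

```text
turn [-0.009 -0.     0.002] shift [ 1.2  2.6 23.2] q6 81.3 yaw [-1.7949e+02 -1.0000e-02 -8.5260e+01] tcp [ 0.6405 -0.0451  0.2132] t 33.6
```

View pics/e4s.png

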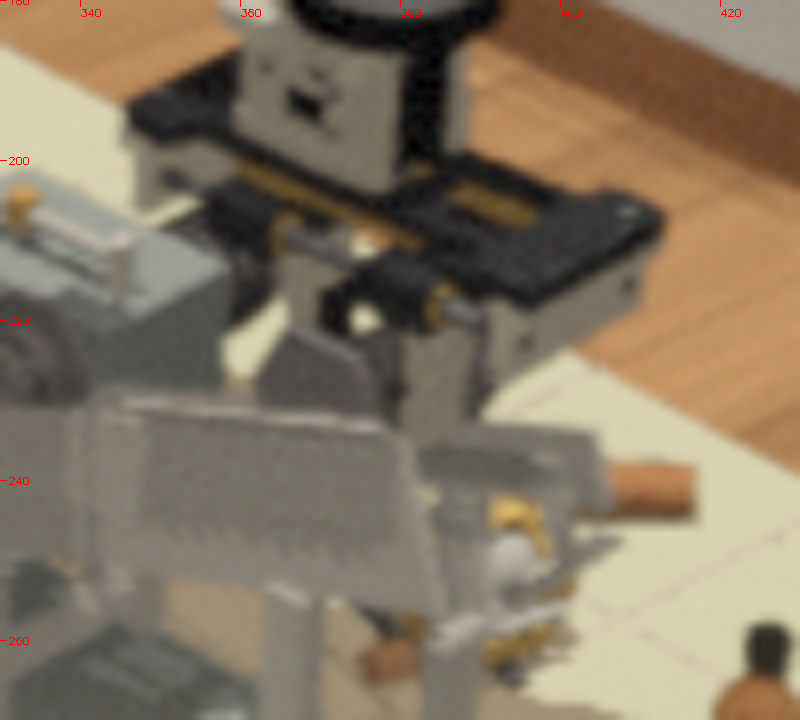

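Emit:
step_arm(
  deltas=[
    [-0.009, 0, 0.002, 1, 4, 6, -0.5],
    [0, 0, 0, 0, 1, 8, -0.5],
    [0, 0, 0, 0, 1, 4, -0.5],
    [0, 0, 0, 0, 0, 0, -0.5],
  ],
)

```text
time_s: 34.05
tcp_pos: [0.6354, -0.0465, 0.1963]
eef_rot: [-179.9, -0.0, -85.4]
contact_force: [-0.5, 0.1, -1.4]
gripper_width: 0.0354
```

```bash
python3 - <<'E'
from h import *
go([.638,-.0465,.188],-85.37)
E
```

```text
turn [-0.003 -0.     0.   ] shift [ 0.2 -2.5  8.3] q6 81.3 yaw [-1.7985e+02 -1.0000e-02 -8.5360e+01] tcp [ 0.6354 -0.0465  0.1963] t 34.05
```

Emit:
step_arm(
  deltas=[
    [-0.003, 0, 0, 0, -2, 4, -0.5],
    [0, 0, 0, 0, 0, 4, -0.5],
    [0, 0, 0, 0, 0, 2, -0.5],
    [0, 0, 0, 0, 0, 0, -0.5],
  ],
)

```text
time_s: 34.45
tcp_pos: [0.6385, -0.0463, 0.1913]
eef_rot: [-179.8, -0.1, -85.3]
contact_force: [-0.3, -0.5, -1.8]
gripper_width: 0.0354
```

```bash
python3 - <<'E'
from h import *
go([.638,-.0465,.188],-85.37)
hover("e5")
E
```

```text
turn [-0.004 -0.001  0.002] shift [0.2 0.5 3.3] q6 81.3 yaw [-1.798e+02 -8.000e-02 -8.526e+01] tcp [ 0.6385 -0.0463  0.1913] t 34.45
-0.043 side [366.  237.3] top [[393.3, 199.9], [389.9, 203.2]]
-0.038 side [367.2 236.7] top [[393.2, 197.5], [389.7, 201.0]]
-0.033 side [368.3 236. ] top [[393.0, 195.2], [389.6, 198.8]]
```

View pics/e5.png

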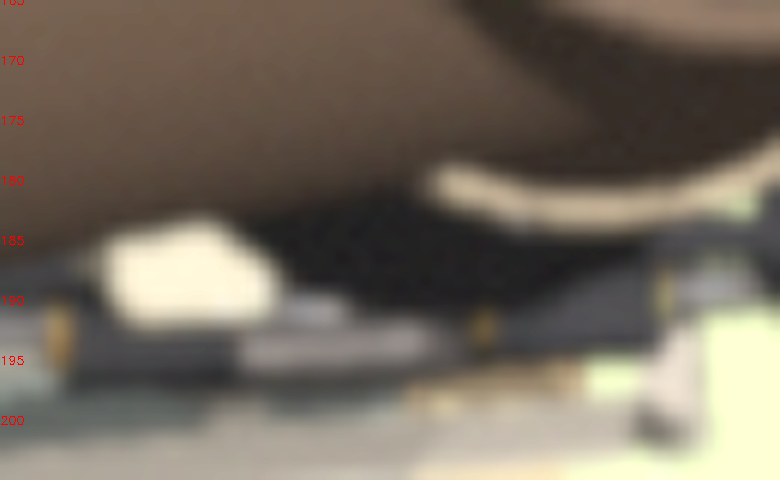

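View pics/e5s.png

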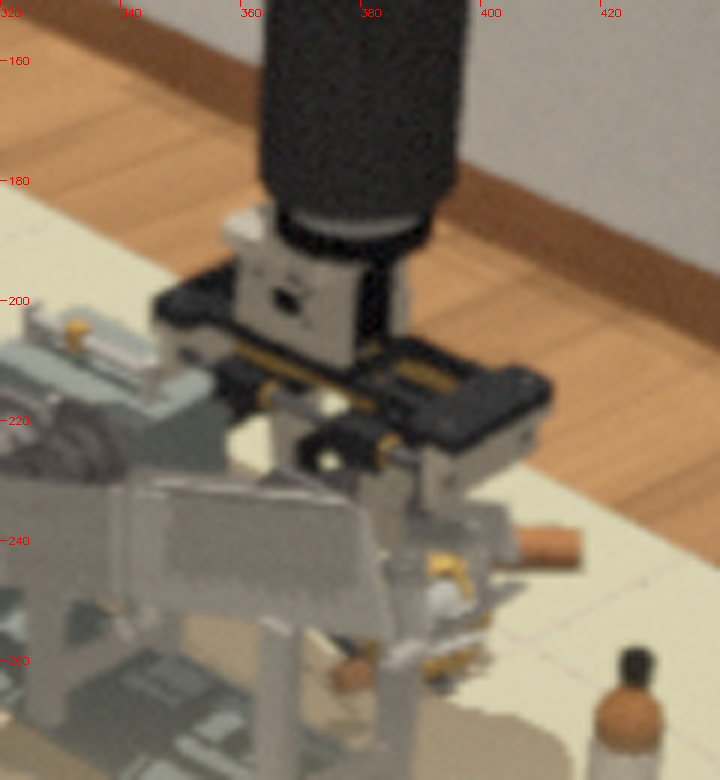

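Emit:
step_arm(
  deltas=[
    [-0.004, 0, 0, 0, 0, 2, -0.5],
    [0, 0, 0, 0, 0, 0, 0],
    [0, 0, 0, 0, 0, 0, 0.8],
    [0, 0, 0, 0, 0, 0, 0.8],
    [0, 0, 0, 0, 0, -15, 0.8],
    [0, 0, 0, 0, 0, -30, 0.8],
    [0, 0, 0, 0, 0, -40, 0.8],
    [0, 0, 0, 0, 0, -40, 0.8],
    [0, 0, 0.1, 0, 0, -10, 0.8],
    [0, 0, 0.14, 0, 0, 0, 0.8],
  ],
)

```text
time_s: 35.55
tcp_pos: [0.6389, -0.0469, 0.3265]
eef_rot: [179.7, -0.2, -99.3]
contact_force: [-0.5, -0.4, -0.4]
gripper_width: 0.0787
```

Emit:
step_arm(
  deltas=[
    [0, 0, 0.14, 0, 0, 0, 0.8],
    [0, 0, 0.14, 0, 0, 0, 0.8],
    [0, 0, 0.14, 0, 0, 0, 0.8],
    [0, 0, 0.14, 0, 0, 0, 0.8],
    [0, 0, 0.14, 0, 0, 0, 0.8],
    [0, 0, 0.14, 0, 0, 0, 0.8],
    [0, 0, 0.08, 0, 0, 0, 0.8],
    [0, 0, 0, 0, 0, 0, 0.8],
  ],
)

```text
time_s: 36.35
tcp_pos: [0.64, -0.0476, 0.3243]
eef_rot: [-180.0, -0.4, -154.6]
contact_force: [-0.1, 0.3, 0.2]
gripper_width: 0.079
```

```bash
python3 - <<'E'
from h import *
t=r.capture("top"); crop(t,(200,130,580,330),2,"pics/e6.png")
for s in spools(t): print(*s)
t=r.capture("side"); crop(t,(220,160,480,400),3,"pics/e6s.png")
go([.49,-.44,.15],208.1)
E
```

```text
[383.6  42.7] 9.3 [345.8 296.2] {'len': np.float64(161.9), 'wb': np.float64(6.1), 'wf': np.float64(43.8), 'core': np.float64(39.8), 'area': 590.5}
[ 490.2 -439.4] 118.4 [529.6 256.4] {'len': np.float64(106.2), 'wb': np.float64(17.4), 'wf': np.float64(52.6), 'core': np.float64(52.5), 'area': 596.0}
[ 559.6 -557.4] -174.6 [573.4 222.1] {'len': np.float64(219.5), 'wb': np.float64(6.3), 'wf': np.float64(49.1), 'core': np.float64(45.9), 'area': 765.5}
turn [-0.001 -0.007 -0.043] shift [ 317.1 -275.5  174.3] q6 12.4 yaw [-179.96   -0.41 -154.35] tcp [ 0.6399 -0.0476  0.3243] t 36.45
```

View pics/e6s.png

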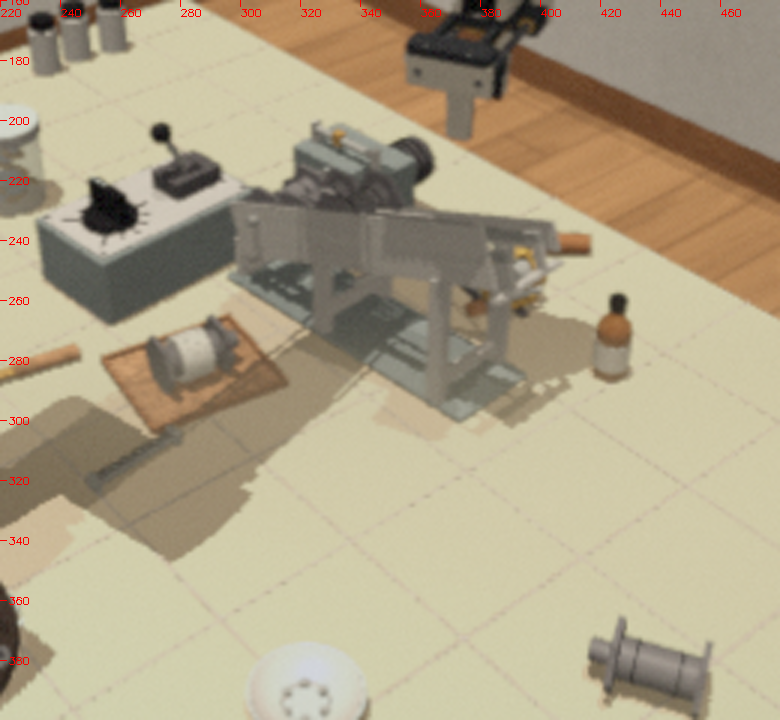

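View pics/e6.png

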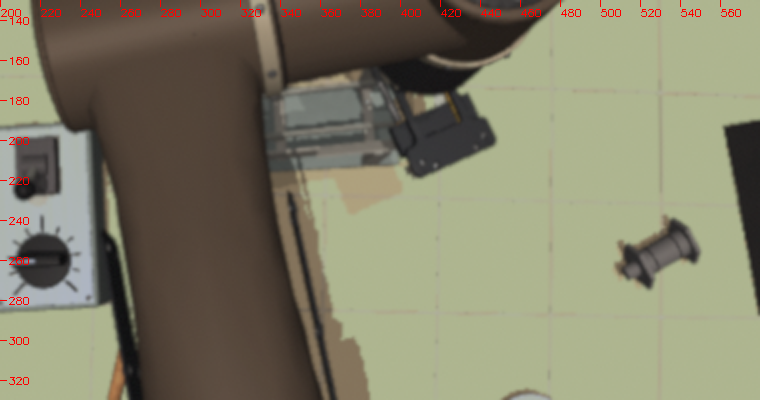

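```bash
python3 - <<'E'
from h import *
t=r.capture("top"); crop(t,(495,230,560,285),12,"pics/f1.png")
t=r.capture("side"); crop(t,(405,355,470,405),12,"pics/f1s.png")
E
```

```text
(no output)
```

View pics/f1.png

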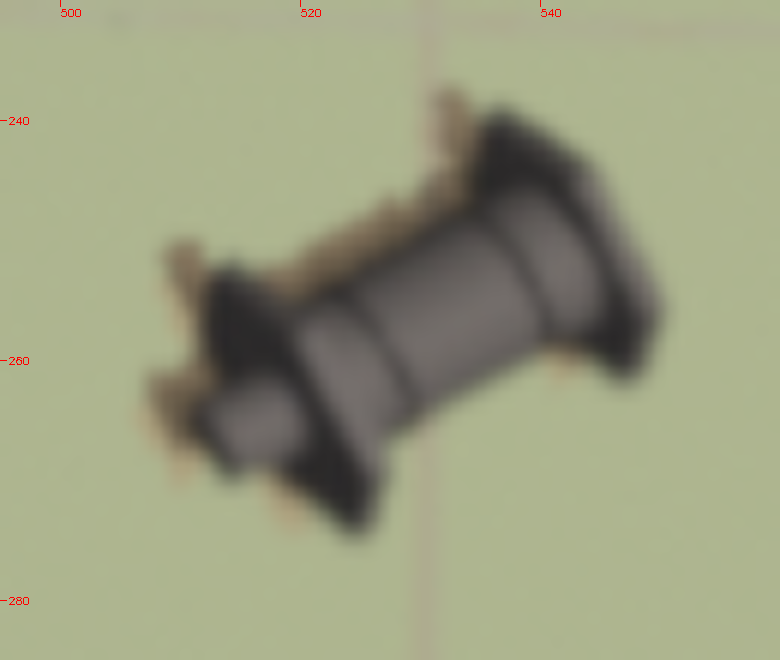

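View pics/f1s.png

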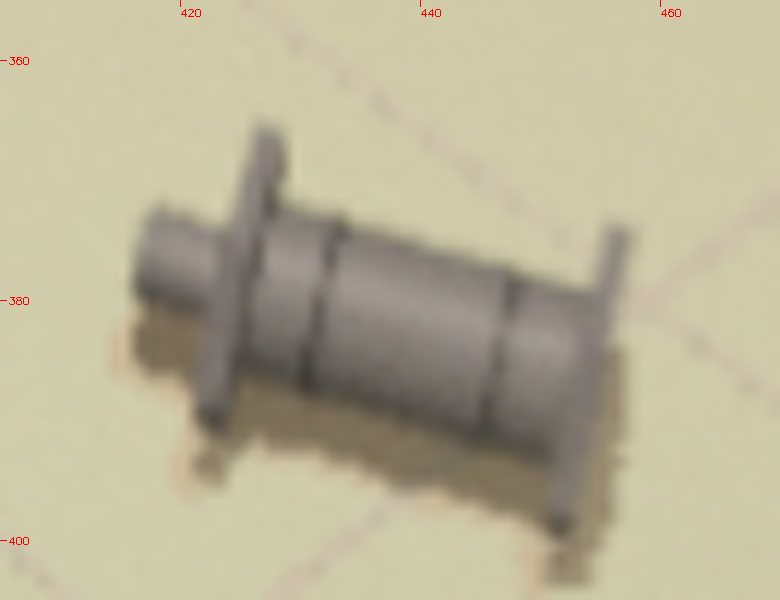

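```bash
python3 - <<'E'
from h import *
for a,b in [((531.8,256),(439.3,382.2)),((525.9,259.2),(431.9,380.2)),((537.8,252.8),(446.6,384))]:
    p,e=two(a,b); print(p.round(4),e.round(4),onz("top",*a,.029)[:2].round(4),onz("side",*b,.029)[:2].round(4))
E
```

```text
[ 0.4851 -0.4401  0.0286] 0.0036 [ 0.4864 -0.4412] [ 0.4831 -0.4394]
[ 0.4765 -0.4245  0.0278] 0.0037 [ 0.4778 -0.4253] [ 0.4738 -0.4242]
[ 0.4936 -0.4555  0.0302] 0.0041 [ 0.4951 -0.4575] [ 0.4925 -0.454 ]
```

```bash
python3 - <<'E'
from h import *
go([.486,-.4405,.15],208.7)
E
```

```text
turn [-0.001 -0.007 -0.053] shift [ 323.8 -270.7  174.6] q6 12.4 yaw [-179.95   -0.39 -154.36] tcp [ 0.64   -0.0476  0.3246] t 36.55
```

Emit:
step_arm(
  deltas=[
    [0, -0.007, -0.05, 0, 0, 0, 0.8],
    [0, 0, 0, 28, -24, 0, 0.8],
    [0, 0, 0, 34, -29, 10, 0.8],
    [0, 0, 0, 34, -29, 15, 0.8],
    [0, 0, 0, 34, -29, 20, 0.8],
    [0, 0, 0, 34, -29, 20, 0.8],
    [0, 0, 0, 34, -29, 20, 0.8],
    [0, 0, 0, 34, -29, 20, 0.8],
    [0, 0, 0, 34, -29, 20, 0.8],
    [0, 0, 0, 30, -26, 20, 0.8],
  ],
)

```text
time_s: 37.55
tcp_pos: [0.5066, -0.4201, 0.1793]
eef_rot: [-179.5, 0.5, -149.8]
contact_force: [1.1, 0.2, -0.7]
gripper_width: 0.0791
```

Emit:
step_arm(
  deltas=[
    [0, 0, 0, 0, 0, 0, 0.8],
    [0, 0, 0, 0, 0, 0, 0.8],
  ],
)

```text
time_s: 37.75
tcp_pos: [0.5024, -0.4241, 0.1749]
eef_rot: [-179.8, 0.3, -150.0]
contact_force: [-0.6, -0.2, 0.4]
gripper_width: 0.079
```

```bash
python3 - <<'E'
from h import *
go([.486,-.4405,.012],208.7)
t=r.capture("side"); crop(t,(390,320,490,410),8,"pics/f2s.png")
E
```

```text
turn [-0.003  0.005  0.022] shift [ 22.3  -6.5 162.9] q6 53.3 yaw [-179.83    0.26 -150.02] tcp [ 0.5024 -0.4241  0.1749] t 37.75
```

View pics/f2s.png

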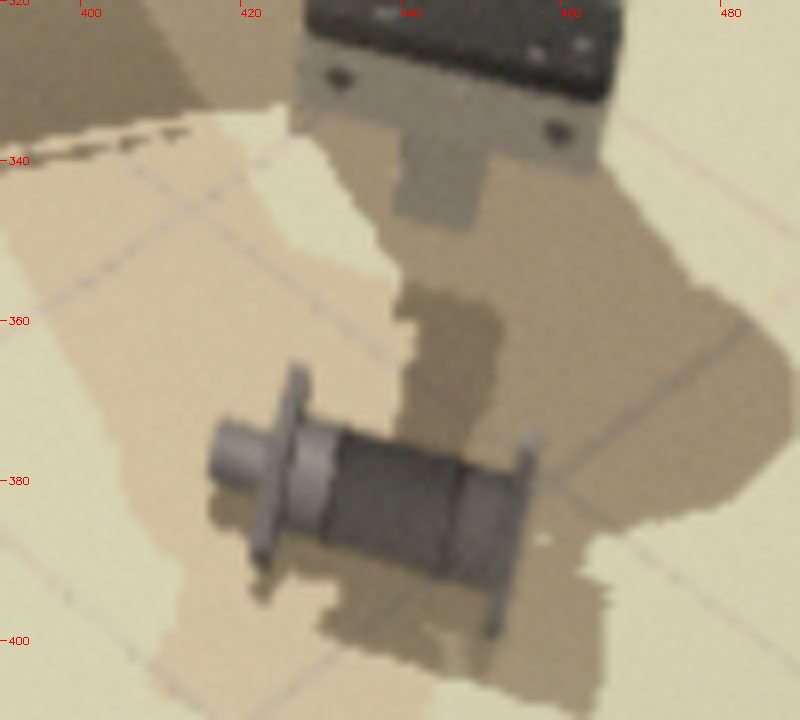

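Emit:
step_arm(
  deltas=[
    [-0.003, 0.005, 0.022, 20, -6, 20, 0.8],
    [0, 0, 0, 3, 0, 30, 0.8],
    [0, 0, 0, 2, 0, 35, 0.8],
    [0, 0, 0, 0, 0, 25, 0.8],
    [0, 0, 0, 0, 0, 10, 0.8],
    [0, 0, 0, 0, 0, 0, 0.8],
  ],
)

```text
time_s: 38.4
tcp_pos: [0.4909, -0.4387, 0.0579]
eef_rot: [-179.5, 0.3, -150.6]
contact_force: [-0.0, -1.1, 0.9]
gripper_width: 0.0786
```

```bash
python3 - <<'E'
from h import *
go([.486,-.4405,.012],208.7)
E
```

```text
turn [-0.009  0.005  0.012] shift [ 5.2  0.8 45.9] q6 54.2 yaw [-179.46    0.31 -150.6 ] tcp [ 0.4909 -0.4387  0.0579] t 38.4
```

Emit:
step_arm(
  deltas=[
    [-0.009, 0.005, 0.012, 5, 1, 18, 0.8],
    [0, 0, 0, 2, 0, 15, 0.8],
    [0, 0, 0, 0, 0, 8, 0.8],
    [0, 0, 0, 0, 0, 0, 0.8],
  ],
)

```text
time_s: 38.8
tcp_pos: [0.488, -0.4417, 0.0189]
eef_rot: [-179.7, 0.2, -151.1]
contact_force: [0.1, 0.6, -0.1]
gripper_width: 0.0789
```

```bash
python3 - <<'E'
from h import *
go([.486,-.4405,.012],208.7)
E
```

```text
turn [-0.006  0.004  0.003] shift [1.2 2.1 6.9] q6 54.0 yaw [-179.67    0.21 -151.12] tcp [ 0.488  -0.4417  0.0189] t 38.8
```

Emit:
step_arm(
  deltas=[
    [-0.006, 0.004, 0, 1, 2, 6, 0.5],
    [0, 0, 0, 0, 0, 1, 0],
    [0, 0, 0, 0, 0, 0, -0.5],
    [0, 0, 0, 0, 0, 0, -0.5],
    [0, 0, 0, 0, 0, 0, -0.5],
    [0, 0, 0, 0, 0, 0, -0.5],
  ],
)

```text
time_s: 39.4
tcp_pos: [0.4872, -0.4412, 0.0133]
eef_rot: [-179.9, 0.0, -151.1]
contact_force: [-0.7, 0.1, -0.0]
gripper_width: 0.0364
```

Emit:
step_arm(
  deltas=[
    [0, 0, 0, 0, 0, -15, -0.5],
    [0, 0, 0, 0, 0, -30, -0.5],
    [0, 0, 0, 0, 0, -40, -0.5],
    [0, 0, 0.142, 0, 0, -40, -0.5],
    [0, 0, 0.142, 0, 0, -40, -0.5],
    [0, 0, 0.142, 0, 0, -40, -0.5],
    [0, 0, 0.142, 0, 0, -40, -0.5],
    [0, 0, 0.142, 0, 0, -35, -0.5],
    [0, 0, 0.142, 0, 0, 0, -0.5],
    [0, 0, 0.142, 0, 0, 0, -0.5],
  ],
)

```text
time_s: 40.4
tcp_pos: [0.4837, -0.4401, 0.3164]
eef_rot: [-179.9, 0.4, 149.8]
contact_force: [-0.0, -0.0, -2.2]
gripper_width: 0.0357
```

Emit:
step_arm(
  deltas=[
    [0, 0, 0.142, 0, 0, 0, -0.5],
    [0, 0, 0.142, 0, 0, 0, -0.5],
    [0, 0, 0.142, 0, 0, 0, -0.5],
    [0, 0, 0.142, 0, 0, 0, -0.5],
    [0, 0, 0.142, 0, 0, 0, -0.5],
    [0, 0, 0.142, 0, 0, 0, -0.5],
    [0, 0, 0.1, 0, 0, 0, -0.5],
    [0, 0, 0, 0, 0, 0, -0.5],
  ],
)

```text
time_s: 41.2
tcp_pos: [0.4804, -0.4385, 0.3289]
eef_rot: [179.2, 0.5, 92.7]
contact_force: [-0.1, 0.2, -1.3]
gripper_width: 0.0351
```

```bash
python3 - <<'E'
from h import *
go([.645,-.046,.30],94.63)
E
```

```text
turn [ 0.013  0.009 -0.033] shift [377.9 195.7  28.9] q6 -62.1 yaw [179.22   0.52  92.75] tcp [ 0.4804 -0.4385  0.3289] t 41.2
```

Emit:
step_arm(
  deltas=[
    [0.013, 0.009, -0.033, 25, 13, 5, -0.5],
    [0, 0, 0, 40, 21, 5, -0.5],
    [0, 0, 0, 40, 21, 0, -0.5],
    [0, 0, 0, 40, 21, 0, -0.5],
    [0, 0, 0, 40, 21, 0, -0.5],
    [0, 0, 0, 40, 21, 0, -0.5],
    [0, 0, 0, 40, 21, 0, -0.5],
    [0, 0, 0, 40, 21, 0, -0.5],
    [0, 0, 0, 40, 21, 0, -0.5],
    [0, 0, 0, 25, 12, 0, -0.5],
  ],
)

```text
time_s: 42.2
tcp_pos: [0.639, -0.0414, 0.3267]
eef_rot: [179.7, 0.1, 96.3]
contact_force: [-0.6, -1.2, -1.3]
gripper_width: 0.0353
```

Emit:
step_arm(
  deltas=[
    [0, 0, 0, 0, 0, 0, -0.5],
    [0, 0, 0, 0, 0, 0, -0.5],
  ],
)

```text
time_s: 42.4
tcp_pos: [0.6396, -0.0372, 0.3273]
eef_rot: [179.7, 0.1, 96.9]
contact_force: [0.9, -0.8, -1.5]
gripper_width: 0.036
```

```bash
python3 - <<'E'
from h import *
go([.645,-.046,.22],94.63)
hover("f3")
E
```

```text
turn [0.006 0.001 0.04 ] shift [ -9.2   4.7 107.3] q6 -97.2 yaw [1.7966e+02 9.0000e-02 9.6950e+01] tcp [ 0.6396 -0.0372  0.3273] t 42.4
-0.043 side [366.5 194.9] top [[398.5, 190.1], [394.3, 194.6]]
-0.038 side [367.6 194.3] top [[398.3, 187.4], [394.0, 192.1]]
-0.033 side [368.8 193.7] top [[398.0, 184.8], [393.8, 189.6]]
```

View pics/f3.png

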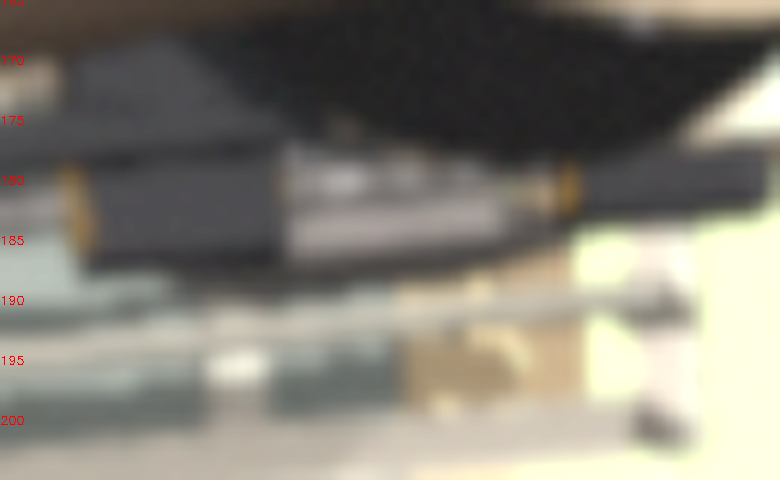

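View pics/f3s.png

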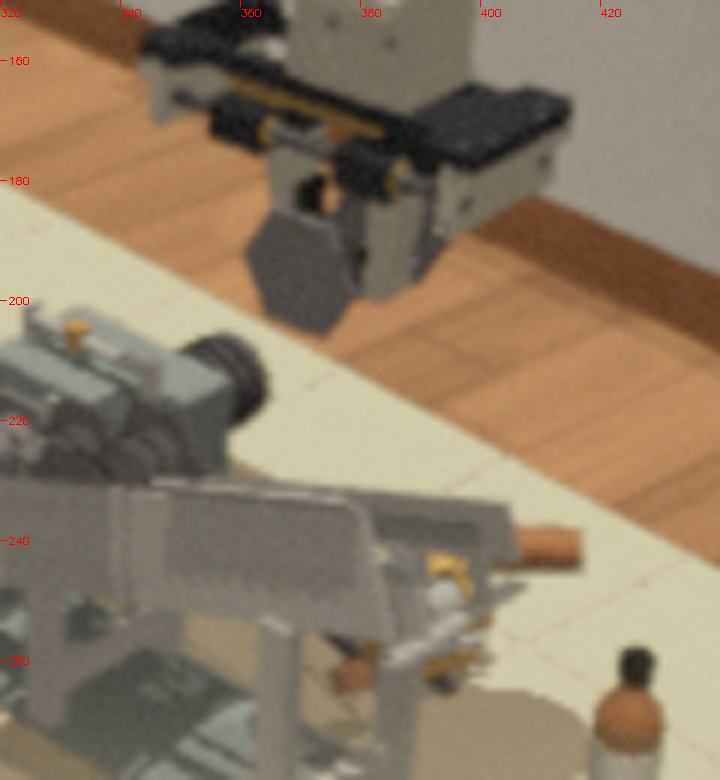

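Emit:
step_arm(
  deltas=[
    [0.006, 0, 0.04, -9, -1, 15, -0.5],
    [0, 0, 0, 0, 0, 25, -0.5],
    [0, 0, 0, 0, 0, 20, -0.5],
    [0, 0, 0, 0, 0, 10, -0.5],
    [0, 0, 0, 0, 0, 0, -0.5],
  ],
)

```text
time_s: 43.0
tcp_pos: [0.6373, -0.0551, 0.2532]
eef_rot: [-179.9, 0.1, 93.7]
contact_force: [-0.4, -0.9, -1.4]
gripper_width: 0.0354
```

```bash
python3 - <<'E'
from h import *
go([.6385,-.0465,.190],94.63)
hover("f4")
E
```

```text
turn [-0.001  0.001 -0.016] shift [ 8.5  1.9 63.2] q6 -98.8 yaw [-1.7995e+02  7.0000e-02  9.3730e+01] tcp [ 0.6373 -0.0551  0.2532] t 43.0
-0.043 side [368.5 220.3] top [[401.2, 196.7], [397.1, 200.5]]
-0.038 side [369.7 219.7] top [[401.1, 194.3], [397.0, 198.2]]
-0.033 side [370.9 219.1] top [[400.9, 191.8], [396.8, 195.8]]
```

View pics/f4.png

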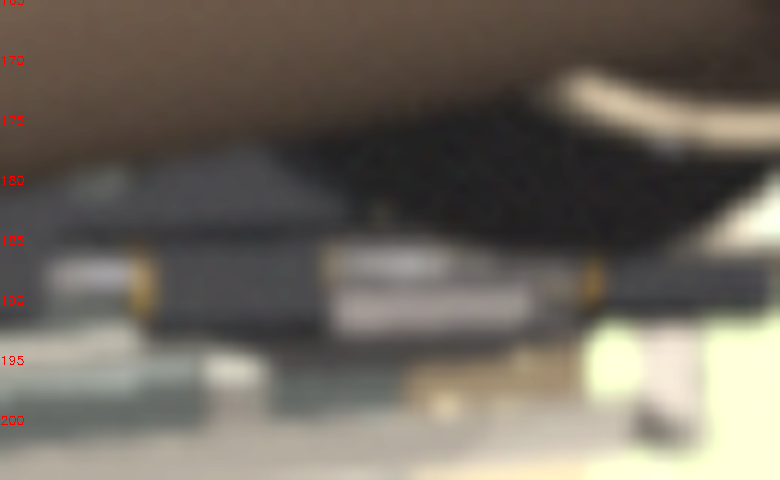

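Emit:
step_arm(
  deltas=[
    [0, 0, -0.016, 8, 2, 8, -0.5],
    [0, 0, 0, 0, 0, 15, -0.5],
    [0, 0, 0, 0, 0, 15, -0.5],
    [0, 0, 0, 0, 0, 8, -0.5],
    [0, 0, 0, 0, 0, 0, -0.5],
  ],
)

```text
time_s: 43.6
tcp_pos: [0.6428, -0.0448, 0.2112]
eef_rot: [179.4, 0.1, 94.9]
contact_force: [-0.4, -0.2, -0.6]
gripper_width: 0.0354
```

```bash
python3 - <<'E'
from h import *
go([.6385,-.0465,.190],94.63)
E
```

```text
turn [0.01  0.001 0.005] shift [-1.4 -4.5 21.2] q6 -98.6 yaw [1.7944e+02 6.0000e-02 9.4890e+01] tcp [ 0.6428 -0.0448  0.2112] t 43.6
```

Emit:
step_arm(
  deltas=[
    [0.01, 0, 0.005, -1, -5, 5, -0.5],
    [0, 0, 0, 0, -1, 8, -0.5],
    [0, 0, 0, 0, -1, 4, -0.5],
    [0, 0, 0, 0, 0, 0, -0.5],
  ],
)

```text
time_s: 44.0
tcp_pos: [0.6364, -0.0459, 0.1946]
eef_rot: [179.9, 0.1, 94.6]
contact_force: [-0.5, 0.5, -1.7]
gripper_width: 0.0352
```

```bash
python3 - <<'E'
from h import *
go([.6385,-.0465,.188],94.63)
E
```

```text
turn [0.002 0.001 0.   ] shift [-0.7  2.   6.6] q6 -98.8 yaw [1.7991e+02 6.0000e-02 9.4640e+01] tcp [ 0.6364 -0.0459  0.1946] t 44.0
```

Emit:
step_arm(
  deltas=[
    [0.002, 0, 0, 0, 1, 4, -0.5],
    [0, 0, 0, 0, 0, 3, -0.5],
    [0, 0, 0, 0, 0, 1, -0.5],
    [0, 0, 0, 0, 0, 0, -0.5],
  ],
)

```text
time_s: 44.4
tcp_pos: [0.6382, -0.0459, 0.1898]
eef_rot: [179.9, 0.1, 94.7]
contact_force: [1.5, -0.2, -1.5]
gripper_width: 0.0353
```

Emit:
step_arm(
  deltas=[
    [0, 0, 0, 0, 0, 0, 0],
    [0, 0, 0, 0, 0, 0, 0.8],
    [0, 0, 0, 0, 0, 0, 0.8],
    [0, 0, 0, 0, 0, -15, 0.8],
    [0, 0, 0, 0, 0, -30, 0.8],
    [0, 0, 0, 0, 0, -40, 0.8],
    [0, 0, 0, 0, 0, -40, 0.8],
    [0, 0, 0, 0, -20, -10, 0.8],
    [0, 0, 0, 0, -30, 0, 0.8],
    [0, 0, 0, 0, -30, 0, 0.8],
  ],
)

```text
time_s: 45.4
tcp_pos: [0.5591, -0.0527, 0.3266]
eef_rot: [-179.9, 0.2, 94.6]
contact_force: [-0.1, 1.0, -0.5]
gripper_width: 0.079
```

```bash
python3 - <<'E'
from h import *
t=r.capture("top"); crop(t,(180,130,440,330),3,"pics/g1.png")
t=r.capture("side"); crop(t,(220,160,480,400),3,"pics/g1s.png")
E
```

```text
(no output)
```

View pics/g1.png

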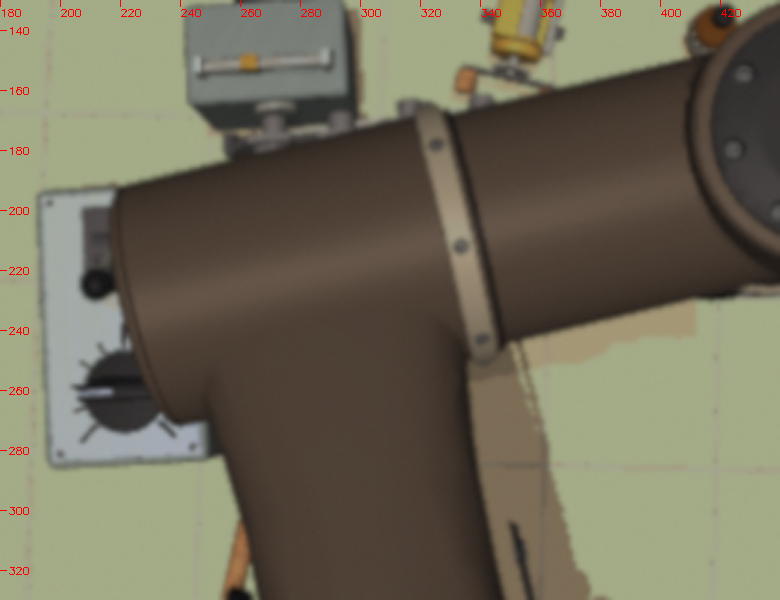

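View pics/g1s.png

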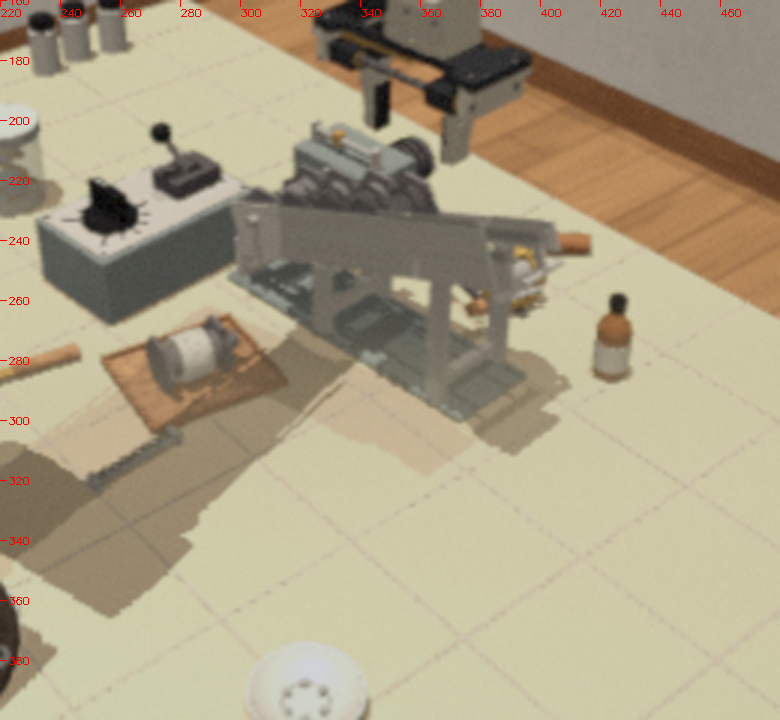

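```bash
python3 - <<'E'
from h import *
crop("pics/top0.png",(190,190,255,290),8,"pics/g2.png")
crop("pics/side0.png",(230,190,310,270),8,"pics/g2s.png")
E
```

```text
(no output)
```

View pics/g2.png

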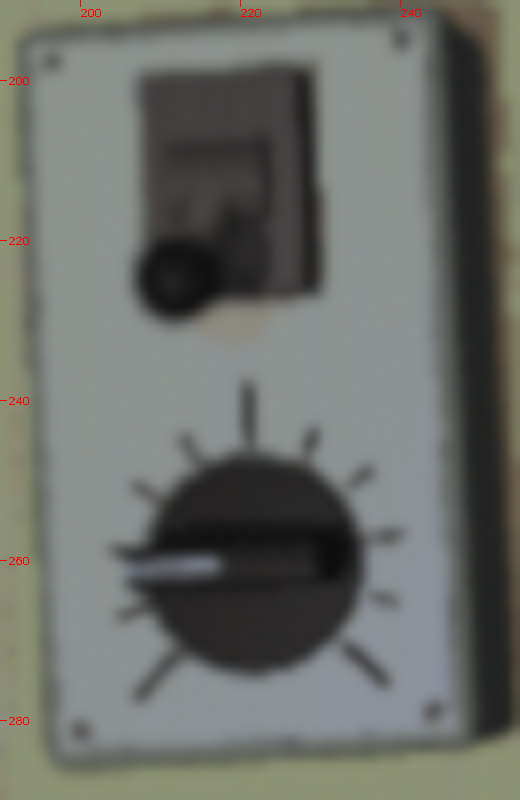

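View pics/g2s.png

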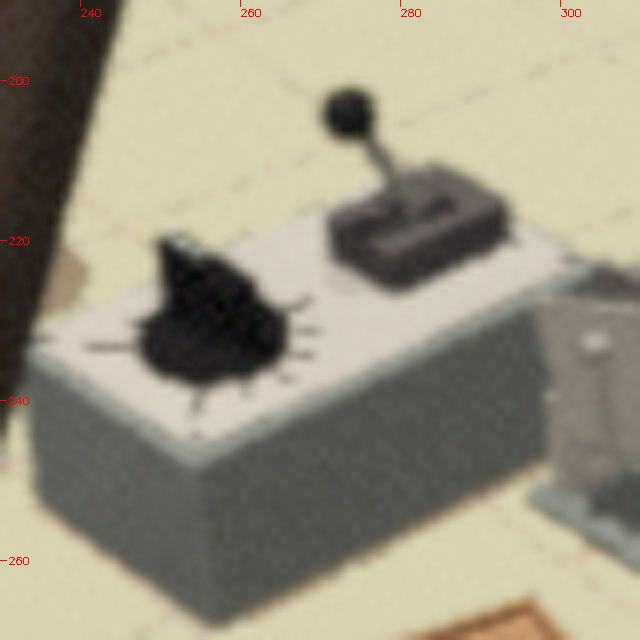

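```bash
python3 - <<'E'
from h import *
print("skirt",onz("top",221.5,260.5,.099), "Winder coords",R.from_euler('z',-WY,degrees=True).apply(onz("top",221.5,260.5,.099)-WT))
A=onz("top",221.5,260.5,.099)
for z in (.099,.124,.136):
    a=onz("top",205.7,261.3,z);b=onz("top",217.5,260.3,z)
    print(z,a,b,"line yaw",np.degrees(np.arctan2(*(a-b)[[1,0]])),"axis->tip",np.degrees(np.arctan2(*(a-A)[[1,0]])),np.linalg.norm((a-A)[:2]))
print(two((205.7,261.3),(250.3,219.5)),two((217.5,260.3),(254.5,220.5)))
# marks
for n,(u,v) in {0:(208,276),2:(205.5,258.8),3:(207.5,251.8),4:(213,245.5),5:(221,241),6:(229,244.5),7:(235.5,249.5),8:(239,257),9:(238.5,265.5),10:(236,274.5)}.items():
    q=onz("top",u,v,.09)-A; print(n,np.degrees(np.arctan2(q[1],q[0])).round(1))
print("ball",two((212,224.5),(273.3,204)))
E
```

```text
skirt [0.45567618 0.3452924  0.099     ] Winder coords [-0.15659461  0.14420342  0.099     ]
0.099 [0.4525751 0.3841962 0.099    ] [0.45586968 0.35515314 0.099     ] line yaw 96.47184588502142 axis->tip 94.55749244977807 0.03902719568098517
0.124 [0.45286239 0.3776102  0.124     ] [0.45608638 0.34918944 0.124     ] line yaw 96.47184588502142 axis->tip 94.97598620784714 0.03244006185058339
0.136 [0.45300028 0.37444892 0.136     ] [0.45619039 0.34632686 0.136     ] line yaw 96.47184588502145 axis->tip 95.24374158533048 0.02927905702290104
(array([0.45316587, 0.375712  , 0.13059339]), np.float64(0.0005511864920405617)) (array([0.45496469, 0.34644035, 0.13920782]), np.float64(0.0030314483620900294))
0 138.7
2 86.1
3 61.8
4 34.3
5 6.1
6 -20.9
7 -48.7
8 -76.6
9 -105.3
10 -133.5
ball (array([0.53774094, 0.35400883, 0.1707487 ]), np.float64(0.00024996167398898305))
```

```bash
python3 - <<'E'
from h import *
go([.456,.3455,.25],94.6)
E
```

```text
turn [-0.     0.003  0.001] shift [405.3 -68.9  77.9] q6 -100.1 yaw [-1.800e+02  1.500e-01  9.464e+01] tcp [ 0.5572 -0.053   0.3279] t 45.5
```

Emit:
step_arm(
  deltas=[
    [0, 0, 0, 30, -11, 0, 0.2],
    [0, 0, 0, 42, -14, 0, 0.2],
    [0, 0, 0, 42, -14, 0, 0.2],
    [0, 0, 0, 42, -14, 0, 0.2],
    [0, 0, 0, 42, -14, 0, 0.2],
    [0, 0, 0, 42, -14, 0, 0.2],
    [0, 0, 0, 42, -14, 0, 0.2],
    [0, 0, 0, 42, -14, 0, 0.2],
    [0, 0, 0, 42, -14, 0, 0.2],
    [0, 0, 0, 30, -10, 0, 0.2],
  ],
)

```text
time_s: 46.5
tcp_pos: [0.3907, 0.3433, 0.3272]
eef_rot: [179.8, 0.1, 94.2]
contact_force: [-0.1, 0.5, 0.6]
gripper_width: 0.0528
```

```bash
python3 - <<'E'
from h import *
go([.456,.3455,.25],94.6)
E
```

```text
turn [ 0.004  0.002 -0.007] shift [-3.1 65.3 77.2] q6 -149.0 yaw [1.7977e+02 9.0000e-02 9.4210e+01] tcp [0.3907 0.3433 0.3272] t 46.5
```

Emit:
step_arm(
  deltas=[
    [0.004, 0.002, 0, 0, 32, 0, 0.2],
    [0, 0, -0.05, 0, 32, 0, 0.2],
    [0, 0, -0.145, 0, 0, 0, 0.2],
    [0, 0, -0.145, 0, 0, 0, 0.2],
    [0, 0, -0.145, 0, 0, 0, 0.2],
    [0, 0, -0.145, 0, 0, 0, 0.2],
    [0, 0, -0.145, 0, 0, 0, 0.2],
    [0, 0, -0.145, 0, 0, 0, 0.2],
    [0, 0, -0.145, 0, 0, 0, 0.2],
    [0, 0, -0.145, 0, 0, 0, 0.2],
  ],
)

```text
time_s: 47.5
tcp_pos: [0.4568, 0.3588, 0.3232]
eef_rot: [-179.8, -0.1, 166.4]
contact_force: [0.1, -0.3, 1.0]
gripper_width: 0.0526
```

Emit:
step_arm(
  deltas=[
    [0, 0, -0.145, 0, 0, 0, 0.2],
    [0, 0, -0.145, 0, 0, 0, 0.2],
    [0, 0, -0.145, 0, 0, 0, 0.2],
    [0, 0, -0.145, 0, 0, 0, 0.2],
    [0, 0, -0.145, 0, 0, 0, 0.2],
    [0, 0, -0.145, 0, 0, 0, 0.2],
    [0, 0, -0.145, 0, 0, 0, 0.2],
    [0, 0, -0.145, 0, 0, 0, 0.2],
    [0, 0, -0.145, 0, 0, 0, 0.2],
    [0, 0, -0.145, 0, 0, 0, 0.2],
  ],
)

```text
time_s: 48.5
tcp_pos: [0.4603, 0.3619, 0.3202]
eef_rot: [180.0, -0.4, -107.6]
contact_force: [-0.3, -0.1, 1.1]
gripper_width: 0.0529
```

Emit:
step_arm(
  deltas=[
    [0, 0, -0.145, 0, 0, 0, 0.2],
    [0, 0, -0.145, 0, 0, 0, 0.2],
    [0, 0, -0.145, 0, 0, 0, 0.2],
    [0, 0, -0.145, 0, 0, 0, 0.2],
    [0, 0, -0.145, 0, 0, 0, 0.2],
    [0, 0, -0.145, 0, 0, 0, 0.2],
    [0, 0, -0.145, 0, 0, 0, 0.2],
    [0, 0, -0.145, 0, 0, 0, 0.2],
    [0, 0, -0.145, 0, 0, 0, 0.2],
    [0, 0, -0.145, 0, 0, 0, 0.2],
  ],
)

```text
time_s: 49.5
tcp_pos: [0.4638, 0.3649, 0.3171]
eef_rot: [179.4, -0.0, -21.7]
contact_force: [0.4, 0.0, 0.3]
gripper_width: 0.0531
```

```bash
python3 - <<'E'
from h import *
go([.456,.3455,.25],5.5)
E
```

```text
turn [ 0.01   0.002 -0.474] shift [-9.6 18.6 67.1] q6 101.1 yaw [179.43  -0.   -21.66] tcp [0.4638 0.3649 0.3171] t 49.5
```

Emit:
step_arm(
  deltas=[
    [0.01, 0, -0.14, 0, 0, 10, 0.2],
    [0, 0, -0.14, 0, 0, 20, 0.2],
    [0, 0, -0.1, 0, 0, 20, 0.2],
    [0, 0, 0, 0, 0, 0, 0.2],
    [0, 0, 0, 0, 0, 0, 0.2],
  ],
)

```text
time_s: 50.0
tcp_pos: [0.4658, 0.3665, 0.2658]
eef_rot: [-180.0, -0.1, 1.1]
contact_force: [-0.4, -0.7, 0.2]
gripper_width: 0.0527
```

```bash
python3 - <<'E'
from h import *
go([.456,.3455,.22],5.5)
t=r.capture("top"); crop(t,(180,180,280,300),6,"pics/h1.png")
t=r.capture("side"); crop(t,(220,150,340,260),6,"pics/h1s.png")
E
```

```text
turn [-0.001 -0.001 -0.077] shift [-11.8  20.   45.8] q6 124.0 yaw [-1.7996e+02 -5.0000e-02  1.0700e+00] tcp [0.4658 0.3665 0.2658] t 50.0
```

View pics/h1.png

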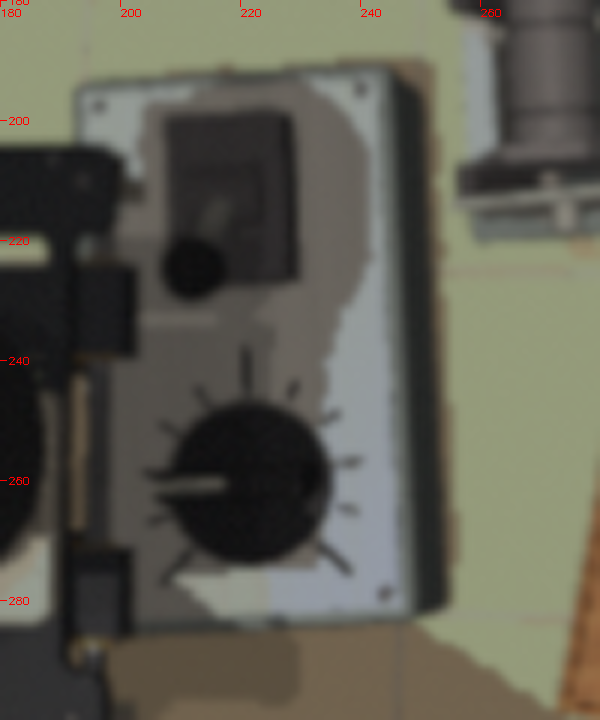

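View pics/h1s.png

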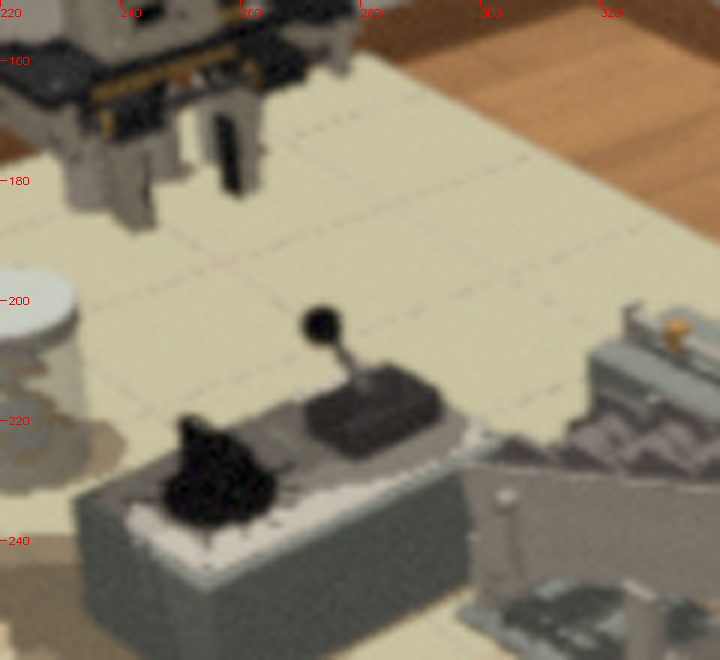

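Emit:
step_arm(
  deltas=[
    [0, 0, -0.077, -12, 20, 5, -0.2],
    [0, 0, 0, 0, 0, 15, -0.2],
    [0, 0, 0, 0, 0, 20, -0.2],
    [0, 0, 0, 0, 0, 0, -0.2],
    [0, 0, 0, 0, 0, 0, -0.2],
  ],
)

```text
time_s: 50.6
tcp_pos: [0.4562, 0.3483, 0.2311]
eef_rot: [-179.6, -0.4, 5.2]
contact_force: [-0.5, 0.3, 0.5]
gripper_width: 0.0353
```

```bash
python3 - <<'E'
from h import *
go([.456,.3455,.126],5.5)
t=r.capture("side"); crop(t,(220,150,340,260),6,"pics/h2s.png")
t=r.capture("top"); crop(t,(180,180,280,300),6,"pics/h2.png")
E
```

```text
turn [-0.007 -0.008 -0.005] shift [ -0.5   2.8 105.1] q6 128.2 yaw [-179.6    -0.45    5.23] tcp [0.4562 0.3483 0.2311] t 50.6
```

View pics/h2s.png

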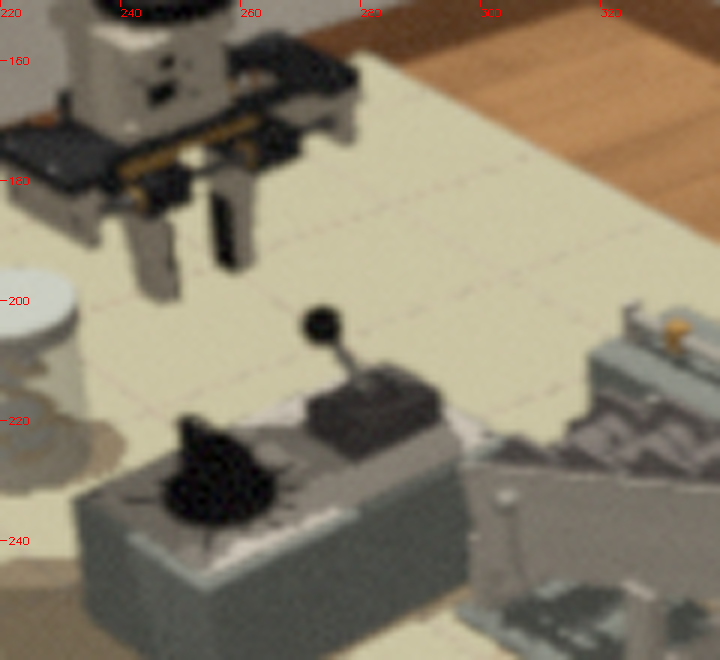

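View pics/h2.png

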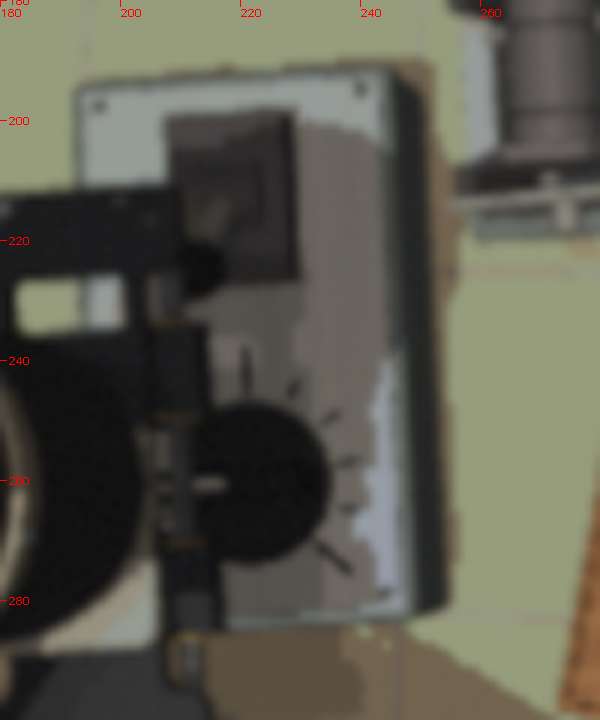

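Emit:
step_arm(
  deltas=[
    [-0.007, -0.008, -0.005, 0, 2, 20, -0.2],
    [0, 0, 0, -2, 1, 20, -0.2],
    [0, 0, 0, -2, 1, 20, -0.2],
    [0, 0, 0, -2, 0, 10, -0.2],
    [0, 0, 0, 0, 0, 0, -0.2],
    [0, 0, 0, 0, 0, 0, -0.2],
  ],
)

```text
time_s: 51.3
tcp_pos: [0.4526, 0.3462, 0.1621]
eef_rot: [-179.8, -0.2, 5.5]
contact_force: [0.3, 0.8, -0.2]
gripper_width: 0.035
```

```bash
python3 - <<'E'
from h import *
go([.456,.3455,.126],5.5)
t=r.capture("side"); crop(t,(220,150,340,260),6,"pics/h3s.png")
E
```

```text
turn [-0.004 -0.004  0.   ] shift [ 3.3  1.1 36.1] q6 128.4 yaw [-179.78   -0.21    5.52] tcp [0.4526 0.3462 0.1621] t 51.3
```

View pics/h3s.png

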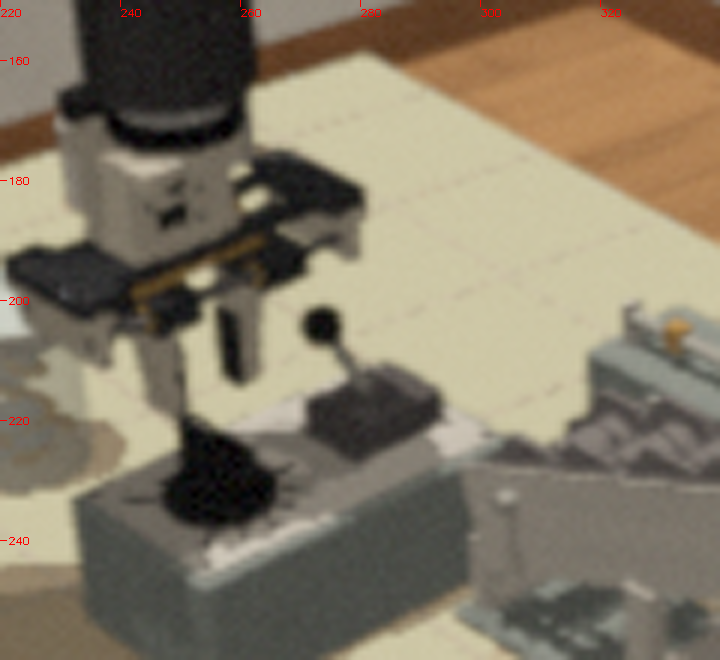

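```bash
python3 - <<'E'
from h import *
s=r.get_state();p=s["tcp_pos"];Rn=R.from_euler('xyz',s["eef_rot"],degrees=True)
for z in(-.066,):
  for x in(-.0965,.0965):
    for y in (-.039,.039): print(x,y,proj("side",p+Rn.apply([x,y,z])).round(1))
print(proj("side",p+Rn.apply([.0965,0,-.066])))
b=two((212,224.5),(273.3,204))[0]; print(b, "ball in tool",Rn.inv().apply(b-p))
E
```

```text
-0.0965 -0.039 [220.5 203.8]
-0.0965 0.039 [234.7 212.4]
0.0965 -0.039 [267.4 184.4]
0.0965 0.039 [282.  191.8]
[274.56878434 188.0294217 ]
[0.53774094 0.35400883 0.1707487 ] ball in tool [ 0.08550117  0.00048068 -0.0082612 ]
```

Emit:
step_arm(
  deltas=[
    [-0.004, -0.004, 0, 3, 1, 12, -0.2],
    [0, 0, 0, -1, 0, 12, -0.2],
    [0, 0, 0, -1, 0, 6, -0.2],
    [0, 0, 0, 0, 0, 0, -0.2],
    [0, 0, 0, 0, 0, 0, -0.2],
  ],
)

```text
time_s: 51.85
tcp_pos: [0.4547, 0.3462, 0.131]
eef_rot: [-179.9, -0.1, 5.5]
contact_force: [0.3, -0.7, 0.3]
gripper_width: 0.0351
```

```bash
python3 - <<'E'
from h import *
go([.456,.3455,.127],5.5)
t=r.capture("side"); crop(t,(220,150,340,260),6,"pics/h4s.png")
E
```

```text
turn [-0.001 -0.001  0.   ] shift [1.2 0.8 4. ] q6 128.6 yaw [-1.7992e+02 -7.0000e-02  5.5100e+00] tcp [0.4547 0.3462 0.131 ] t 51.85
```

View pics/h4s.png

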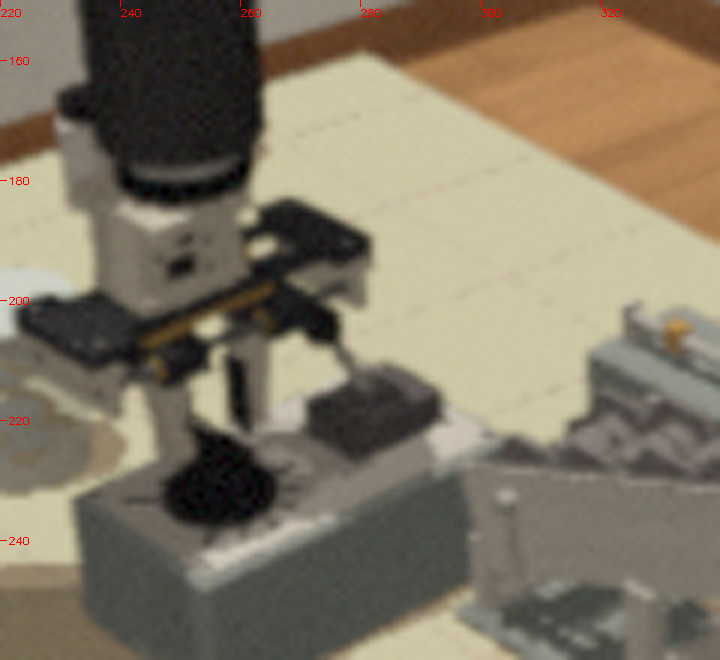

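Emit:
step_arm(
  deltas=[
    [0, 0, 0, 1, 1, 3, -0.3],
    [0, 0, 0, 0, 0, 2, -0.5],
    [0, 0, 0, 0, 0, 0, -0.8],
    [0, 0, 0, 0, 0, 0, -0.8],
    [0, 0, 0, 0, 0, 0, -0.8],
  ],
  squeeze=20,
)

```text
time_s: 52.4
tcp_pos: [0.4556, 0.3455, 0.1265]
eef_rot: [-179.9, -0.1, 5.5]
contact_force: [1.2, 0.6, -1.2]
gripper_width: 0.0138
```

```bash
python3 - <<'E'
from h import *
go([.456,.3455,.127],5.5)
s=r.get_state(); print(s["contact_force"],s["moment"],s["gripper_width"])
E
```

```text
turn [-0.002 -0.001  0.   ] shift [ 0.4  0.  -0.5] q6 128.8 yaw [-1.7986e+02 -8.0000e-02  5.5100e+00] tcp [0.4556 0.3455 0.1265] t 52.4
[ 1.17970509  0.57743982 -1.24367981] [-0.08921684 -0.09531967  0.03308211] 0.013760042237735635
```

Emit:
step_arm(
  deltas=[
    [0, 0, 0.06, 0, 0, 0, -0.8],
    [0, 0, 0.1, 0, 0, 0, -0.8],
    [0, 0, 0.1, 0, 0, 0, -0.8],
    [0, 0, 0.1, 0, 0, 0, -0.8],
    [0, 0, 0.1, 0, 0, 0, -0.8],
  ],
)

```text
time_s: 52.9
tcp_pos: [0.4552, 0.3455, 0.1264]
eef_rot: [-179.8, 0.0, -21.7]
contact_force: [-0.4, 0.6, -0.2]
gripper_width: 0.0135
```

```bash
python3 - <<'E'
from h import *
go([.4558,.3455,.127],-112.4)
s=r.get_state(); print(s["contact_force"],s["moment"],s["gripper_width"])
t=r.capture("side"); crop(t,(220,150,340,260),6,"pics/h5s.png")
E
```

```text
turn [-0.002  0.002  1.583] shift [-0.2 -0.6 -0.6] q6 101.5 yaw [-1.7984e+02  2.0000e-02 -2.1710e+01] tcp [0.4552 0.3455 0.1264] t 52.9
[-0.44216518  0.64047485 -0.19991345] [-0.08050925  0.3676333   0.07454074] 0.013548568095277158
```

View pics/h5s.png

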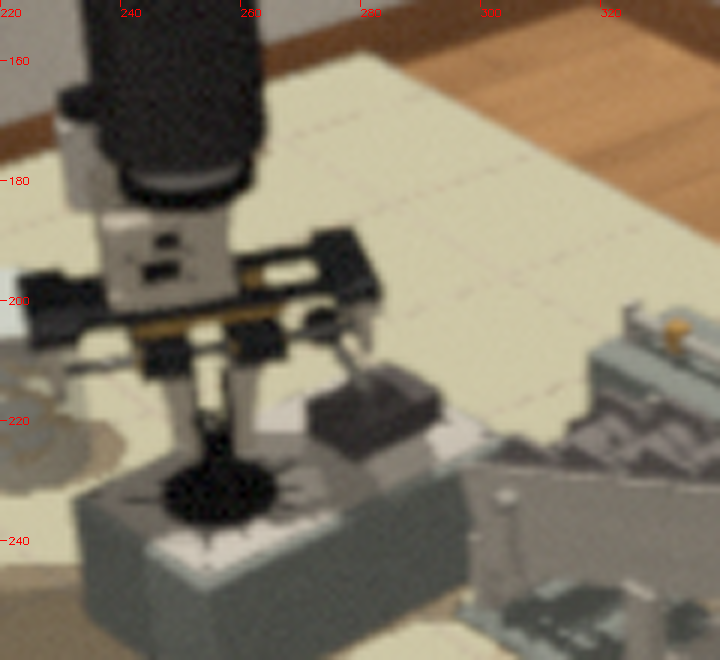

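Emit:
step_arm(
  deltas=[
    [0, 0, 0.13, 0, 0, 0, -0.8],
    [0, 0, 0.13, 0, 0, 0, -0.8],
    [0, 0, 0.13, 0, 0, 0, -0.8],
    [0, 0, 0.13, 0, 0, 0, -0.8],
    [0, 0, 0.13, 0, 0, 0, -0.8],
    [0, 0, 0.13, 0, 0, 0, -0.8],
    [0, 0, 0.13, 0, 0, 0, -0.8],
    [0, 0, 0.13, 0, 0, 0, -0.8],
    [0, 0, 0.13, 0, 0, 0, -0.8],
    [0, 0, 0.06, 0, 0, 0, -0.8],
  ],
)

```text
time_s: 53.95
tcp_pos: [0.4545, 0.3465, 0.1265]
eef_rot: [-180.0, 0.2, -94.1]
contact_force: [-0.7, -0.1, -0.8]
gripper_width: 0.0138
```

Emit:
step_arm(
  deltas=[
    [0, 0, 0, 0, 0, 0, -0.8],
  ],
)

```text
time_s: 54.05
tcp_pos: [0.4545, 0.3465, 0.1265]
eef_rot: [-180.0, 0.2, -94.0]
contact_force: [-0.8, -0.3, -0.2]
gripper_width: 0.0137
```

```bash
python3 - <<'E'
from h import *
go([.4558,.3455,.127],-112.4)
s=r.get_state(); print(s["contact_force"],s["moment"],s["gripper_width"])
E
```

```text
turn [0.    0.004 0.321] shift [ 0.4 -1.6 -0.5] q6 29.2 yaw [-179.98    0.23  -94.02] tcp [0.4545 0.3465 0.1265] t 54.05
[-0.81285983 -0.2527321  -0.17487531] [-0.11278384  0.32215943 -0.01253406] 0.01370980846560711
```

Emit:
step_arm(
  deltas=[
    [0, 0, 0.11, 0, 0, 0, -0.8],
    [0, 0, 0.11, 0, 0, 0, -0.8],
    [0, 0, 0.08, 0, 0, 0, -0.8],
    [0, 0, 0, 0, 0, 0, -0.8],
    [0, 0, 0, 0, 0, 0, -0.8],
  ],
)

```text
time_s: 54.55
tcp_pos: [0.4546, 0.3468, 0.1265]
eef_rot: [180.0, 0.3, -110.7]
contact_force: [-0.7, 1.2, -0.7]
gripper_width: 0.0141
```

```bash
python3 - <<'E'
from h import *
go([.4558,.3455,.127],-112.4)
E
```

```text
turn [0.001 0.004 0.029] shift [ 0.7 -1.6 -0.5] q6 12.5 yaw [ 179.96    0.25 -110.74] tcp [0.4546 0.3468 0.1265] t 54.55
```

Emit:
step_arm(
  deltas=[
    [0, 0, 0.035, 0, 0, 0, -0.8],
    [0, 0, 0, 0, 0, 0, -0.8],
    [0, 0, 0, 0, 0, 0, -0.8],
  ],
)

```text
time_s: 54.85
tcp_pos: [0.4546, 0.3468, 0.1265]
eef_rot: [180.0, 0.3, -112.2]
contact_force: [-1.0, 1.2, -0.1]
gripper_width: 0.0135
```

```bash
python3 - <<'E'
from h import *
go([.4558,.3455,.127],-112.4)
E
```

```text
turn [0.001 0.004 0.003] shift [ 0.7 -1.6 -0.5] q6 11.0 yaw [ 179.96    0.25 -112.21] tcp [0.4546 0.3468 0.1265] t 54.85
```

Release, lift, and move off to look.

Emit:
step_arm(
  deltas=[
    [0, 0, 0, 0, 0, 0, -0.6],
    [0, 0, 0, 0, 0, 0, -0.3],
    [0, 0, 0, 0, 0, 0, -0.2],
    [0, 0, 0, 0, 0, -20, -0.2],
    [0, 0, 0, 0, 0, -30, -0.2],
    [0, 0, 0, 0, 0, -40, -0.2],
    [0, 0, 0, 0, 0, -40, -0.2],
    [0, 0, 0, 40, 0, 0, -0.2],
    [0, 0, 0, 45, 0, 0, -0.2],
    [0, 0, 0, 45, 0, 0, -0.2],
  ],
)

```text
time_s: 55.85
tcp_pos: [0.4073, 0.2259, 0.2605]
eef_rot: [-179.9, 0.1, -111.7]
contact_force: [0.2, 0.0, 0.5]
gripper_width: 0.0351
```

Emit:
step_arm(
  deltas=[
    [0, 0, 0, 40, 0, 0, -0.2],
    [0, 0, 0, 40, 0, 0, -0.2],
    [0, 0, 0, 0, 0, 0, -0.2],
  ],
)

```text
time_s: 56.15
tcp_pos: [0.3742, 0.145, 0.2611]
eef_rot: [-179.9, 0.3, -111.6]
contact_force: [0.4, 0.3, 0.3]
gripper_width: 0.0354
```

```bash
python3 - <<'E'
from h import *
t=r.capture("top"); cv2.imwrite("pics/i0.png",t[:,:,::-1]); crop(t,(180,150,440,330),3,"pics/i1.png"); crop(t,(190,190,255,290),8,"pics/i2.png")
t=r.capture("side"); crop(t,(220,150,420,310),4,"pics/i1s.png")
print(r.get_state()["tcp_pos"],r.get_state()["joints"])
E
```

```text
[0.37608366 0.14782386 0.26134882] [ 4.98292080e+01 -8.00287061e+00 -2.75707318e+01  3.52228211e-02
 -7.00612090e+01  1.85450203e+01]
```

View pics/i1.png

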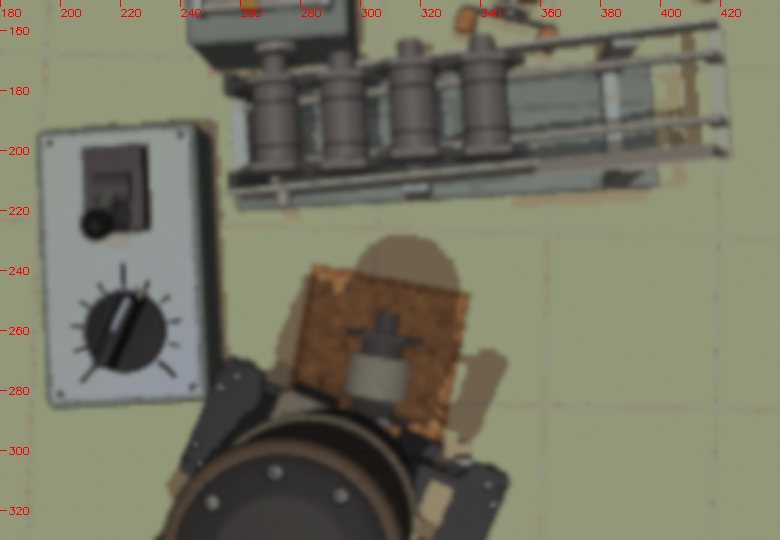

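View pics/i2.png

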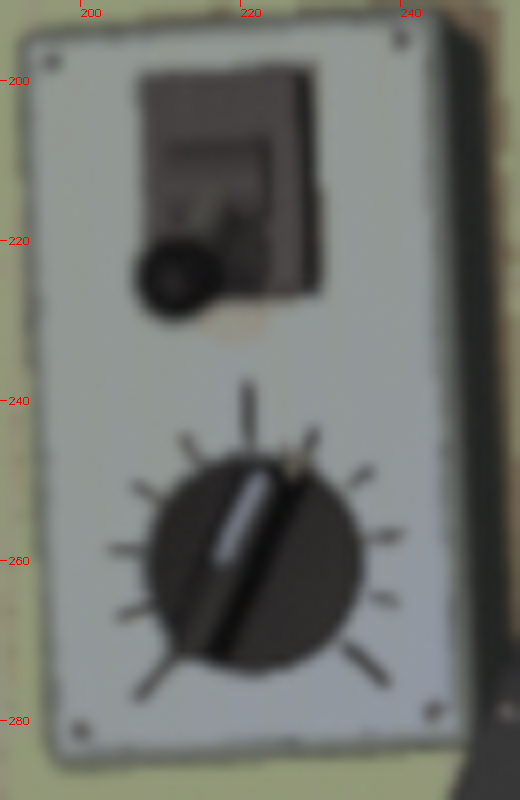

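View pics/i1s.png

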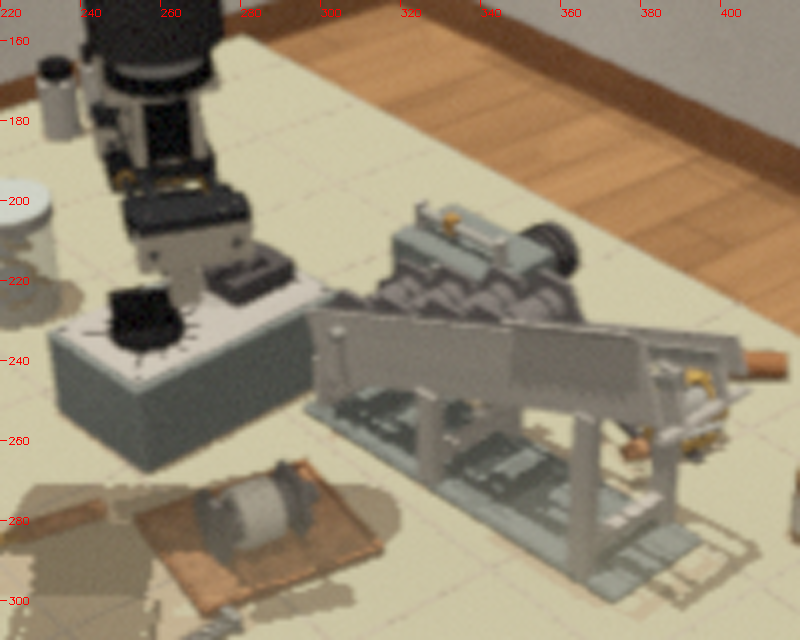

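```bash
python3 - <<'E'
from h import *
im=cv2.imread("pics/i0.png"); g=im.min(2).astype(int)
m=np.zeros(g.shape,np.uint8); sub=g[246:264,212:228]; 
yy,xx=np.nonzero(sub>95); print(len(yy))
pts=np.array([onz("top",x+212,y+246,.136)[:2] for x,y in zip(xx,yy)]); print([(x+212,y+246) for x,y in zip(xx,yy)][:60])
for a,b in [((222.5,249.5),(217.2,260)),((222.3,249.2),(217,259.5))]:
    p=onz("top",*a,.136);q=onz("top",*b,.136); print(np.degrees(np.arctan2(*(p-q)[[1,0]])),p,q)
for z in (.125,.131,.136): 
  p=onz("top",222.5,249.3,z); print(z,np.degrees(np.arctan2(*(p[:2]-[.4552,.346])[[1,0]])),np.linalg.norm(p[:2]-[.4552,.346]))
E
```

```text
35
[(np.int64(212), np.int64(246)), (np.int64(213), np.int64(246)), (np.int64(214), np.int64(246)), (np.int64(215), np.int64(246)), (np.int64(216), np.int64(246)), (np.int64(217), np.int64(246)), (np.int64(218), np.int64(246)), (np.int64(219), np.int64(246)), (np.int64(222), np.int64(246)), (np.int64(223), np.int64(246)), (np.int64(224), np.int64(246)), (np.int64(225), np.int64(246)), (np.int64(226), np.int64(246)), (np.int64(227), np.int64(246)), (np.int64(212), np.int64(247)), (np.int64(213), np.int64(247)), (np.int64(214), np.int64(247)), (np.int64(215), np.int64(247)), (np.int64(216), np.int64(247)), (np.int64(212), np.int64(248)), (np.int64(213), np.int64(248)), (np.int64(214), np.int64(248)), (np.int64(212), np.int64(249)), (np.int64(222), np.int64(250)), (np.int64(221), np.int64(251)), (np.int64(220), np.int64(252)), (np.int64(221), np.int64(252)), (np.int64(220), np.int64(253)), (np.int64(219), np.int64(254)), (np.int64(220), np.int64(254)), (np.int64(219), np.int64(255)), (np.int64(218), np.int64(256)), (np.int64(219), np.int64(256)), (np.int64(218), np.int64(257)), (np.int64(218), np.int64(258))]
-25.138063378123135 [0.48188079 0.33533295 0.136     ] [0.45687298 0.34706773 0.136     ]
-25.588827790361222 [0.48257199 0.33583547 0.136     ] [0.45803194 0.34758721 0.136     ]
0.125 -16.58298527290651 0.028495008665510836
0.131 -19.247965594827846 0.028834744655110826
0.136 -21.417542305420596 0.029164445847233093
```

Emit:
step_arm(
  deltas=[
    [0, 0, -0.14, 0, 0, 0, -1],
    [0, 0, -0.14, 0, 0, 0, -1],
    [0, 0, -0.14, 0, 0, 0, -1],
    [0, 0, -0.02, 0, 0, 0, -1],
    [0, 0, 0, 0, 0, 0, -1],
  ],
)

```text
time_s: 56.75
tcp_pos: [0.3783, 0.1516, 0.2614]
eef_rot: [-179.7, 0.2, -85.5]
contact_force: [-0.1, 0.5, -0.4]
gripper_width: 0.0025
```

```bash
python3 - <<'E'
from h import *
go([.488,.350,.25],-85.4)
E
```

```text
turn [-0.005  0.004 -0.002] shift [-188.9 -125.2   11.4] q6 44.5 yaw [-179.69    0.23  -85.54] tcp [0.3783 0.1516 0.2614] t 56.75
```

Emit:
step_arm(
  deltas=[
    [-0.005, 0.004, 0, -30, -20, 0, -1],
    [0, 0, 0, -36, -24, 0, -1],
    [0, 0, 0, -36, -24, 0, -1],
    [0, 0, 0, -36, -24, 0, -1],
    [0, 0, 0, -36, -24, 0, -1],
    [0, 0, 0, -10, -8, 0, -1],
    [0, 0, 0, 0, 0, 0, -1],
    [0, 0, 0, 0, 0, 0, -1],
  ],
)

```text
time_s: 57.55
tcp_pos: [0.4938, 0.3539, 0.2583]
eef_rot: [179.9, -0.2, -87.0]
contact_force: [0.2, -0.4, -0.1]
gripper_width: 0.0003
```

```bash
python3 - <<'E'
from h import *
go([.488,.350,.157],-85.4)
t=r.capture("side"); crop(t,(220,150,340,260),6,"pics/j1s.png")
E
```

```text
turn [ 0.001 -0.003 -0.028] shift [  3.4   6.1 101.3] q6 38.9 yaw [ 1.7993e+02 -1.6000e-01 -8.7010e+01] tcp [0.4938 0.3539 0.2583] t 57.55
```

View pics/j1s.png

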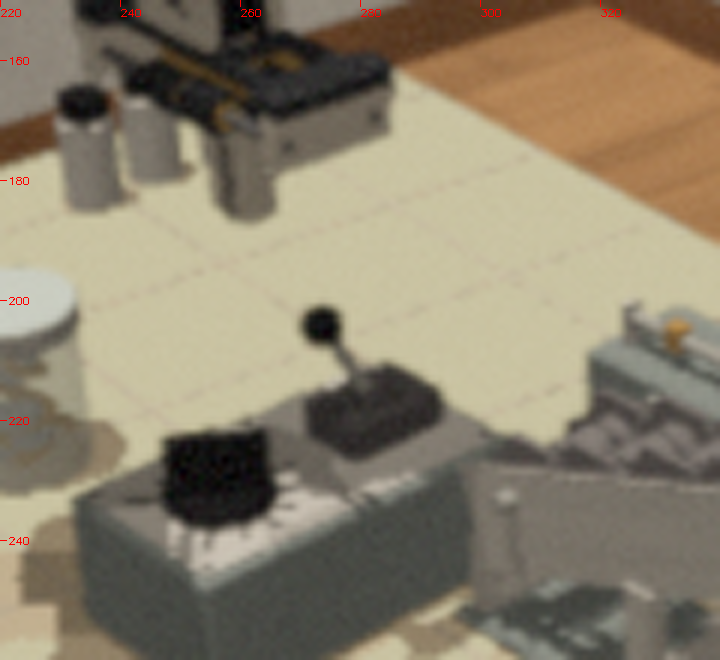

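Emit:
step_arm(
  deltas=[
    [0, -0.003, -0.028, 3, 8, 15, -1],
    [0, 0, 0, 0, 2, 20, -1],
    [0, 0, 0, 0, 2, 20, -1],
    [0, 0, 0, 0, 2, 20, -1],
    [0, 0, 0, 0, 0, 10, -1],
    [0, 0, 0, 0, 0, 0, -1],
  ],
)

```text
time_s: 58.2
tcp_pos: [0.4775, 0.3447, 0.1757]
eef_rot: [-179.8, 0.3, -85.7]
contact_force: [0.6, -0.4, -0.4]
gripper_width: 0.0007
```

```bash
python3 - <<'E'
from h import *
go([.488,.350,.157],-85.4)
t=r.capture("side"); crop(t,(220,150,340,260),6,"pics/j2s.png")
E
```

```text
turn [-0.003  0.006 -0.006] shift [ -4.4 -10.9  18.7] q6 39.5 yaw [-179.8     0.33  -85.73] tcp [0.4775 0.3447 0.1757] t 58.2
```

View pics/j2s.png

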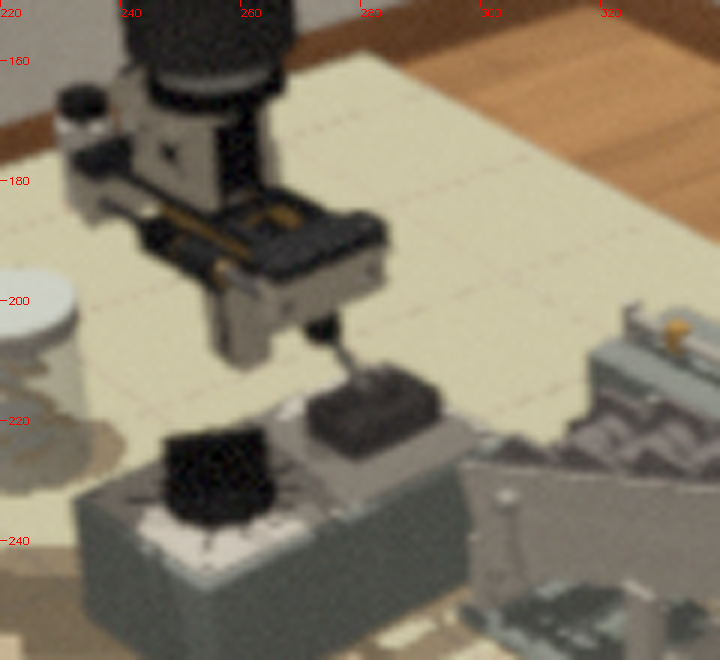

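Emit:
step_arm(
  deltas=[
    [-0.003, 0.006, -0.006, -4, -4, 10, -1],
    [0, 0, 0, 0, 0, 8, -1],
    [0, 0, 0, 0, -5, 2, -1],
    [0, 0, 0, 0, 0, 0, -1],
  ],
)

```text
time_s: 58.65
tcp_pos: [0.4886, 0.3512, 0.158]
eef_rot: [-179.7, 0.2, -85.4]
contact_force: [0.8, -0.1, -0.1]
gripper_width: 0.0005
```

```bash
python3 - <<'E'
from h import *
go([.590,.358,.157],-85.4)
E
```

```text
turn [-0.005  0.003  0.001] shift [   1.4 -101.6    1. ] q6 40.2 yaw [-1.7974e+02  1.7000e-01 -8.5350e+01] tcp [0.4886 0.3512 0.158 ] t 58.65
```

Push forward along −tool y in moderate steps.

Emit:
step_arm(
  deltas=[
    [0, 0, 0, 0, -15, 0, -1],
    [0, 0, 0, 0, -12, 0, -1],
    [0, 0, 0, 0, -12, 0, -1],
    [0, 0, 0, 0, -12, 0, -1],
  ],
)

```text
time_s: 59.05
tcp_pos: [0.5425, 0.3556, 0.1589]
eef_rot: [-179.8, 0.2, -85.3]
contact_force: [-1.4, 0.1, 0.1]
gripper_width: 0.0008
```

```bash
python3 - <<'E'
from h import *
go([.590,.358,.157],-85.4)
t=r.capture("side"); crop(t,(220,150,340,260),6,"pics/j3s.png")
E
```

```text
turn [-0.004  0.003  0.002] shift [  1.4 -47.6   1.9] q6 44.2 yaw [-1.7977e+02  1.6000e-01 -8.5310e+01] tcp [0.5425 0.3556 0.1589] t 59.05
```

View pics/j3s.png

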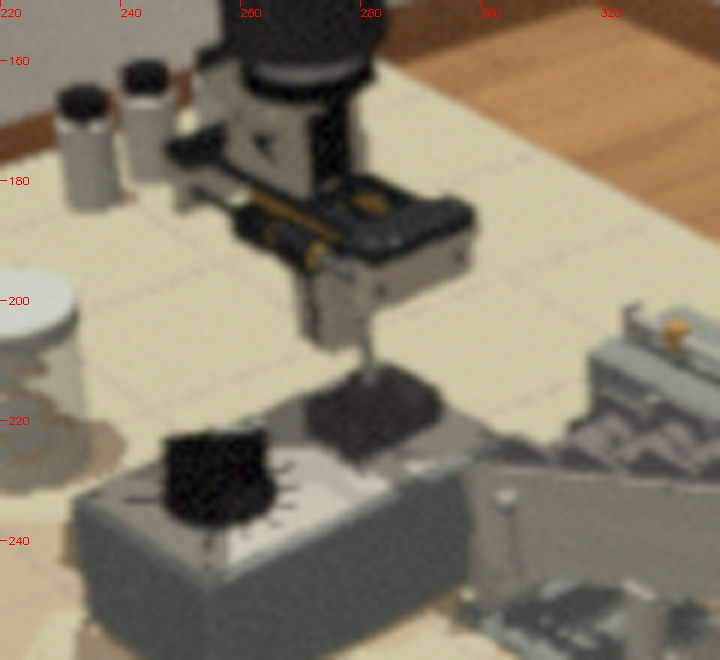

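Emit:
step_arm(
  deltas=[
    [0, 0, 0, 0, -12, 0, -1],
    [0, 0, 0, 0, -10, 0, -1],
    [0, 0, 0, 0, -8, 0, -1],
    [0, 0, 0, 0, -4, 0, -1],
  ],
)

```text
time_s: 59.5
tcp_pos: [0.5806, 0.3579, 0.1574]
eef_rot: [-179.9, 0.1, -85.4]
contact_force: [-9.9, -0.4, 1.5]
gripper_width: 0.0005
```

Emit:
step_arm(
  deltas=[
    [0, 0, 0, 0, -2, 0, -1],
  ],
)

```text
time_s: 59.6
tcp_pos: [0.581, 0.3577, 0.1569]
eef_rot: [179.9, 0.0, -85.5]
contact_force: [-16.5, 0.7, 9.0]
gripper_width: 0.0004
```

```bash
python3 - <<'E'
from h import *
s=r.get_state(); print(s["tcp_pos"],s["contact_force"])
t=r.capture("side"); crop(t,(220,150,340,260),6,"pics/j4s.png")
E
```

```text
[0.58103812 0.35768592 0.15692765] [-16.47842527   0.68165365   9.01302555]
```

View pics/j4s.png

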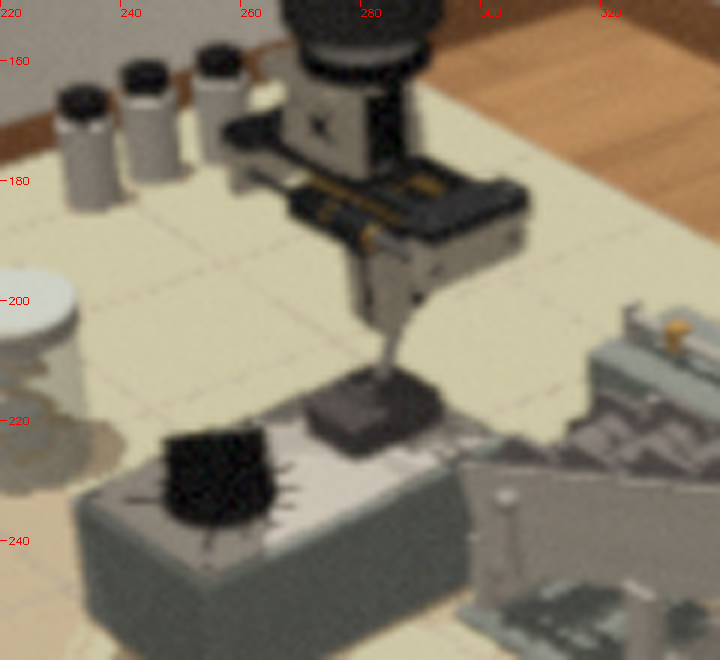

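Hard stop reached. Back off, then raise clear and check.

Emit:
step_arm(
  deltas=[
    [0, 0, 0, 0, 6, 0, -1],
    [0, 0, 0, 0, 20, 0, -1],
    [0, 0, 0, 0, 25, -5, -1],
    [0, 0, 0, 0, 10, -30, -1],
    [0, 0, 0, 0, 0, -40, -1],
    [0, 0, 0, 0, 0, -30, -1],
    [0, 0, 0, 40, 20, 0, -1],
    [0, 0, 0, 45, 20, 0, -1],
    [0, 0, 0, 45, 20, 0, -1],
    [0, 0, 0, 45, 15, 0, -1],
  ],
)

```text
time_s: 60.65
tcp_pos: [0.4571, 0.1727, 0.2663]
eef_rot: [-179.6, 0.2, -85.1]
contact_force: [0.6, -0.2, 0.8]
gripper_width: 0.0008
```

Emit:
step_arm(
  deltas=[
    [0, 0, 0, 45, 0, 0, -1],
    [0, 0, 0, 40, 0, 0, -1],
    [0, 0, 0, 30, 0, 0, -1],
    [0, 0, 0, 0, 0, 0, -1],
    [0, 0, 0, 0, 0, 0, -1],
  ],
)

```text
time_s: 61.15
tcp_pos: [0.4648, 0.0496, 0.2697]
eef_rot: [-179.0, 0.4, -85.1]
contact_force: [0.3, 0.8, 0.5]
gripper_width: 0.0002
```

```bash
python3 - <<'E'
from h import *
s=r.get_state(); print(s["tcp_pos"],s["contact_force"],s["time_s"])
t=r.capture("top"); crop(t,(180,90,440,330),3,"pics/k1.png")
u=r.capture("side"); crop(u,(180,150,440,340),3,"pics/k1s.png")
E
```

```text
[0.46483452 0.04962499 0.2696964 ] [0.2685448  0.83713927 0.4924918 ] 61.15
```

View pics/k1.png

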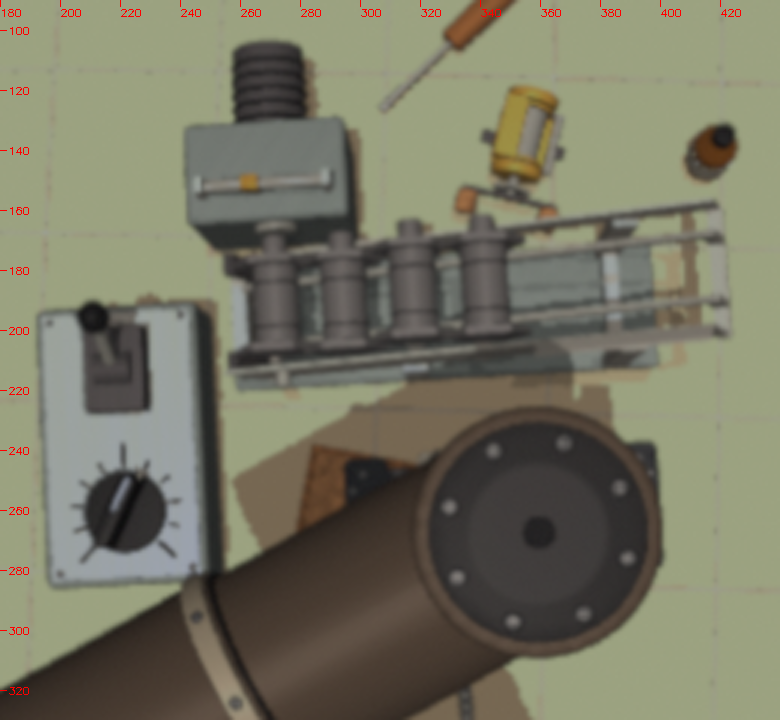

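View pics/k1s.png

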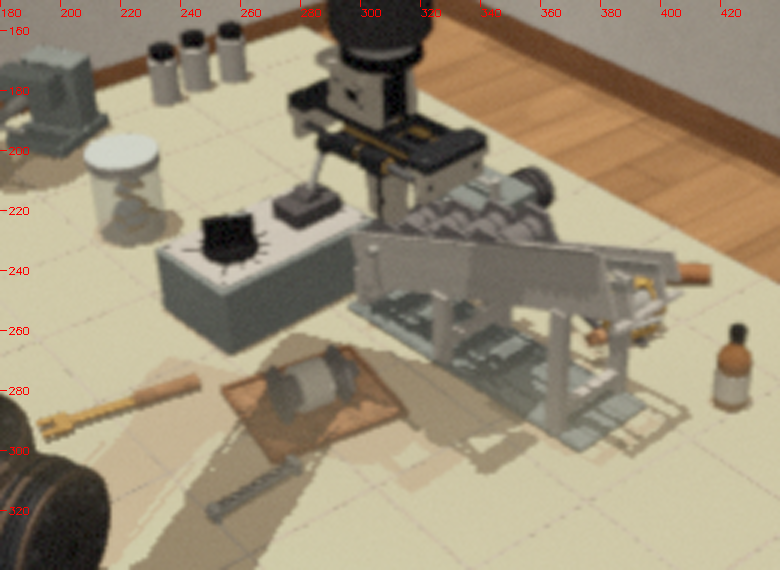

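```bash
python3 - <<'E'
from h import *
b=onz("top",206.8,195.5,.171); w=R.from_euler('z',-WY,degrees=True).apply(b-WT); print("ball",b,w)
w0=R.from_euler('z',-WY,degrees=True).apply(np.array([.53774,.354,.1707])-WT); print(w0)
for k in range(4):
    for x in(-.005,.005):
        for l in (-.038,.056): print(k,x,l,proj("top",C((x+l,-.0625*k,.018))).round(1),end=' ')
    print()
t=r.capture("top"); crop(t,(245,150,365,220),6,"pics/k2.png")
E
```

```text
ball [0.60432071 0.36889158 0.171     ] [-0.0065302   0.15572688  0.171     ]
[-0.0740957   0.14625834  0.1707    ]
0 -0.005 -0.038 [275.4 210.3] 0 -0.005 0.056 [273.6 171.8] 0 0.005 -0.038 [275.2 206.2] 0 0.005 0.056 [273.4 167.8] 
1 -0.005 -0.038 [299.1 208. ] 1 -0.005 0.056 [297.1 168.8] 1 0.005 -0.038 [298.9 203.8] 1 0.005 0.056 [296.9 164.6] 
2 -0.005 -0.038 [323.8 205.6] 2 -0.005 0.056 [321.6 165.6] 2 0.005 -0.038 [323.5 201.3] 2 0.005 0.056 [321.4 161.4] 
3 -0.005 -0.038 [349.4 203.2] 3 -0.005 0.056 [347.  162.4] 3 0.005 -0.038 [349.2 198.8] 3 0.005 0.056 [346.8 158.1]
```

View pics/k2.png

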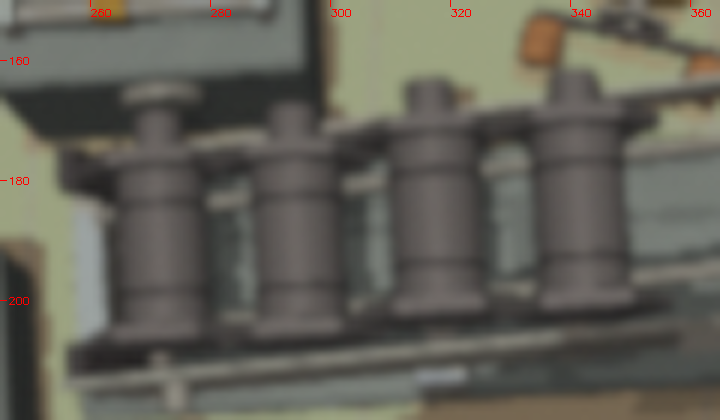

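```bash
python3 - <<'E'
from h import *
print(r.close_job(), r.get_state()["time_s"])
E
```

```text
the job is handed in; nothing more can be done
the job is handed in; nothing more can be done
```

The job is done and handed in at about 61 s of the 210 s allowed. The last pictures before handing in showed everything in place, with the arm lifted clear and touching nothing.

- **Wound spool:** it lies on its side in the cork tray.
- **Empty spools:** all four rest in line on the rails behind the stop. Every boss points to the drive head, and all sit within the 5 mm side play as far as the top view shows.
- **Brake dial:** it went from about mark 1.6 to mark 6. The gripper's turn puts the pointer at −22.2° against a target of −22.4°. The camera readings scatter more, from −21° to −25° (about 0.1 mark), because of the unsure height of the pointer line.
- **Start lever:** pushed last, away from the robot, until it met its stop at a push of about 16 N. The ball had moved 67.6 mm, against 68 mm expected for full travel.
- **Left alone:** the reel, spanner, canister and oil bottle look undisturbed. I saw none of the empty spools get knocked aside.

Two of the empty spools (the third and fourth) were gripped 6–7 mm off centre. I saw this while hovering over the chute and corrected for it before letting go.

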